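# Clamp a glued reel, stand the screwdrivers away, release the clamp

### The job

The flange of the green solder reel has just been glued: stand the reel upright in the nest of the gluing jig and swing the toggle clamp over centre onto it. Leave it clamped while you stand every screwdriver lying on the black rubber mat blade-down in its own hole of the wooden tool stand, blade right to the bottom; only then swing the clamp fully open again and put the reel back upright on the cork mat. Don't tip the reel over at any time, and don't disturb the other things on the desk.

Things in the scene. Friction and masses are not known exactly. Their poses are not given: they have to be found in the camera images.
- jig: Gluing jig, fixed: blue base plate 10 mm thick, 80 mm wide, from x = -0.201 to 0.045 m of its frame, with a nest and a toggle clamp. Origin on the desk under the middle of the nest, z up; its -x points from the nest to the clamp and on to the handle. The clamp stands between steel cheeks at x = -0.163 to -0.097 m, 88 mm high, 34 mm wide.
- jig_nest (a point): Middle of the nest's top, 28 mm above the desk, where the reel's underside belongs: a round pedestal 44 mm across between four brass pins 6 mm thick at x, y = +-20.9 mm (jig frame), tops 40 mm above the desk. The reel has about 3 mm of play between them; fingers fit between the pins along the jig's x or y.
- clamp_handle (a joint): Angle of the red handle: 0 = fully open, 1.22 rad = fully closed, at its stop. A link moves the arm with it; the foot meets a reel in the nest at about 1.0, dead centre is 1.15, beyond it is locked over centre. It stays where it is left (0.2 N m of friction, 2 N at the knob); closing onto the reel takes 4 to 6 N at the knob, opening as much.
- clamp_handle_hinge (a point): Middle of the handle's hinge axis, 55 mm above the desk at x = -0.150 m of the jig frame; the axis runs along the jig's y, so the handle swings in the jig's vertical x-z plane. The clamp arm pivots at x = -0.110 m, 80 mm up, and is 121 mm long; open, it stands upright there, about 200 mm high.
- clamp_knob (a point): Centre of the red ball knob at the handle's end, 26 mm across, 95 mm from the hinge axis. Open, it is 19 mm behind the hinge (towards -x of the jig) and 148 mm above the desk; closed, 94 mm behind it and 69 mm above the desk.
- clamp_foot: Black rubber foot of the clamp, 18 mm across, on a spring spindle (14 mm travel, 1 to 4 N) at the end of the arm. Origin in the middle of its pressing face.
- green_reel: Small solder reel with dark green flanges; for gripping a plain cylinder 46 mm across, 34 mm high, 120 g, standing on a flange on the cork mat. Origin at the centre of its underside (to 1 mm), z up along its axis.
- cork_mat: Round cork mat, fixed, 110 mm across, 5 mm thick, on the desk. Origin at the centre of its underside.
- stand: Light wooden tool stand, fixed: a block 50 x 170 x 68 mm (x, y, z) with three round holes in its top, 14 mm across, 58 mm deep (floor 10 mm above the desk), at y = -55, 0 and 55 mm, x = 0. Origin at the centre of its underside. Right of it a radio chassis 0.56 m high fills the middle of the desk from x = 0.46 m on, y = -0.19 to 0.06 m: pass in front of it.
- driver_red: Screwdriver, red handle, 162 mm long, 70 g, lying on the black rubber mat (6 mm thick) on the right of the desk, or absent (None). Handle round, 22 mm across, 92 mm long; blade 5.6 mm across, 70 mm long. Its +y points to the butt of the handle, -y to the blade's tip; origin at mid length, 11 mm below the axis along its own z. Most of its weight is in the handle.
- driver_red_handle (a point): Middle of the red handle, on the axis; the best place to grip.
- driver_red_tip (a point): End of the red screwdriver's blade, on the axis.
- driver_orange: Screwdriver, orange handle, 182 mm long, 70 g, lying on the black rubber mat (6 mm thick) on the right of the desk, or absent (None). Handle round, 26 mm across, 92 mm long; blade 5.6 mm across, 90 mm long. Its +y points to the butt of the handle, -y to the blade's tip; origin at mid length, 13 mm below the axis along its own z. Most of its weight is in the handle.
- driver_orange_handle (a point): Middle of the orange handle, on the axis; the best place to grip.
- driver_orange_tip (a point): End of the orange screwdriver's blade, on the axis.
- driver_yellow: Screwdriver, yellow handle, 202 mm long, 70 g, lying on the black rubber mat (6 mm thick) on the right of the desk, or absent (None). Handle round, 28 mm across, 92 mm long; blade 5.6 mm across, 110 mm long. Its +y points to the butt of the handle, -y to the blade's tip; origin at mid length, 14 mm below the axis along its own z. Most of its weight is in the handle.
- driver_yellow_handle (a point): Middle of the yellow handle, on the axis; the best place to grip.
- driver_yellow_tip (a point): End of the yellow screwdriver's blade, on the axis.
- orange_meter: Orange hand meter, 72 x 150 x 44 mm, at the back left. Origin at the centre of its underside. Not to be disturbed.
- flux_bottle: Small brown bottle with a black cap, 37 mm across, 84 mm high, back left. Origin at the centre of its underside. Not to be disturbed.
- filter_cap0: Big black capacitor, 42 mm across, 56 mm high, standing back left. Origin at the centre of its underside. Not to be disturbed.
- tape_roll: Roll of green tape, 84 mm across, 19 mm high, lying near the front edge. Origin at the centre of its underside. Not to be disturbed.
- long_nose: Small blue-handled pliers, 40 x 116 x 11 mm, lying near the front edge. Origin at the centre of its underside. Not to be disturbed.
- solder_reel1: Small solder reel with red flanges, 39 mm across, 30 mm high, back left; not part of the job. Origin at the centre of its underside. Not to be disturbed.
Not all that is in view belongs to the job. Leave any turquoise look-alike of the green_reel alone.

How it is judged:
On the way, in this order (a step that is already met when the one before it is completed fails the run):
1. the reel stands in the nest with the clamp locked over centre onto it (horizontal distance between green_reel and jig_nest below 0.007 m and z of green_reel in the frame of jig_nest between -0.004 and 0.004 m and angle between green_reel's own z axis and vertical below 0.1 rad and value of joint clamp_handle above 1.16 rad and contact force between clamp_foot and green_reel above 1 N), for 0.4 s.
2. all screwdrivers stand in the tool stand while the reel is still clamped (all of step 1 and z of each of driver_red_tip, driver_orange_tip, driver_yellow_tip in the frame of stand below 0.025 m and x of driver_red_tip in the frame of stand between -0.012 and 0.012 m and y of driver_red_tip in the frame of stand between -0.067 and 0.067 m and angle between each of driver_red, driver_orange, driver_yellow's own y axis and vertical below 0.26 rad and x of driver_orange_tip in the frame of stand between -0.012 and 0.012 m and y of driver_orange_tip in the frame of stand between -0.067 and 0.067 m and x of driver_yellow_tip in the frame of stand between -0.012 and 0.012 m and y of driver_yellow_tip in the frame of stand between -0.067 and 0.067 m), for 0.4 s.
3. the clamp is swung fully open, the reel still in the nest and the screwdrivers in the stand (value of joint clamp_handle below 0.12 rad and horizontal distance between green_reel and jig_nest below 0.007 m and z of green_reel in the frame of jig_nest between -0.004 and 0.004 m and angle between green_reel's own z axis and vertical below 0.1 rad and z of each of driver_red_tip, driver_orange_tip, driver_yellow_tip in the frame of stand below 0.025 m and x of driver_red_tip in the frame of stand between -0.012 and 0.012 m and y of driver_red_tip in the frame of stand between -0.067 and 0.067 m and angle between each of driver_red, driver_orange, driver_yellow's own y axis and vertical below 0.26 rad and x of driver_orange_tip in the frame of stand between -0.012 and 0.012 m and y of driver_orange_tip in the frame of stand between -0.067 and 0.067 m and x of driver_yellow_tip in the frame of stand between -0.012 and 0.012 m and y of driver_yellow_tip in the frame of stand between -0.067 and 0.067 m), for 0.2 s.
At the end, for the whole second after the job is handed in: the green reel stands upright and still on the cork mat, its centre within 40 mm of the mat's; the clamp handle is open (below 0.15 rad); every screwdriver that was there stands in the tool stand, blade tip less than 25 mm above the desk inside a hole, handle up, leaning less than 15 degrees (horizontal distance between green_reel and cork_mat below 0.04 m and z of green_reel in the frame of cork_mat below 0.009 m and angle between green_reel's own z axis and vertical below 0.1 rad and linear speed of green_reel below 0.02 m/s and value of joint clamp_handle below 0.15 rad and z of each of driver_red_tip, driver_orange_tip, driver_yellow_tip in the frame of stand below 0.025 m and x of driver_red_tip in the frame of stand between -0.012 and 0.012 m and y of driver_red_tip in the frame of stand between -0.067 and 0.067 m and angle between each of driver_red, driver_orange, driver_yellow's own y axis and vertical below 0.26 rad and x of driver_orange_tip in the frame of stand between -0.012 and 0.012 m and y of driver_orange_tip in the frame of stand between -0.067 and 0.067 m and x of driver_yellow_tip in the frame of stand between -0.012 and 0.012 m and y of driver_yellow_tip in the frame of stand between -0.067 and 0.067 m); the robot touches nothing.
It fails at once if the reel is tipped over (angle between green_reel's own z axis and vertical above 0.7 rad).
It fails at once if another thing on the desk (meter, bottle, capacitor, tape, pliers or red reel) is pushed 30 mm or more from its place (distance of any of orange_meter, flux_bottle, filter_cap0, tape_roll, long_nose, solder_reel1 from where it was at the start of the episode above 0.03 m).
Of driver_red, driver_orange, driver_yellow only 2 to 3 are there at a start; the rules pass over those that are not, and their reading is None.
At some moment in a run one of green_reel may be knocked a few centimetres aside while the robot is not near it.
It also fails if it takes over 210 s, if anything falls off the work surface, if the arm or the gripper's body presses on something with over 40 N, if the wrist force passes 120 N, or if a joint passes its speed limit or range.

### The arm

A 6-joint arm with a two-finger parallel gripper is mounted at the origin on a cart in front of the work surface, level with it; the furniture and walls round the work are solid. World frame = base frame: x ahead of the robot, y to its left, z up, the work surface at z = 0. Lengths are in m, angles in rad, forces in N, time in s.
With the tool pointing down it reaches from about 0.375 to 0.9 m from the base axis. Payload 3.1 kg.
Tool frame: the origin (TCP) lies midway between the tips of the shut fingers; the grasp point (between the pads) lies 19 mm behind it; z points along the fingers, y is the line along which they close (so a half turn about z gives the same grasp; the last joint's range is limited). The gripper opens to 87 mm and grips with 3 to 60 N. Pads are 19 mm wide; open, the fingers measure 117 mm over their backs; the gripper's body (75 mm by 190 mm) begins 51 mm behind the grasp point.
Start: joints at [-1.464, 0.527, 1.433, -0, 1.181, -0.178], TCP at [0.176, -0.6, 0.223] pointing down, gripper open.
Joint ranges: [-3.08, 3.08], [-0.75, 2.2], [0.22, 2.44], [-1.43, 4.57], [0, 2.65], [-2.85, 2.85]. Speed limits (rad/s): [2.79, 2.79, 3.14, 3.14, 3.14, 3.14].

### API

Orientations are given as a unit quaternion [x, y, z, w].
In Python, from rig import get_obs, cams, job gives the robot as it stands.
- The arm moves only by the tool servo_tool, never from a script. Its argument "moves" is text: rows parted by semicolons, each of 5 numbers parted by spaces: the shift along the tool's x, y, z in m, then the turn about the tool's z in degrees, then the finger opening in m, from 0 to 0.087. In form: dx dy dz spin claw; .... A call has 1 to 10 rows; each row is the pose to reach, as a shift and turn from the pose commanded when the call began, along the tool's axes at that moment; what a row does not reach only later rows make up. A row lasts 1/12 s, in which the tool goes at most 41.7 mm and 7.16 degrees, less where a joint would pass 70% of its speed; a pose out of reach is approached as far as the arm can. A call with a gripper value outside its range is refused whole. The fingers move at their own pace and stop on an object; "grip_force" is the grip in N (left out, the last holds). Time passes only in rows, so rows that repeat a pose let the fingers close. It gives the time, the measured TCP pose, the force, the opening and the grip force at its end, in the units of the state.
- get_obs(): the state, without advancing time (a new reading comes with each control period).
- cams.camera(name): name is "scene" or "top" or "wrist"; returns the picture (420x560x3 uint8, blue, green, red); there is no depth.
- cams.camera_model(name): a dict with "fx", "fy", "cx", "cy" (pixels), "R" (3x3) and "t" (3): a world point X has camera coordinates R X + t. Camera axes: x right, y down, z forward; pixel columns grow to the right and rows downward; lengths in m; the calibration is good to about 2 mm. A picture is of the moment at which its call begins: read the wrist's pose just before it. camera_model takes no time and is no camera call; for the wrist camera it gives the pose at the moment of the call.
- job.hand_in(): hands the job in; it is judged then, once.
The state is a dict: "time": time; "q": joint angles; "joint_velocities": joint speeds; "joint_torque": joint torques, N m; "position": TCP position; "tool_rot": TCP orientation; "ft_force": force on the tool from outside, world axes, zero at the start; "moment": the same for the moment, N m; "grip_width": finger opening in m; "grip_force": force on a finger pad.
Only numpy, scipy, OpenCV 4.12 (cv2) and the standard library are available. Lean on these libraries where they do the work, as an engineer would, in place of code of your own. Each camera call takes 0.05 s, during which the arm holds its last target. There are 200 camera calls.

## Working session

There is one attempt and no reset: what is moved stays moved. The work goes in short steps, Python scripts to look and compute and a tool call to move; the robot and the scene stay as the last step left them, time stands still between calls to the robot, and variables do not carry over. Pictures are saved under pics/ and viewed, at most 14 in all, crops included, and the job is handed in when it is done.

Besides the shell and the picture viewer there is one more tool, called after "Call:" as name(argument=value, ...) on one line, values as JSON. servo_tool: Moves the arm, as the interface text tells. Its arguments: {"type":"object","properties":{"moves":{"type":"string"},"grip_force":{"type":"number"}},"required":["moves"]}

```bash
mkdir -p pics; ls; cat > h.py <<'E'
import numpy as np,cv2
from rig import get_obs,cams,job
def shot(n,f=None):
    m=cams.camera_model(n);im=cams.camera(n)
    if f: cv2.imwrite('pics/'+f+'.png',im)
    return im,m
def ray(m,u,v):
    R=np.array(m['R']);t=np.array(m['t'])
    d=R.T@np.array([(u-m['cx'])/m['fx'],(v-m['cy'])/m['fy'],1]);return -R.T@t,d
def pl(m,u,v,z):
    c,d=ray(m,u,v);return c+d*(z-c[2])/d[2]
def px(m,X):
    c=np.array(m['R'])@np.array(X)+np.array(m['t']);return c[0]/c[2]*m['fx']+m['cx'],c[1]/c[2]*m['fy']+m['cy']
def tool(dw):  # world shift -> tool shift
    from scipy.spatial.transform import Rotation as Ro
    o=get_obs();return Ro.from_quat(o['tool_rot']).inv().apply(dw)
E
python3 - <<'E'
from h import *
o=get_obs();print({k:np.round(v,3).tolist() for k,v in o.items()})
for n in('scene','top','wrist'):
    im,m=shot(n,n+'0');print(n,m['fx'],np.round(-np.array(m['R']).T@m['t'],3),np.round(m['R'],2).tolist())
E
```

```text
pics
{'time': 0.0, 'q': [-1.464, 0.528, 1.434, -0.0, 1.181, -0.179], 'joint_velocities': [0.0, 0.001, -0.001, 0.001, 0.001, 0.0], 'joint_torque': [-0.001, -44.004, -17.659, 0.063, 0.058, -0.0], 'position': [0.176, -0.599, 0.222], 'tool_rot': [0.99, 0.142, 0.0, -0.001], 'ft_force': [-0.067, -1.221, 0.584], 'moment': [-0.031, 0.027, 0.047], 'grip_force': 0.0, 'grip_width': 0.087}
scene 405.83073081764576 [0.091 0.883 0.709] [[-0.89, -0.45, -0.02], [-0.21, 0.46, -0.87], [0.4, -0.77, -0.5]]
top 484.7362137028934 [0.196 0.083 1.563] [[-0.19, -0.98, 0.0], [-0.95, 0.19, -0.25], [0.25, -0.05, -0.97]]
wrist 356.11297183592325 [ 0.253 -0.577  0.384] [[0.28, -0.96, -0.0], [-0.92, -0.27, 0.3], [-0.28, -0.08, -0.96]]
```

View pics/scene0.png

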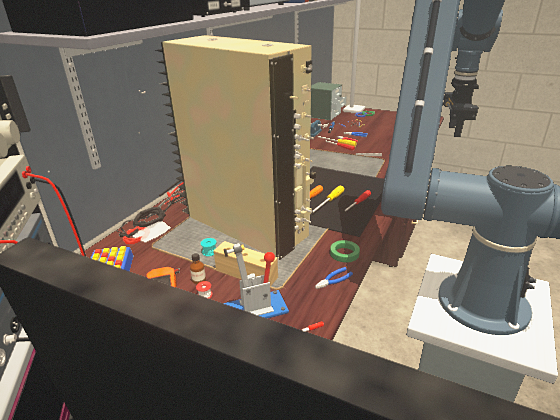

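View pics/top0.png

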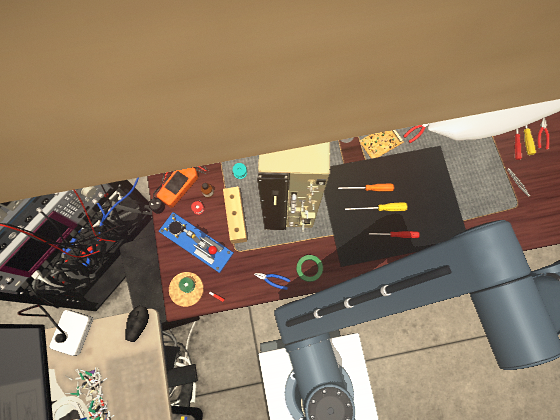

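```bash
python3 - <<'E'
from h import *
im=cv2.imread('pics/top0.png');m=cams.camera_model('top')
for n,u,v,z in [('reel',186,284,.039),('cork',186,288,.005),('platefar',170,216,.01),('platenear',226,266,.01),('nest',178,229,.028),('knob',212,250,.148),('stand',234,213,.068),('h1',232,195,.068),('h3',236,232,.068),('ora_butt',394,187,.019),('ora_tip',339,187,.019),('yel_butt',407,206,.02),('yel_tip',345,208,.02),('red_butt',419,234,.017),('red_tip',370,234,.017),('tape',310,267,.019),('pliers',272,280,.01),('turq',240,170,.03)]:
    print(n,np.round(pl(m,u,v,z)[:2],3))
c=im[130:310,140:440];cv2.imwrite('pics/c0.png',cv2.resize(c,None,fx=2.6,fy=2.6,interpolation=2))
E
```

```text
reel [0.397 0.34 ]
cork [0.389 0.347]
platefar [0.631 0.364]
platenear [0.432 0.211]
nest [0.578 0.342]
knob [0.466 0.232]
stand [0.585 0.153]
h1 [0.645 0.149]
h3 [0.523 0.157]
ora_butt [ 0.583 -0.382]
ora_tip [ 0.618 -0.202]
yel_butt [ 0.511 -0.407]
yel_tip [ 0.544 -0.205]
red_butt [ 0.413 -0.422]
red_tip [ 0.444 -0.266]
tape [ 0.376 -0.052]
pliers [0.36  0.074]
turq [0.736 0.11 ]
```

View pics/c0.png

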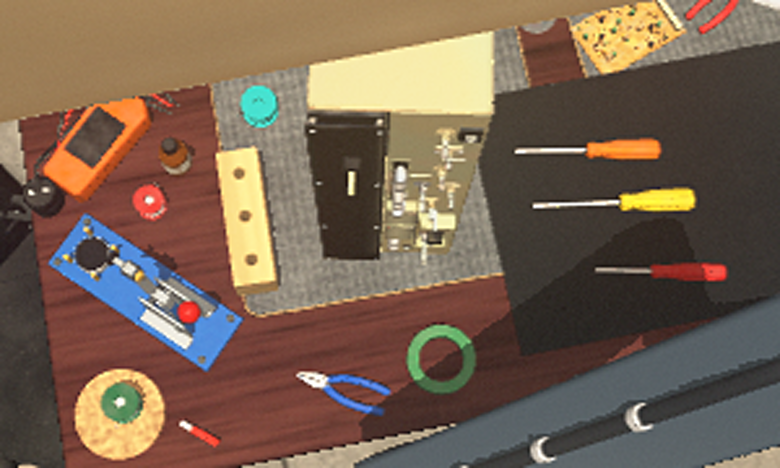

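Call:
servo_tool(moves="0.285 -0.228 -0.03 16.33 0.087;0.285 -0.228 -0.03 16.33 0.087;0.285 -0.228 -0.03 16.33 0.087;0.285 -0.228 -0.03 16.33 0.087;0.285 -0.228 -0.03 16.33 0.087;0.285 -0.228 -0.03 16.33 0.087;0.285 -0.228 -0.03 16.33 0.087;0.285 -0.228 -0.03 16.33 0.087;0.285 -0.228 -0.03 16.33 0.087;0.285 -0.228 -0.03 16.33 0.087")

```text
time: 0.98
position: [0.3872, -0.2954, 0.2529]
tool_rot: [1.0, 0.003, 0.0, -0.001]
ft_force: [-1.0, 0.0, -0.5]
grip_width: 0.0871
grip_force: 0.0
```

Call:
servo_tool(moves="0 -0.4 0 0 0.087;0 -0.4 0 0 0.087;0 -0.4 0 0 0.087;0 -0.4 0 0 0.087;0 -0.4 0 0 0.087;0 -0.4 0 0 0.087;0 -0.4 0 0 0.087;0 -0.4 0 0 0.087;0 -0.4 0 0 0.087;0 -0.4 0 0 0.087")

```text
time: 1.82
position: [0.3844, 0.1018, 0.2526]
tool_rot: [1.0, 0.001, -0.0, -0.0]
ft_force: [0.6, -1.5, -1.0]
grip_width: 0.0869
grip_force: 0.0
```

Call:
servo_tool(moves="0.02 -0.24 0 0 0.087;0.02 -0.24 0 0 0.087;0.02 -0.24 0 0 0.087;0.02 -0.24 0 0 0.087;0.02 -0.24 0 0 0.087;0.02 -0.24 0 0 0.087;0.02 -0.24 0 0 0.087;0.02 -0.24 0 0 0.087;0.02 -0.24 0 0 0.087")

```text
time: 2.57
position: [0.4049, 0.3381, 0.252]
tool_rot: [1.0, -0.0, -0.001, 0.001]
ft_force: [0.3, -0.1, -0.2]
grip_width: 0.0871
grip_force: 0.0
```

```bash
python3 - <<'E'
from h import *
o=get_obs();print(o['position'],o['tool_rot'],o['q'])
im,m=shot('wrist','w1')
for p in [(.397,.34,.039),(.389,.347,.005),(.578,.342,.028)]:print(px(m,p))
E
```

```text
[0.40487101 0.33813541 0.2519728 ] [ 9.99999478e-01 -2.62105926e-05 -6.94387034e-04  7.48688347e-04] [ 4.84210889e-01  3.61055184e-01  1.63926474e+00 -7.45856337e-04
  1.14319902e+00  2.05536959e+00]
(np.float64(268.93291865183403), np.float64(188.4811230819583))
(np.float64(263.1287362728721), np.float64(188.41790828897072))
(np.float64(266.458348206056), np.float64(1.6077281265899046))
```

View pics/w1.png

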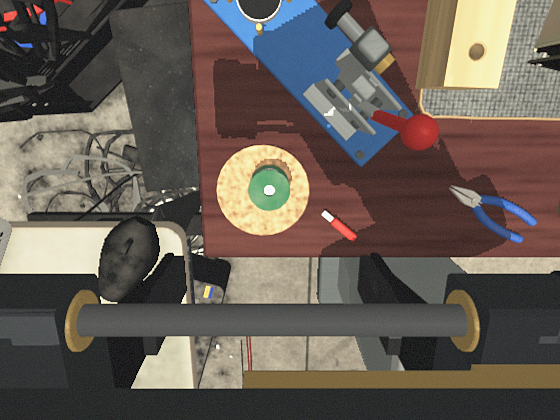

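Call:
servo_tool(moves="0.13 0.03 -0.06 0 0.087;0.13 0.03 -0.06 0 0.087;0.13 0.03 -0.06 0 0.087;0.13 0.03 -0.06 0 0.087;0.13 0.03 -0.06 0 0.087;0.13 0.03 -0.06 0 0.087")

```text
time: 3.12
position: [0.5361, 0.3067, 0.3126]
tool_rot: [1.0, -0.002, -0.0, 0.0]
ft_force: [-0.4, -0.3, -0.5]
grip_width: 0.0868
grip_force: 0.0
```

```bash
python3 - <<'E'
from h import *
o=get_obs();print(o['position'],o['time'])
im,m=shot('wrist','w2')
np.save('m2.npy',m,allow_pickle=True)
for p in [(.397,.34,.039),(.578,.342,.028),(.585,.153,.068),(.466,.232,.148)]:print(px(m,p))
hsv=cv2.cvtColor(im,cv2.COLOR_BGR2HSV)
def cent(lo,hi):
    k=cv2.inRange(hsv,lo,hi);n,l,s,c=cv2.connectedComponentsWithStats(k)
    return [(s[i][:5].tolist(),c[i].round(1)) for i in range(1,n) if s[i][4]>150]
print('green',cent((55,80,30),(85,255,255)))
print('red',cent((0,170,90),(6,255,255)))
print('blue',cent((100,120,60),(118,255,255)))
E
```

```text
[0.53606236 0.30673239 0.31262531] 3.1167
(np.float64(246.85384917244986), np.float64(273.0522835150301))
(np.float64(242.14206986643174), np.float64(135.87718586663942))
(np.float64(408.26196741459967), np.float64(131.95089364977383))
(np.float64(345.8230908521739), np.float64(260.0211088697295))
green [([231, 251, 33, 38, 531], array([248. , 272.4])), ([488, 250, 47, 24, 394], array([505.9, 260.5])), ([531, 257, 21, 17, 216], array([541.7, 266.2]))]
red [([28, 118, 60, 5, 174], array([ 58.8, 120. ])), ([325, 223, 35, 51, 720], array([343.2, 254.1]))]
blue [([0, 0, 116, 87, 1358], array([50.5, 42.5])), ([192, 82, 171, 154, 6374], array([267.4, 155.1])), ([421, 272, 26, 12, 166], array([433.6, 276.9])), ([415, 281, 29, 23, 210], array([428.8, 292.5]))]
```

View pics/w2.png

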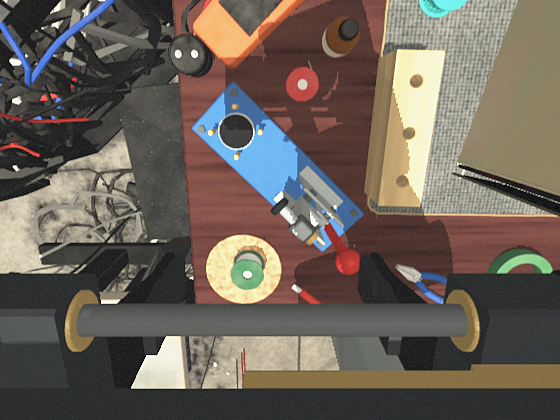

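```bash
python3 - <<'E'
from h import *
im=cv2.imread('pics/w2.png');m=np.load('m2.npy',allow_pickle=True).item()
hsv=cv2.cvtColor(im,cv2.COLOR_BGR2HSV)
k=cv2.inRange(hsv,(12,60,90),(35,255,255))
P=[]
for u,v in[(236,106),(211,132),(261,132),(237,157)]:
    s=k[v-6:v+7,u-6:u+7];y,x=np.nonzero(s);c=(u-6+x.mean(),v-6+y.mean());P.append(pl(m,*c,.038)[:2]);print(np.round(c,1),len(x),P[-1].round(4))
P=np.array(P);print('nest',P.mean(0),'diag',[np.degrees(np.arctan2(*(P[a]-P[b])[::-1])) for a,b in((0,3),(1,2))],np.linalg.norm(P[0]-P[3]),np.linalg.norm(P[1]-P[2]))
g=cv2.cvtColor(im,cv2.COLOR_BGR2GRAY)
print('wood h',[pl(m,u,v,.068)[:2].round(4) for u,v in[(416,81),(409,133),(403,182)]])
# hole refine: dark brown blobs
for u,v in[(416,81),(409,133),(403,182)]:
    s=g[v-10:v+11,u-10:u+11];t=(s.min()+np.median(s))/2;y,x=np.nonzero(s<t);c=(u-10+x.mean(),v-10+y.mean());print(np.round(c,1),len(x),pl(m,*c,.068)[:2].round(4))
# corners of plate
b=cv2.inRange(hsv,(100,120,60),(118,255,255));n,l,s,c=cv2.connectedComponentsWithStats(b);i=1+np.argmax(s[1:,4])
r=cv2.minAreaRect(np.argwhere(l==i)[:,::-1].astype(np.float32));bx=cv2.boxPoints(r);print(np.array([pl(m,*p,.01)[:2] for p in bx]).round(3))
im1=cv2.imread('pics/w2.png')
gm=cv2.inRange(hsv,(50,60,25),(90,255,255))[240:300,215:285]
pts=cv2.findContours(gm,0,2)[0];p=max(pts,key=cv2.contourArea).reshape(-1,2)+[215,240];e=cv2.minEnclosingCircle(p);print('reel',e,pl(m,*e[0],.037)[:2])
p=cv2.inRange(hsv,(12,60,130),(28,180,255))[225:310,195:290];q=cv2.minEnclosingCircle(max(cv2.findContours(p,0,2)[0],key=cv2.contourArea));print('cork',q,pl(m,q[0][0]+195,q[0][1]+225,.005)[:2])
E
```

```text
[234.4 106.1] 27 [0.6133 0.3493]
[211.7 131.2] 26 [0.5845 0.3775]
[259.9 131. ] 20 [0.5846 0.3198]
[236.7 155.4] 26 [0.5555 0.3485]
nest [0.58446027 0.34875349] diag [np.float64(0.7933813458970398), np.float64(90.03176378203564)] 0.05780316949909372 0.057728772408075
wood h [array([0.6385, 0.1505]), array([0.5838, 0.152 ]), array([0.528 , 0.1529])]
[415.8  80.7] 126 [0.6387 0.1508]
[408.1 133.2] 99 [0.5836 0.1531]
[401.7 180.7] 105 [0.5295 0.1545]
[[0.59  0.411]
 [0.642 0.353]
 [0.473 0.181]
 [0.408 0.238]]
reel ((247.28172302246094, 269.59136962890625), 19.451005935668945) [0.40116334 0.33944687]
cork ((48.39610290527344, 42.97402572631836), 37.725547790527344) [0.38798535 0.34745014]
```

Call:
servo_tool(moves="-0.139 -0.033 0 0 0.087;-0.139 -0.033 0 0 0.087;-0.139 -0.033 0 0 0.087;-0.139 -0.033 0 0 0.087;-0.139 -0.033 0.04 0 0.087;-0.139 -0.033 0.08 0 0.087;-0.139 -0.033 0.12 0 0.087;-0.139 -0.033 0.16 0 0.087;-0.139 -0.033 0.16 0 0.087;-0.139 -0.033 0.16 0 0.087")

```text
time: 4.0
position: [0.3937, 0.3409, 0.1509]
tool_rot: [1.0, 0.0, -0.003, 0.002]
ft_force: [0.3, -0.1, 0.3]
grip_width: 0.0868
grip_force: 0.0
```

```bash
cat > reel.py <<'E'
from h import *
import sys
def reel(name,z=.039,r=50):
    im,m=shot('wrist',name);o=get_obs();print(o['position'].round(4),o['time'])
    hsv=cv2.cvtColor(im,cv2.COLOR_BGR2HSV);k=cv2.inRange(hsv,(50,60,20),(90,255,255))
    k=cv2.morphologyEx(k,cv2.MORPH_OPEN,np.ones((3,3)))
    for c in cv2.findContours(k,0,2)[0]:
        if cv2.contourArea(c)<300: continue
        e=cv2.fitEllipse(c);b=cv2.boundingRect(c);print('box',b,'ell',np.round(e[0],1),np.round(e[1],1),[pl(m,*e[0],h)[:2].round(4) for h in(z,z-.034)])
if __name__=='__main__': reel(sys.argv[1])
E
python3 reel.py w3
```

```text
[0.3958 0.3421 0.1531] 4.05
box (243, 171, 56, 61) ell [270.2 202.8] [53.8 58.1] [array([0.3976, 0.3411]), array([0.3879, 0.341 ])]
```

View pics/w3.png

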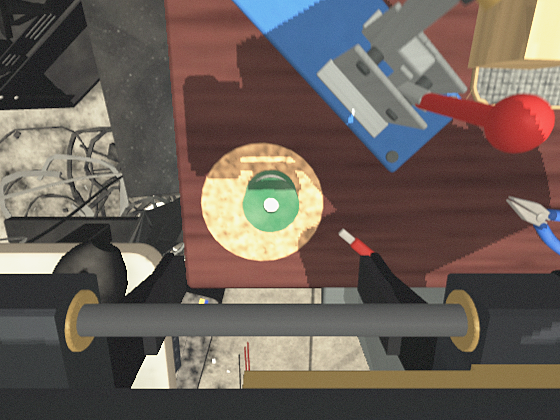

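Call:
servo_tool(moves="0 0.001 0.04 0 0.087;0 0.001 0.08 0 0.087;0 0.001 0.12 0 0.087;0 0.001 0.139 0 0.087;0 0.001 0.139 0 0.087;0 0.001 0.139 0 0.087;0 0.001 0.139 0 0.087")

```text
time: 4.63
position: [0.3986, 0.3425, 0.0164]
tool_rot: [1.0, -0.0, 0.003, -0.001]
ft_force: [0.3, 0.5, 1.0]
grip_width: 0.0869
grip_force: 0.0
```

Call:
servo_tool(moves="-0.001 0.001 0.003 0 0.087;-0.001 0.001 0.003 0 0.06;-0.001 0.001 0.003 0 0.04;-0.001 0.001 0.003 0 0.04;-0.001 0.001 0.003 0 0.04;-0.001 0.001 0.003 0 0.04;-0.001 0.001 0.003 0 0.04;-0.001 0.001 0.003 0 0.04", grip_force=20)

```text
time: 5.3
position: [0.3952, 0.3401, 0.0105]
tool_rot: [1.0, -0.0, -0.0, 0.0]
ft_force: [-0.3, 0.3, -0.4]
grip_width: 0.0478
grip_force: 0.0
```

```bash
python3 -c "
from h import *
for i in range(6):
    o=get_obs();print(o['position'].round(4),o['time'],round(float(o['grip_width']),4),o['grip_force']);cams.camera('top')
o=get_obs();print(o['position'].round(4),o['q'])"
```

```text
[0.3952 0.3401 0.0105] 5.3 0.0478 0.0
[0.3952 0.3402 0.0105] 5.35 0.0454 20.03245448693633
[0.3952 0.3401 0.0105] 5.4 0.0456 20.000027655623853
[0.3952 0.3401 0.0105] 5.45 0.0455 20.000050594098866
[0.3953 0.3402 0.0105] 5.5 0.0458 20.000001252628863
[0.3952 0.3401 0.0105] 5.55 0.0457 20.000052452087402
[0.3953 0.3401 0.0105] [4.96040846e-01 7.40891520e-01 1.83754058e+00 8.76910029e-05
 5.63132700e-01 2.06707215e+00]
```

Call:
servo_tool(moves="0 0 -0.04 0 0.04;0 0 -0.08 0 0.04;0 0 -0.12 0 0.04;0 0 -0.16 0 0.04;0 0 -0.2 0 0.04;0.04 -0.002 -0.22 -7 0.04;0.08 -0.004 -0.22 -14 0.04;0.12 -0.006 -0.22 -21 0.04;0.16 -0.008 -0.22 -28 0.04;0.188 -0.008 -0.22 -35 0.04", grip_force=20)

```text
time: 6.43
position: [0.5865, 0.3477, 0.2304]
tool_rot: [0.953, 0.303, 0.001, 0.0]
ft_force: [0.7, 0.3, -1.0]
grip_width: 0.0454
grip_force: 20.0
```

Call:
servo_tool(moves="0 0 0 -7 0.04;0 0 0 -10.3 0.04;0 0 0 -10.3 0.04;0 0 0 -10.3 0.04;0 0 0 -10.3 0.04")

```text
time: 6.85
position: [0.5826, 0.3479, 0.2301]
tool_rot: [0.923, 0.384, -0.001, 0.0]
ft_force: [-1.0, -0.3, -0.6]
grip_width: 0.0456
grip_force: 20.0
```

```bash
python3 - <<'E'
from h import *
from scipy.spatial.transform import Rotation as Ro
o=get_obs();r=Ro.from_quat(o['tool_rot']).as_matrix();p=o['position'];print(p.round(4),'psi',np.degrees(np.arctan2(r[1,0],r[0,0])),r[:,2],o['grip_width'],o['time'])
print(tool(np.array([.5845,.3488,0.0333])-p-.0013*r[:,0]))
E
```

```text
[0.5826 0.3479 0.2301] psi 45.22168905292595 [-1.09191839e-03 -4.78249181e-04 -9.99999289e-01] 0.04557177876149238 6.85
[0.00089234 0.00085238 0.19683851]
```

Call:
servo_tool(moves="0.001 0.001 0.04 0 0.04;0.001 0.001 0.08 0 0.04;0.001 0.001 0.12 0 0.04;0.001 0.001 0.15 0 0.04;0.001 0.001 0.17 0 0.04;0.001 0.001 0.178 0 0.04;0.001 0.001 0.186 0 0.04;0.001 0.001 0.192 0 0.04;0.001 0.001 0.197 0 0.04;0.001 0.001 0.197 0 0.04")

```text
time: 7.68
position: [0.585, 0.3482, 0.0339]
tool_rot: [0.923, 0.385, 0.0, 0.0]
ft_force: [-0.7, 0.1, -2.2]
grip_width: 0.0456
grip_force: 20.0
```

```bash
python3 - <<'E'
from h import *
for i in range(3): o=get_obs();print(o['position'].round(4),o['ft_force'].round(2),o['grip_width']);im,m=shot('wrist','w4')
E
```

```text
[0.585  0.3482 0.0339] [-0.7   0.09 -2.18] 0.045626597161760936
[0.5851 0.3483 0.0344] [-1.    0.94 -1.31] 0.045746046313991554
[0.5853 0.3484 0.0347] [ 0.31 -0.07 -1.15] 0.04581876026781023
```

View pics/w4.png

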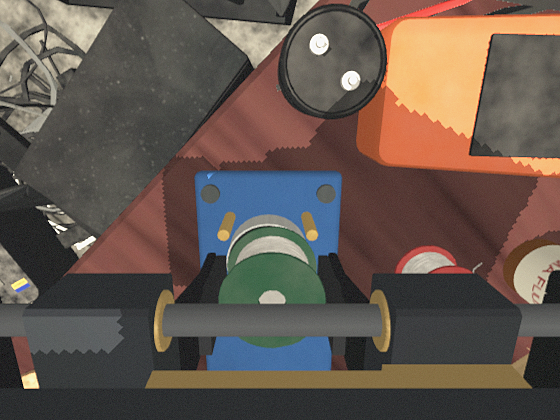

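Call:
servo_tool(moves="0 0 0.002 0 0.04;0 0 0.002 0 0.04;0 0 0.002 0 0.05;0 0 0.002 0 0.056;0 0 0.002 0 0.058;0 0 0.002 0 0.058;0 0 -0.008 0 0.058;0 0 -0.038 0 0.058;0 0 -0.078 0 0.058;0 0 -0.118 0 0.058")

```text
time: 8.67
position: [0.5837, 0.3476, 0.152]
tool_rot: [0.923, 0.385, -0.002, -0.0]
ft_force: [0.7, -0.6, -0.2]
grip_width: 0.058
grip_force: 0.0
```

Call:
servo_tool(moves="0 0 -0.04 0 0.058;0 0 -0.08 0 0.06;0 0 -0.11 0 0.06;0 0 -0.11 0 0.06")

```text
time: 9.0
position: [0.5887, 0.3499, 0.2714]
tool_rot: [0.923, 0.385, 0.009, 0.0]
ft_force: [0.8, -0.3, 0.7]
grip_width: 0.0602
grip_force: 0.0
```

```bash
python3 - <<'E'
from reel import *
reel('w5',.062)
from scipy.spatial.transform import Rotation as Ro
o=get_obs();r=Ro.from_quat(o['tool_rot']).as_matrix();p=o['position']
j=np.array([.703,.711,0]);n=np.array([.5845,.3488,0])
k=n-.169*j;k[2]=.148;print('knob pred',k,tool(k-p))
im=cv2.imread('pics/w5.png');m=cams.camera_model('wrist');hsv=cv2.cvtColor(im,cv2.COLOR_BGR2HSV)
mk=cv2.inRange(hsv,(0,170,90),(6,255,255));
for c in cv2.findContours(mk,0,2)[0]:
    if cv2.contourArea(c)>200: print(cv2.boundingRect(c))
print(px(m,k))
E
```

```text
[0.587  0.3491 0.2676] 9.05
box (465, 209, 54, 44) ell [491.6 230.1] [40.  53.7] [array([0.7274, 0.1399]), array([0.7351, 0.1156])]
box (249, 164, 42, 45) ell [268.9 187.3] [40.4 43. ] [array([0.5859, 0.3491]), array([0.5807, 0.3438])]
knob pred [0.465693 0.228641 0.148   ] [-0.17217674 -0.00202015  0.11785551]
(np.float64(269.59740685533046), np.float64(377.78371421035126))
```

Call:
servo_tool(moves="-0.04 -0.002 0 0 0.06;-0.08 -0.002 0 0 0.06;-0.12 -0.002 0 0 0.06;-0.16 -0.002 0 0 0.06;-0.171 -0.002 0 0 0.06;-0.171 -0.002 0 0 0.06;-0.171 -0.002 0 0 0.06")

```text
time: 9.63
position: [0.4631, 0.2279, 0.2614]
tool_rot: [0.923, 0.385, 0.0, -0.0]
ft_force: [0.7, 0.4, -0.1]
grip_width: 0.0605
grip_force: 0.0
```

```bash
python3 - <<'E'
from h import *
m2=np.load('m2.npy',allow_pickle=True).item();print('knob w2',pl(m2,347,262,.148))
im,m=shot('wrist','w6');o=get_obs();print(o['position'],o['time'])
hsv=cv2.cvtColor(im,cv2.COLOR_BGR2HSV);mk=cv2.inRange(hsv,(0,150,50),(8,255,255))
for c in cv2.findContours(mk,0,2)[0]:
    if cv2.contourArea(c)>150: print(cv2.boundingRect(c),cv2.minEnclosingCircle(c))
print(px(m,(.4657,.2286,.148)))
k=pl(m,*px(m,(.4657,.2286,.148)),.148);print(tool(np.array([.4657,.2286,.137])-o['position']))
E
```

```text
knob w2 [0.46382381 0.23069307 0.148     ]
[0.46411141 0.2284576  0.26153817] 9.6833
(182, 216, 13, 30) ((189.4025421142578, 230.61016845703125), 14.622481346130371)
(256, 166, 33, 54) ((272.0, 192.64151000976562), 26.660369873046875)
(349, 24, 36, 27) ((366.4375, 32.546875), 17.62261199951172)
(np.float64(273.3998442888501), np.float64(204.7413850027762))
[0.00103569 0.00097327 0.12454027]
```

View pics/w6.png

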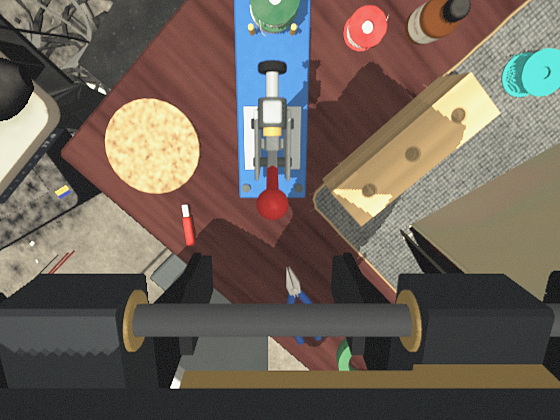

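Call:
servo_tool(moves="0.001 0.001 0.04 0 0.06;0.001 0.001 0.08 0 0.06;0.001 0.001 0.11 0 0.06;0.001 0.001 0.125 0 0.06;0.001 0.001 0.125 0 0.04;0.001 0.001 0.125 0 0.02;0.001 0.001 0.125 0 0.02;0.001 0.001 0.125 0 0.02;0.001 0.001 0.125 0 0.02;0.001 0.001 0.125 0 0.02", grip_force=25)

```text
time: 10.52
position: [0.4652, 0.2283, 0.1377]
tool_rot: [0.923, 0.385, 0.001, 0.0]
ft_force: [-0.4, -1.1, 0.8]
grip_width: 0.0281
grip_force: 0.4
```

Call:
servo_tool(moves="0 0 0 0 0.02;-0.0158 0 0.0047 0 0.02;-0.0306 0 0.0121 0 0.02;-0.0439 0 0.0219 0 0.02;-0.0553 0 0.034 0 0.02;-0.0645 0 0.0478 0 0.02;-0.069 0 0.056 0 0.02;-0.0711 0 0.063 0 0.02;-0.0735 0 0.071 0 0.02;-0.0749 0 0.079 0 0.02")

```text
time: 11.35
position: [0.4101, 0.1742, 0.0575]
tool_rot: [0.923, 0.385, -0.001, -0.0]
ft_force: [-2.8, -2.0, 4.3]
grip_width: 0.0249
grip_force: 25.0
```

Call:
servo_tool(moves="0 0 0.002 0 0.02;0 0 0.003 0 0.02;0 0 0.003 0 0.02;0 0 0.003 0 0.02")

```text
time: 11.68
position: [0.4099, 0.174, 0.0548]
tool_rot: [0.923, 0.385, -0.002, -0.0]
ft_force: [-4.1, -4.7, 7.3]
grip_width: 0.0246
grip_force: 25.0
```

```bash
python3 - <<'E'
from h import *
im,m=shot('scene','s1');o=get_obs();print(o['position'],o['ft_force'],o['grip_width'])
n=np.array([.5845,.3488,0]);u,v=map(int,px(m,n));print(u,v)
cv2.imwrite('pics/s1c.png',cv2.resize(im[v-100:v+60,u-90:u+110],None,fx=3.5,fy=3.5))
E
```

```text
[0.40990269 0.17403905 0.05479708] [-4.55908675 -4.67661051  6.91441786] 0.024150210424812902
203 322
```

View pics/s1c.png

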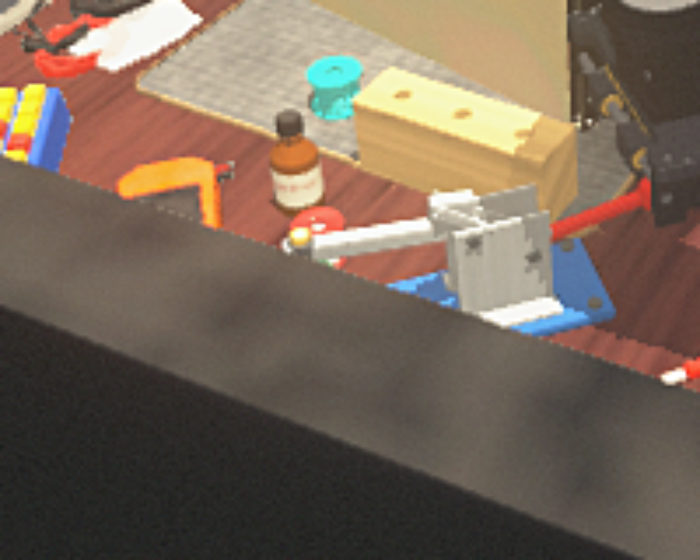

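Call:
servo_tool(moves="0 0 0 0 0.04;0 0 0 0 0.06;0 0 0 0 0.06;0 0 0 0 0.06;0 0 -0.04 0 0.06;0 0 -0.08 0 0.06;0 0 -0.12 0 0.06;0 0 -0.16 0 0.06;0 0 -0.2 7 0.06;0 0 -0.22 14 0.06")

```text
time: 12.57
position: [0.4142, 0.1754, 0.2795]
tool_rot: [0.964, 0.267, 0.005, 0.0]
ft_force: [-0.0, 0.0, -0.1]
grip_width: 0.0597
grip_force: 0.0
```

Call:
servo_tool(moves="-0.012 0.007 0 7 0.06;-0.024 0.015 0 14 0.06;-0.036 0.022 0 21 0.06;-0.047 0.03 0 28 0.06;-0.047 0.03 0 31.2 0.06;-0.047 0.03 0 31.2 0.06;-0.047 0.03 0 31.2 0.06")

```text
time: 13.15
position: [0.3875, 0.1247, 0.2747]
tool_rot: [1.0, 0.001, 0.001, -0.0]
ft_force: [-0.1, -0.4, 1.0]
grip_width: 0.0601
grip_force: 0.0
```

```bash
python3 - <<'E'
from h import *
im,m=shot('top','t2');o=get_obs();print(o['position'],o['tool_rot'],o['time'])
hsv=cv2.cvtColor(im,cv2.COLOR_BGR2HSV);mk=cv2.inRange(hsv,(0,170,70),(6,255,255))|cv2.inRange(hsv,(174,170,70),(180,255,255))
for c in cv2.findContours(mk,0,2)[0]:
    if cv2.contourArea(c)>8: print(cv2.boundingRect(c),cv2.contourArea(c))
n=np.array([.5845,.3488,0]);j=np.array([.703,.711,0])
for t in (1.0,1.1,1.16,1.22):
    a=.2+t;k=n-(.150+.095*np.sin(a))*j;k[2]=.055+.095*np.cos(a);print(t,px(m,k))
E
```

```text
[0.38748667 0.12484659 0.27467713] [ 9.99998642e-01  1.59127140e-03  4.19261879e-04 -8.80456561e-05] 13.2
(213, 294, 7, 6) 14.5
(87, 246, 6, 5) 12.5
(49, 244, 51, 13) 20.0
(390, 231, 29, 7) 143.0
(0, 224, 46, 18) 35.0
(191, 201, 12, 11) 47.0
(74, 190, 21, 42) 13.5
(515, 134, 6, 26) 110.5
(544, 129, 5, 20) 37.0
(538, 127, 5, 21) 29.0
(404, 125, 21, 18) 52.5
1.0 (np.float64(234.27010533642903), np.float64(265.5493237716866))
1.1 (np.float64(235.3366707282055), np.float64(266.4844610144618))
1.16 (np.float64(235.85757782093114), np.float64(266.96730292920455))
1.22 (np.float64(236.2878237673354), np.float64(267.389894318113))
```

Call:
servo_tool(moves="0 0.4 0 0 0.06;0 0.4 0 0 0.06;0 0.4 0 0 0.06;0 0.4 0 0 0.06;0 0.4 0 0 0.06;0 0.4 0 0 0.06;0 0.4 0 0 0.06;0 0.4 0 0 0.06;0 0.4 0 0 0.06;0 0.4 0 0 0.06")

```text
time: 14.03
position: [0.3884, -0.2801, 0.2747]
tool_rot: [1.0, 0.0, 0.001, 0.002]
ft_force: [0.9, -0.5, 0.9]
grip_width: 0.0602
grip_force: 0.0
```

Call:
servo_tool(moves="0.03 0.06 -0.08 0 0.06;0.03 0.06 -0.08 0 0.06;0.03 0.06 -0.08 0 0.06;0.03 0.06 -0.08 0 0.06;0.03 0.06 -0.08 0 0.06")

```text
time: 14.45
position: [0.4182, -0.3356, 0.3545]
tool_rot: [1.0, 0.001, 0.0, 0.0]
ft_force: [-0.7, 0.3, -0.9]
grip_width: 0.0603
grip_force: 0.0
```

```bash
cat > drv.py <<'E'
from h import *
C={'red':((0,150,50),(5,255,255),.011),'orange':((6,150,100),(16,255,255),.013),'yellow':((22,120,100),(34,255,255),.014)}
def drv(im,m):
    hsv=cv2.cvtColor(im,cv2.COLOR_BGR2HSV)
    for n,(lo,hi,r) in C.items():
        k=cv2.inRange(hsv,lo,hi)
        if n=='red':k|=cv2.inRange(hsv,(174,150,50),(180,255,255))
        k=cv2.morphologyEx(k,cv2.MORPH_CLOSE,np.ones((5,5)))
        for c in cv2.findContours(k,0,2)[0]:
            if cv2.contourArea(c)<400:continue
            b=cv2.minAreaRect(c);P=cv2.boxPoints(b);L=b[1]
            i=0 if np.linalg.norm(P[0]-P[1])<np.linalg.norm(P[1]-P[2]) else 1
            e=[(P[i]+P[(i+1)%4])/2,(P[(i+2)%4]+P[(i+3)%4])/2]
            w=[pl(m,*q,.006+r)[:2] for q in e];w.sort(key=lambda q:q[1]);d=w[1]-w[0]
            print(n,np.round(b[0]),np.round(L),'ends',w[0].round(4),w[1].round(4),'mid',((w[0]+w[1])/2).round(4),'len',np.linalg.norm(d).round(4),'yaw',np.degrees(np.arctan2(d[1],d[0])).round(2))
E
python3 - <<'E'
from drv import *
o=get_obs();print(o['position'],o['tool_rot'],o['time'])
im,m=shot('wrist','w7');drv(im,m)
im,m=shot('scene','s2')
n=np.array([.5845,.3488,0]);j=np.array([.703,.711,0])
for t in (0,1.0,1.1,1.16,1.22):
    a=.2+t;k=n-(.150+.095*np.sin(a))*j;k[2]=.055+.095*np.cos(a);print(t,np.round(px(m,k),1))
hsv=cv2.cvtColor(im,cv2.COLOR_BGR2HSV);k=cv2.inRange(hsv,(0,150,70),(6,255,255))[230:340,220:340]
for c in cv2.findContours(k,0,2)[0]:
    if cv2.contourArea(c)>20: print(np.array(cv2.boundingRect(c))+[220,230,0,0])
E
```

```text
[ 0.41824043 -0.3356107   0.35454787] [9.99999241e-01 1.18639302e-03 2.79263344e-04 1.80056358e-04] 14.45
red [299. 162.] [66. 16.] ends [ 0.4096 -0.4214] [ 0.4296 -0.33  ] mid [ 0.4196 -0.3757] len 0.0936 yaw 77.63
orange [268.  28.] [75. 24.] ends [ 0.5816 -0.3786] [ 0.598  -0.2865] mid [ 0.5898 -0.3325] len 0.0935 yaw 79.93
yellow [288.  89.] [72. 23.] ends [ 0.5088 -0.4053] [ 0.5232 -0.312 ] mid [ 0.516  -0.3586] len 0.0944 yaw 81.21
0 [269.5 256.6]
1.0 [298.  270.1]
1.1 [299.1 272.8]
1.16 [299.7 274.4]
1.22 [300.  276.1]
[308 321  16  10]
[270 271  36  20]
```

View pics/w7.png

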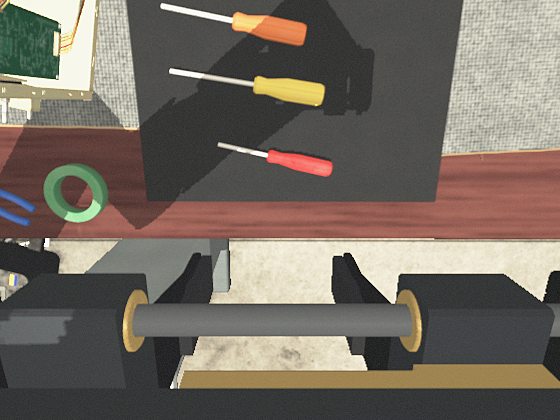

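Call:
servo_tool(moves="-0.002 0.02 0.03 -7 0.06;-0.002 0.04 0.06 -14 0.06;-0.002 0.055 0.09 -21 0.06;-0.002 0.055 0.12 -28 0.06;-0.002 0.055 0.15 -35 0.06;-0.002 0.055 0.18 -42 0.06;-0.002 0.055 0.21 -49 0.06;-0.002 0.055 0.24 -56 0.06;-0.002 0.055 0.25 -63 0.06;-0.002 0.055 0.25 -70 0.06")

```text
time: 15.38
position: [0.4131, -0.3854, 0.0999]
tool_rot: [0.817, 0.577, -0.0, -0.006]
ft_force: [0.9, -0.3, -0.1]
grip_width: 0.06
grip_force: 0.0
```

Call:
servo_tool(moves="0 0 0 -7 0.06;0 0 0 -7.6 0.06;0 0 0 -7.6 0.06;0 0 0 -7.6 0.06")

```text
time: 15.72
position: [0.4155, -0.3891, 0.1043]
tool_rot: [0.779, 0.627, 0.0, -0.001]
ft_force: [0.4, 0.2, -0.1]
grip_width: 0.0603
grip_force: 0.0
```

```bash
cat >> h.py <<'E'
def go(target):
    from scipy.spatial.transform import Rotation as Ro
    o=get_obs();r=Ro.from_quat(o['tool_rot']).as_matrix();p=o['position']
    print('pos',p.round(4),'psi',np.degrees(np.arctan2(r[1,0],r[0,0])).round(2),'t',o['time'],'w',np.round(o['grip_width'],4),'F',np.round(o['ft_force'],1),'q6',np.round(o['q'][5],2))
    if target is not None: print('shift',tool(np.array(target)-p).round(4))
E
python3 - <<'E'
from drv import *
im,m=shot('wrist','w8');go((.4162,-.3917,.010));drv(im,m)
E
```

```text
pos [ 0.4157 -0.3895  0.1045] psi 77.6 t 15.7667 w 0.06 F [ 0.6  0.5 -0.3] q6 -0.73
shift [-0.0021  0.001   0.0945]
red [274. 198.] [127.  29.] ends [ 0.4096 -0.4235] [ 0.4298 -0.3304] mid [ 0.4197 -0.377 ] len 0.0953 yaw 77.72
orange [506.  80.] [153.  45.] ends [ 0.5837 -0.3801] [ 0.586  -0.2843] mid [ 0.5848 -0.3322] len 0.0958 yaw 88.66
yellow [407. 146.] [ 44. 140.] ends [ 0.5102 -0.4077] [ 0.5226 -0.3129] mid [ 0.5164 -0.3603] len 0.0956 yaw 82.59
yellow [509.  80.] [ 17. 147.] ends [ 0.5767 -0.3754] [ 0.5945 -0.2887] mid [ 0.5856 -0.3321] len 0.0885 yaw 78.41
```

Call:
servo_tool(moves="-0.003 0.001 0.04 0 0.06;-0.003 0.001 0.07 0 0.06;-0.003 0.001 0.09 0 0.06;-0.003 0.001 0.0945 0 0.06;-0.003 0.001 0.0945 0 0.04;-0.003 0.001 0.0945 0 0.015;-0.003 0.001 0.0945 0 0.015;-0.003 0.001 0.0945 0 0.015;-0.003 0.001 0.0945 0 0.015;-0.003 0.001 0.0945 0 0.015", grip_force=5)

```text
time: 16.6
position: [0.4166, -0.3939, 0.0111]
tool_rot: [0.779, 0.627, -0.0, 0.001]
ft_force: [-0.6, -0.0, 0.4]
grip_width: 0.0277
grip_force: 0.0
```

Call:
servo_tool(moves="0 0 0 0 0.015;0 0 0 0 0.015;0 0 -0.01 0 0.015;0 0 -0.02 0 0.015;0 0 -0.03 0 0.015;0 0 -0.04 0 0.015;0 0 -0.06 0 0.015;0 0 -0.08 0 0.015;0 0 -0.1 0 0.015;0 0 -0.1 0 0.015")

```text
time: 17.43
position: [0.418, -0.3957, 0.1147]
tool_rot: [0.779, 0.627, -0.0, 0.004]
ft_force: [0.5, -0.1, -0.1]
grip_width: 0.022
grip_force: 5.0
```

```bash
python3 - <<'E'
from drv import *
go(None);im,m=shot('wrist','w9');drv(im,m)
E
```

```text
pos [ 0.418  -0.3957  0.1147] psi 77.7 t 17.4333 w 0.022 F [ 0.5 -0.1 -0.1] q6 -0.74
red [272. 222.] [161.  46.] ends [ 0.4017 -0.4718] [ 0.4298 -0.343 ] mid [ 0.4158 -0.4074] len 0.1319 yaw 77.71
orange [500.  73.] [ 43. 147.] ends [ 0.5822 -0.3801] [ 0.5971 -0.2885] mid [ 0.5896 -0.3343] len 0.0928 yaw 80.76
yellow [396. 135.] [ 42. 136.] ends [ 0.51   -0.4073] [ 0.5225 -0.3129] mid [ 0.5162 -0.3601] len 0.0952 yaw 82.44
yellow [509.  51.] [17. 94.] ends [ 0.5901 -0.3473] [ 0.6012 -0.2918] mid [ 0.5957 -0.3196] len 0.0566 yaw 78.72
```

View pics/w9.png

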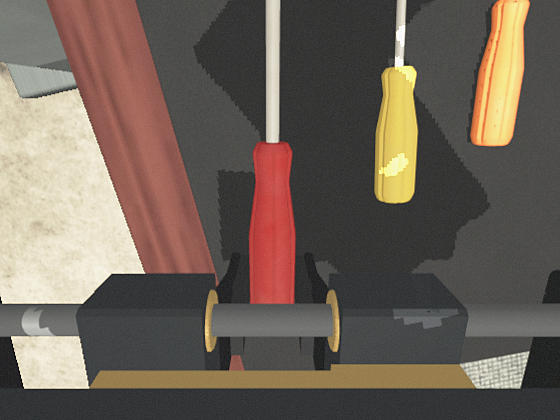

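Call:
servo_tool(moves="0 0 0 0 0.015;0 0 0 0 0.015;0 0 0 0 0.015;0 0 -0.04 0 0.015;0 0 -0.08 0 0.015;0 0 -0.08 0 0.015;0 0 -0.08 0 0.015", grip_force=3)

```text
time: 18.07
position: [0.417, -0.3946, 0.1916]
tool_rot: [0.779, 0.627, -0.0, 0.002]
ft_force: [0.2, 0.5, -1.0]
grip_width: 0.0222
grip_force: 3.0
```

```bash
cat > ax.py <<'E'
from drv import *
def ax(name,col='red',save=True):
    """held driver: angle seen from scene camera & wrist box"""
    go(None);im,m=shot('wrist',name)
    hsv=cv2.cvtColor(im,cv2.COLOR_BGR2HSV);lo,hi,r=C[col];k=cv2.inRange(hsv,lo,hi)
    if col=='red':k|=cv2.inRange(hsv,(174,150,50),(180,255,255))
    k[:,:215]=0;k[:,345:]=0
    for c in cv2.findContours(k,0,2)[0]:
        if cv2.contourArea(c)>300: print(cv2.boundingRect(c))
E
python3 -c "
from ax import *
ax('w10');shot('scene','s10')"
```

```text
pos [ 0.417  -0.3946  0.1916] psi 77.69 t 18.0667 w 0.0222 F [ 0.2  0.5 -1. ] q6 -0.74
(249, 145, 46, 158)
```

```bash
python3 - <<'E'
from h import *
from scipy.spatial.transform import Rotation as Ro
o=get_obs();m=cams.camera_model('wrist');R=Ro.from_quat(o['tool_rot']).as_matrix();p=o['position']
for g in(57,60,63):
  for a in(0,5,10,20,40):
    a_=np.radians(a);print(g,a,[np.round(px(m,p+R@np.array([s*np.cos(a_),0,-.007+s*np.sin(a_)])),1).tolist() for s in(g/1e3,(g+70)/1e3)])
im=cv2.imread('pics/w10.png');print(im[0:20:5,255:290:5].mean(2).astype(int).tolist())
E
```

```text
57 0 [[273.0, 160.5], [273.2, -24.5]]
57 5 [[272.9, 159.2], [273.0, -14.0]]
57 10 [[272.9, 159.0], [272.9, -2.4]]
57 20 [[272.8, 161.2], [272.8, 22.5]]
57 40 [[272.7, 174.3], [272.5, 75.1]]
60 0 [[273.0, 153.6], [273.2, -33.8]]
60 5 [[272.9, 152.4], [273.0, -22.2]]
60 10 [[272.9, 152.4], [272.9, -9.8]]
60 20 [[272.8, 155.2], [272.8, 16.7]]
60 40 [[272.7, 169.5], [272.5, 71.4]]
63 0 [[273.0, 146.6], [273.2, -43.1]]
63 5 [[272.9, 145.6], [273.0, -30.5]]
63 10 [[272.9, 145.8], [272.9, -17.1]]
63 20 [[272.8, 149.1], [272.8, 10.8]]
63 40 [[272.7, 164.7], [272.5, 67.7]]
[[54, 52, 54, 56, 51, 48, 57], [50, 52, 47, 48, 55, 49, 48], [52, 53, 57, 50, 52, 48, 53], [55, 50, 50, 53, 51, 52, 52]]
```

```bash
python3 - <<'E'
import cv2,numpy as np
for f in('w9','w10'):
    g=cv2.imread(f'pics/{f}.png').mean(2);print(f,[(r,int(g[r,250:296].max()),250+int(g[r,250:296].argmax())) for r in range(0,150,8)])
E
```

```text
w9 [(0, 215, 272), (8, 216, 272), (16, 216, 272), (24, 215, 273), (32, 216, 274), (40, 216, 273), (48, 218, 272), (56, 221, 272), (64, 219, 272), (72, 221, 273), (80, 219, 272), (88, 220, 272), (96, 221, 273), (104, 224, 272), (112, 224, 272), (120, 224, 272), (128, 224, 272), (136, 224, 272), (144, 101, 286)]
w10 [(0, 57, 285), (8, 58, 261), (16, 58, 259), (24, 200, 272), (32, 207, 272), (40, 207, 273), (48, 208, 272), (56, 208, 272), (64, 211, 273), (72, 211, 272), (80, 213, 272), (88, 218, 272), (96, 217, 272), (104, 219, 272), (112, 223, 272), (120, 224, 272), (128, 225, 272), (136, 227, 272), (144, 193, 271)]
```

Call:
servo_tool(moves="0 0 -0.04 0 0.015;0 0 -0.08 0 0.015;0 0 -0.08 0 0.015;0 0 -0.04 0 0.015;0 0 0 0 0.015;0 0 0 0 0.015;0 0 -0.04 0 0.015;0 0 -0.08 0 0.015;0 0 -0.08 0 0.015;0 0 -0.08 0 0.015", grip_force=3)

```text
time: 19.0
position: [0.4171, -0.3947, 0.2729]
tool_rot: [0.779, 0.627, -0.0, 0.003]
ft_force: [-0.6, 0.4, -1.6]
grip_width: 0.0221
grip_force: 3.0
```

```bash
cat > tip.py <<'E'
from drv import *
from scipy.spatial.transform import Rotation as Ro
import sys
def tip(name,g,L,back=.007):
    im,m=shot('wrist',name);go(None);o=get_obs();R=Ro.from_quat(o['tool_rot']).as_matrix();p=o['position']
    s=im.mean(2)
    u0=int(round(px(m,p+R@np.array([.05,0,.0]))[0]))
    rows=[r for r in range(0,300) if s[r,u0-6:u0+7].max()>140 and np.ptp(im[r,u0-6+int(s[r,u0-6:u0+7].argmax())].astype(int))<45]
    print('bright rows',(rows[0],rows[-1],len(rows)) if rows else None)
    for a in(0,10,20,30,40,50,60,70,80,85,90,95):
        a_=np.radians(a);q=p+R@np.array([g*np.cos(a_),0,-back+g*np.sin(a_)]);w=p+R@np.array([(g+L)*np.cos(a_),0,-back+(g+L)*np.sin(a_)])
        print(a,np.round(px(m,q),0),np.round(px(m,w),0))
    
if __name__=='__main__': tip(sys.argv[1],float(sys.argv[2]),float(sys.argv[3]))
E
python3 tip.py w11 .063 .07
```

```text
pos [ 0.4162 -0.3934  0.2709] psi 77.69 t 19.05 w 0.0224 F [-0.3  0.1 -1.2] q6 -0.74
bright rows (116, 177, 62)
0 [270. 144.] [270. -45.]
10 [270. 143.] [270. -19.]
20 [270. 146.] [270.   9.]
30 [270. 153.] [270.  37.]
40 [270. 162.] [270.  66.]
50 [270. 173.] [270.  94.]
60 [270. 186.] [270. 121.]
70 [270. 200.] [270. 148.]
80 [270. 214.] [270. 175.]
85 [270. 222.] [270. 188.]
90 [270. 230.] [270. 201.]
95 [270. 238.] [270. 214.]
```

Call:
servo_tool(moves="0 0 -0.04 0 0.015;0 0 -0.08 0 0.015;0 0 -0.08 0 0.015;0 0 -0.04 0 0.015;0 0 0 0 0.015;0 0 0 0 0.015;0 0 -0.04 0 0.015;0 0 -0.08 0 0.015;0 0 -0.08 0 0.015;0 0 -0.08 0 0.015")

```text
time: 19.88
position: [0.417, -0.3945, 0.3534]
tool_rot: [0.779, 0.627, -0.0, 0.003]
ft_force: [-0.1, 0.8, -1.5]
grip_width: 0.0216
grip_force: 3.0
```

Call:
servo_tool(moves="0 0 0.04 0 0.015;0 0 0.08 0 0.015;0 0 0.08 0 0.015;0 0 0.04 0 0.015;0 0 0 0 0.015;0 0 0 0 0.015;0 0 0.04 0 0.015;0 0 0.08 0 0.015;0 0 0.08 0 0.015;0 0 0.08 0 0.015")

```text
time: 20.72
position: [0.4153, -0.3922, 0.2691]
tool_rot: [0.779, 0.627, 0.0, -0.003]
ft_force: [0.3, 0.3, 0.1]
grip_width: 0.0218
grip_force: 3.0
```

```bash
python3 tip.py w12 .063 .07|head -2
```

```text
pos [ 0.4165 -0.3938  0.2712] psi 77.69 t 20.7667 w 0.0216 F [ 0.2 -0.2 -0.1] q6 -0.74
bright rows (159, 199, 41)
```

Call:
servo_tool(moves="0.02 -0.012 -0.03 7 0.015;0.04 -0.024 -0.03 14 0.015;0.06 -0.036 -0.03 21 0.015;0.0815 -0.0485 -0.03 28 0.015;0.0815 -0.0485 -0.03 35 0.015;0.0815 -0.0485 -0.03 42 0.015;0.0815 -0.0485 -0.03 49 0.015;0.0815 -0.0485 -0.03 56 0.015;0.0815 -0.0485 -0.03 63 0.015;0.0815 -0.0485 -0.03 70 0.015")

```text
time: 21.6
position: [0.3875, -0.3049, 0.3036]
tool_rot: [0.998, 0.064, 0.002, 0.003]
ft_force: [-0.2, -0.6, -0.9]
grip_width: 0.0218
grip_force: 3.0
```

Call:
servo_tool(moves="0.005 -0.04 0 5 0.015;0.011 -0.08 0 7.7 0.015;0.016 -0.12 0 7.7 0.015;0.021 -0.16 0 7.7 0.015;0.027 -0.198 0 7.7 0.015;0.027 -0.198 0 7.7 0.015;0.027 -0.198 0 7.7 0.015")

```text
time: 22.18
position: [0.3878, -0.1027, 0.3029]
tool_rot: [1.0, 0.002, 0.003, 0.002]
ft_force: [-0.7, -0.9, -1.1]
grip_width: 0.0217
grip_force: 3.0
```

```bash
python3 tip.py w13 .063 .07
```

```text
pos [ 0.3881 -0.1042  0.3027] psi 0.12 t 22.2333 w 0.022 F [ 1.  -0.5  0.1] q6 1.03
bright rows (0, 210, 60)
0 [274. 146.] [275. -44.]
10 [274. 145.] [275. -18.]
20 [274. 148.] [274.  10.]
30 [274. 155.] [274.  39.]
40 [274. 164.] [274.  67.]
50 [273. 175.] [273.  95.]
60 [273. 188.] [273. 123.]
70 [273. 202.] [273. 150.]
80 [273. 216.] [273. 176.]
85 [273. 224.] [273. 190.]
90 [273. 232.] [273. 203.]
95 [273. 240.] [273. 216.]
```

Call:
servo_tool(moves="0 -0.04 0 0 0.015;0 -0.08 0 0 0.015;0 -0.12 0 0 0.015;0 -0.16 0 0 0.015;0 -0.2 0 0 0.015;0 -0.24 0 0 0.015;0 -0.28 0 0 0.015;0 -0.3 0 0 0.015;0 -0.3 0 -7 0.015;0 -0.3 0 -14 0.015")

```text
time: 23.07
position: [0.3889, 0.1969, 0.3014]
tool_rot: [0.992, 0.125, 0.002, 0.0]
ft_force: [-0.2, 0.1, -1.8]
grip_width: 0.022
grip_force: 3.0
```

Call:
servo_tool(moves="0 0 0 -7 0.015;0 0 0 -14 0.015;0 0 0 -21 0.015;0 0 0 -28 0.015;0 0 0 -35 0.015;0 0 0 -42 0.015;0 0 0 -49 0.015;0 0 0 -56 0.015;0 0 0 -63 0.015;0 0 0 -70 0.015")

```text
time: 23.9
position: [0.3892, 0.1953, 0.3014]
tool_rot: [0.742, 0.67, 0.001, 0.001]
ft_force: [-0.1, -0.6, -1.0]
grip_width: 0.0217
grip_force: 3.0
```

Call:
servo_tool(moves="0 0 0 -6.1 0.015;0 0 0 -6.1 0.015;0 0 0 -6.1 0.015")

```text
time: 24.15
position: [0.3884, 0.1956, 0.301]
tool_rot: [0.708, 0.706, 0.001, 0.001]
ft_force: [-0.3, 1.2, -0.1]
grip_width: 0.022
grip_force: 3.0
```

```bash
python3 tip.py w14 .063 .07; python3 -c "
from h import *
go((.5295,.1545,.25))"
```

```text
pos [0.388  0.1957 0.3008] psi 89.83 t 24.2 w 0.022 F [ 0.  -0.1 -0.5] q6 0.21
bright rows (185, 189, 5)
0 [272. 146.] [272. -43.]
10 [272. 146.] [272. -17.]
20 [272. 149.] [272.  11.]
30 [272. 156.] [272.  39.]
40 [272. 165.] [272.  68.]
50 [272. 176.] [272.  96.]
60 [272. 188.] [272. 123.]
70 [272. 202.] [272. 150.]
80 [272. 217.] [272. 177.]
85 [272. 225.] [272. 190.]
90 [272. 232.] [272. 203.]
95 [272. 240.] [272. 217.]
pos [0.388  0.1957 0.3008] psi 89.83 t 24.2 w 0.022 F [ 0.  -0.1 -0.5] q6 0.21
shift [-0.0408  0.1415  0.0511]
```

```bash
python3 - <<'E'
import cv2
im=cv2.imread('pics/w14.png')
for r in range(150,250,4): print(r,[im[r,c].tolist() for c in(262,268,272,276,284)])
E
```

```text
150 [[64, 69, 114], [71, 81, 127], [62, 73, 120], [68, 77, 124], [57, 61, 102]]
154 [[52, 64, 107], [70, 83, 131], [70, 80, 128], [66, 73, 120], [58, 65, 107]]
158 [[62, 69, 112], [74, 84, 132], [64, 77, 122], [67, 72, 119], [57, 64, 104]]
162 [[68, 74, 117], [67, 73, 124], [69, 77, 123], [64, 72, 118], [58, 59, 102]]
166 [[62, 70, 113], [72, 80, 126], [67, 76, 125], [41, 42, 65], [47, 49, 82]]
170 [[56, 64, 110], [70, 80, 127], [66, 74, 125], [42, 43, 69], [37, 42, 61]]
174 [[56, 66, 108], [67, 75, 123], [67, 75, 126], [44, 45, 70], [43, 48, 64]]
178 [[57, 60, 108], [70, 81, 126], [70, 80, 127], [39, 44, 68], [38, 34, 57]]
182 [[59, 67, 109], [91, 101, 130], [112, 122, 124], [33, 41, 64], [43, 41, 59]]
186 [[61, 67, 108], [123, 135, 140], [117, 128, 131], [38, 44, 68], [36, 39, 50]]
190 [[61, 69, 106], [100, 109, 114], [121, 131, 135], [38, 45, 69], [35, 37, 128]]
194 [[54, 62, 105], [108, 116, 120], [109, 119, 123], [39, 40, 64], [42, 45, 141]]
198 [[55, 64, 106], [104, 115, 116], [114, 124, 127], [38, 40, 67], [45, 49, 145]]
202 [[58, 64, 107], [107, 117, 116], [111, 119, 123], [4
[... 200 characters left out ...]
, 67], [36, 36, 109], [34, 35, 107], [41, 39, 114], [43, 46, 59]]
218 [[37, 41, 113], [48, 49, 114], [48, 49, 112], [41, 42, 111], [41, 43, 63]]
222 [[33, 37, 107], [43, 47, 109], [38, 45, 107], [42, 46, 108], [34, 38, 89]]
226 [[46, 47, 112], [46, 48, 111], [40, 38, 108], [45, 48, 111], [40, 44, 90]]
230 [[32, 37, 105], [46, 46, 111], [36, 41, 106], [39, 45, 108], [39, 38, 73]]
234 [[39, 39, 110], [33, 35, 106], [37, 37, 109], [41, 40, 110], [39, 42, 85]]
238 [[43, 47, 113], [44, 45, 110], [42, 44, 109], [45, 47, 110], [42, 43, 111]]
242 [[40, 43, 112], [43, 47, 113], [41, 43, 114], [44, 45, 112], [43, 43, 111]]
246 [[41, 43, 112], [49, 49, 114], [47, 46, 112], [47, 46, 110], [42, 46, 110]]
```

Call:
servo_tool(moves="-0.01 0.04 0 0 0.015;-0.02 0.08 0 0 0.015;-0.03 0.12 0 0 0.015;-0.04 0.16 0 0 0.015;-0.05 0.2 0 0 0.015;-0.064 0.235 0 0 0.015;-0.064 0.25 0 0 0.015;-0.064 0.25 0 0 0.015;-0.064 0.25 0 0 0.015")

```text
time: 24.95
position: [0.637, 0.132, 0.2993]
tool_rot: [0.708, 0.707, -0.001, -0.001]
ft_force: [-0.6, -0.8, -0.7]
grip_width: 0.0219
grip_force: 3.0
```

```bash
cat > held.py <<'E'
from h import *
from scipy.spatial.transform import Rotation as Ro
import sys
def held(name,g,L,hole,col,back=.007):
    im,m=shot('wrist',name);o=get_obs();R=Ro.from_quat(o['tool_rot']).as_matrix();p=o['position'];go(None)
    print('hole px',np.round(px(m,(*hole,.068)),1))
    for a in(70,75,80,85,90):
        a_=np.radians(a);w=[p+R@np.array([s*np.cos(a_),0,-back+s*np.sin(a_)]) for s in(g,g+L)]
        print(a,[np.round(px(m,x),0) for x in w],'tip',w[1].round(4))
    u=int(px(m,w[1])[0]);hsv=cv2.cvtColor(im,cv2.COLOR_BGR2HSV)
    for r in range(140,250,5): print(r,im[r,u-6:u+7:4].tolist(),hsv[r,u].tolist())
    u,v=map(int,px(m,(*hole,.068)))
    cv2.imwrite('pics/'+name+'c.png',cv2.resize(im[100:300,180:380],None,fx=2.5,fy=2.5))
if __name__=='__main__': held(sys.argv[1],float(sys.argv[2]),float(sys.argv[3]),eval(sys.argv[4]),0)
E
python3 held.py w15 .063 .07 "(.6387,.1508)"
```

```text
pos [0.6359 0.1325 0.2995] psi 90.0 t 25.0 w 0.0216 F [-1.   0.7 -0.8] q6 0.03
hole px [274.2 161.2]
70 [array([271., 202.]), array([271., 150.])] tip [0.6356 0.178  0.1815]
75 [array([271., 209.]), array([271., 163.])] tip [0.6356 0.1669 0.178 ]
80 [array([271., 217.]), array([271., 176.])] tip [0.6356 0.1556 0.1755]
85 [array([271., 224.]), array([271., 190.])] tip [0.6356 0.1441 0.174 ]
90 [array([271., 232.]), array([271., 203.])] tip [0.6356 0.1325 0.1735]
140 [[175, 237, 248], [175, 238, 249], [176, 239, 251], [175, 239, 251]] [25, 79, 250]
145 [[166, 231, 245], [166, 231, 245], [164, 229, 245], [163, 228, 245]] [24, 84, 245]
150 [[171, 234, 246], [172, 234, 246], [170, 234, 246], [170, 231, 246]] [25, 77, 246]
155 [[176, 237, 246], [180, 241, 248], [137, 198, 229], [149, 218, 242]] [23, 92, 245]
160 [[188, 242, 247], [87, 121, 144], [93, 133, 156], [79, 109, 131]] [18, 98, 125]
165 [[195, 244, 247], [132, 193, 231], [76, 103, 124], [90, 124, 149]] [19, 100, 115]
170 [[155, 225, 248], [151, 222, 247], [189, 244, 249], [187, 243, 248]] [27, 68, 251]
175 [[112, 157, 189], [111, 1
[... 482 characters left out ...]
1], [108, 115, 117], [114, 124, 127], [83, 89, 85]] [21, 34, 128]
210 [[80, 88, 88], [111, 121, 125], [118, 126, 132], [93, 99, 98]] [20, 24, 125]
215 [[49, 54, 98], [35, 39, 108], [46, 45, 111], [35, 37, 113]] [1, 167, 110]
220 [[47, 50, 113], [45, 48, 114], [43, 46, 110], [39, 39, 107]] [1, 168, 108]
225 [[45, 47, 112], [49, 52, 113], [40, 43, 108], [43, 50, 111]] [1, 147, 113]
230 [[40, 40, 107], [40, 42, 109], [42, 45, 107], [41, 39, 109]] [0, 153, 112]
235 [[39, 43, 111], [41, 41, 112], [47, 46, 111], [45, 48, 112]] [1, 172, 111]
240 [[38, 38, 107], [45, 42, 113], [38, 39, 108], [48, 52, 113]] [179, 162, 110]
245 [[45, 48, 111], [42, 46, 107], [43, 43, 109], [43, 43, 109]] [1, 167, 107]
```

View pics/w15c.png

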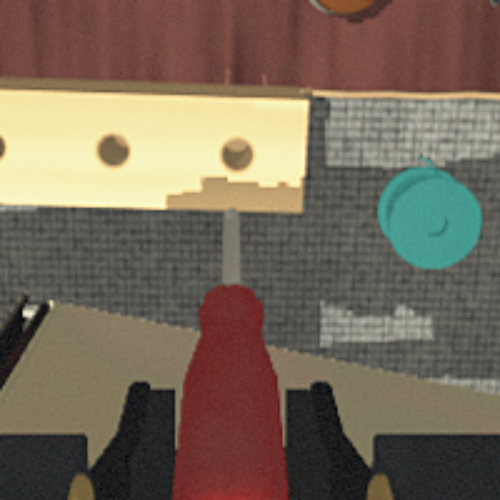

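Call:
servo_tool(moves="0.001 0.002 0.03 0 0.015;0.001 0.002 0.06 0 0.015;0.001 0.002 0.08 0 0.015;0.001 0.002 0.095 0 0.015;0.001 0.002 0.095 0 0.015;0.001 0.002 0.095 0 0.015")

```text
time: 25.5
position: [0.6371, 0.1343, 0.2052]
tool_rot: [0.706, 0.708, -0.001, -0.001]
ft_force: [-0.4, -0.3, 0.5]
grip_width: 0.0219
grip_force: 3.0
```

```bash
python3 held.py w16 .063 .07 "(.6387,.1508)" | head -7; python3 - <<'E'
import cv2
im=cv2.imread('pics/w16.png')
for r in range(165,216,3): print(r,[tuple(im[r,c].tolist()) for c in range(258,292,4)])
E
```

```text
pos [0.6382 0.1343 0.2063] psi 90.11 t 25.55 w 0.0216 F [ 0.4 -1.2 -0.7] q6 0.03
hole px [274.6 181.4]
70 [array([275., 203.]), array([274., 150.])] tip [0.6382 0.1798 0.0883]
75 [array([275., 210.]), array([274., 164.])] tip [0.6382 0.1687 0.0848]
80 [array([275., 218.]), array([274., 177.])] tip [0.6382 0.1574 0.0823]
85 [array([275., 225.]), array([274., 191.])] tip [0.6382 0.1459 0.0808]
90 [array([275., 233.]), array([274., 204.])] tip [0.6383 0.1343 0.0803]
165 [(191, 243, 247), (190, 243, 247), (191, 243, 247), (191, 243, 247), (193, 243, 247), (194, 243, 247), (191, 243, 247), (189, 243, 247), (190, 243, 247)]
168 [(193, 244, 247), (194, 244, 247), (194, 244, 247), (195, 244, 247), (194, 244, 247), (192, 244, 247), (194, 244, 247), (197, 244, 247), (195, 244, 247)]
171 [(198, 245, 247), (200, 245, 247), (195, 244, 247), (196, 244, 247), (196, 245, 247), (197, 245, 247), (197, 244, 247), (199, 244, 247), (196, 244, 247)]
174 [(204, 245, 247), (202, 245, 247), (204, 245, 247), (195, 246, 249), (137, 199, 230), (141, 206, 234), (189, 245, 249), (201, 245, 247), (199, 245, 247)]

[... 1326 characters left out ...]
(127, 136, 139), (125, 182, 216), (128, 183, 216), (128, 183, 217), (128, 184, 217)]
204 [(134, 191, 223), (132, 189, 220), (132, 188, 220), (120, 129, 130), (128, 140, 143), (131, 188, 224), (130, 188, 220), (132, 186, 220), (133, 189, 221)]
207 [(134, 190, 223), (131, 190, 222), (135, 191, 223), (124, 130, 131), (132, 142, 146), (131, 190, 223), (129, 188, 221), (135, 194, 222), (135, 192, 221)]
210 [(105, 123, 134), (101, 128, 145), (110, 139, 156), (128, 138, 138), (130, 144, 146), (122, 164, 194), (119, 166, 195), (125, 170, 202), (130, 177, 211)]
213 [(92, 99, 101), (81, 81, 81), (96, 105, 103), (127, 139, 145), (138, 149, 153), (72, 77, 75), (92, 100, 101), (91, 94, 93), (87, 92, 92)]
```

Call:
servo_tool(moves="0 0.003 0 0 0.015;0 0.003 0.008 0 0.015;0 0.003 0.016 0 0.015;0.001 0.003 0.024 0 0.015;0.003 0.003 0.032 0 0.015;0.006 0.003 0.04 0 0.015;0.008 0.003 0.048 0 0.015;0.01 0.003 0.056 0 0.015;0.012 0.003 0.062 0 0.015;0.013 0.003 0.067 0 0.015")

```text
time: 26.38
position: [0.6407, 0.1473, 0.1363]
tool_rot: [0.706, 0.708, -0.001, -0.001]
ft_force: [-0.1, 0.5, -0.6]
grip_width: 0.0152
grip_force: 0.0
```

```bash
python3 held.py w17 .063 .07 "(.6387,.1508)" | head -1; python3 - <<'E'
import cv2
im=cv2.imread('pics/w17.png')
for r in range(170,230,3): print(r,[tuple(im[r,c].tolist()) for c in range(258,292,5)])
E
```

```text
pos [0.6403 0.1472 0.1356] psi 90.11 t 26.4333 w 0.0149 F [ 0.2 -0.4 -0.7] q6 0.05
170 [(104, 149, 177), (107, 153, 178), (104, 147, 176), (106, 152, 175), (104, 150, 178), (108, 154, 181), (109, 153, 179)]
173 [(107, 152, 179), (107, 153, 179), (106, 151, 178), (105, 151, 180), (104, 152, 181), (111, 155, 183), (111, 154, 183)]
176 [(116, 163, 190), (117, 162, 191), (114, 160, 189), (113, 159, 187), (114, 158, 188), (110, 154, 183), (108, 152, 180)]
179 [(117, 160, 190), (113, 158, 189), (111, 156, 185), (113, 157, 187), (111, 153, 181), (113, 156, 184), (113, 158, 185)]
182 [(103, 146, 171), (105, 148, 174), (102, 145, 171), (106, 149, 175), (112, 151, 180), (108, 152, 181), (107, 152, 180)]
185 [(125, 186, 223), (105, 156, 191), (97, 137, 169), (87, 124, 151), (85, 122, 148), (93, 126, 157), (94, 133, 158)]
188 [(219, 247, 247), (219, 247, 247), (220, 247, 248), (221, 248, 248), (222, 248, 248), (231, 249, 248), (236, 249, 248)]
191 [(218, 247, 247), (222, 248, 248), (192, 246, 248), (194, 246, 248), (192, 246, 248), (207, 249, 248), (211, 249, 248)]
194 [(217, 247, 247), (225, 25
[... 752 characters left out ...]
 (113, 158, 187), (107, 148, 178), (131, 185, 219), (143, 199, 227), (139, 197, 226)]
215 [(139, 201, 229), (127, 178, 215), (98, 135, 159), (98, 136, 159), (100, 138, 164), (144, 205, 232), (141, 203, 230)]
218 [(149, 208, 235), (97, 134, 156), (101, 143, 167), (101, 146, 168), (104, 143, 167), (142, 196, 226), (146, 208, 233)]
221 [(150, 215, 237), (103, 146, 170), (105, 145, 170), (101, 141, 165), (100, 136, 159), (127, 180, 216), (146, 210, 235)]
224 [(152, 215, 237), (102, 139, 164), (101, 142, 166), (96, 133, 158), (105, 148, 174), (134, 187, 219), (148, 213, 236)]
227 [(148, 213, 237), (127, 178, 215), (104, 146, 175), (110, 154, 181), (99, 135, 160), (153, 215, 239), (149, 214, 236)]
```

```bash
python3 - <<'E'
from h import *
a=shot('scene','s17')[0];b=shot('top','t17')[0];w=cv2.imread('pics/w17.png')
A=cv2.resize(a[180:330,120:340],(440,300));B=cv2.resize(b[130:310,140:340],(333,300))
W=cv2.resize(w,(400,300))
out=np.zeros((600,800,3),np.uint8);out[:300,:440]=A;out[:300,450:783]=B;out[300:,:400]=W
out[300:,400:]=cv2.resize(a[120:330,200:480],(400,300));cv2.imwrite('pics/comp.png',out)
E
```

```text
(no output)
```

View pics/comp.png

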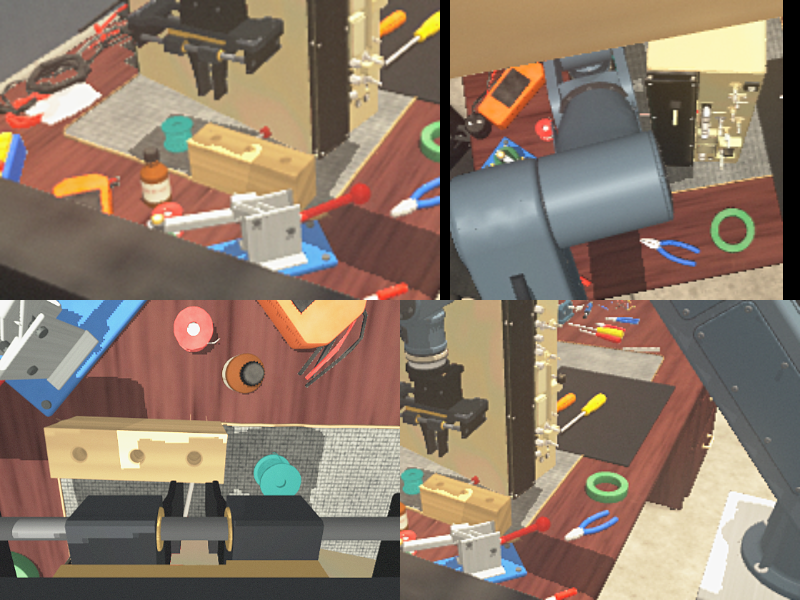

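```bash
python3 - <<'E'
from h import *
for f in('w17','s17'):
    im=cv2.imread(f'pics/{f}.png');hsv=cv2.cvtColor(im,cv2.COLOR_BGR2HSV);k=cv2.inRange(hsv,(0,140,50),(6,255,255))|cv2.inRange(hsv,(174,140,50),(180,255,255))
    for c in cv2.findContours(k,0,2)[0]:
        if cv2.contourArea(c)>8: print(f,cv2.boundingRect(c),cv2.contourArea(c))
im=cv2.imread('pics/w17.png');g=im.mean(2).astype(int)
for r in range(240,305,4): print(r,g[r,244:300:4].tolist(),im[r,264].tolist())
m=cams.camera_model('wrist');print([px(m,p) for p in((.64,.12,.0),(.64,.09,.0),(.64,.09,.07),(.64,.128,.068))])
m=cams.camera_model('scene');print([np.round(px(m,p)) for p in((.64,.12,.0),(.64,.09,.0),(.64,.09,.08),(.64,.128,.068),(.55,.1,.07))])
E
```

```text
w17 (0, 113, 7, 8) 18.0
w17 (427, 64, 46, 48) 153.0
w17 (260, 62, 31, 11) 64.5
w17 (481, 18, 27, 36) 67.5
w17 (275, 9, 24, 50) 9.5
s17 (303, 321, 21, 10) 68.0
s17 (195, 281, 23, 8) 62.5
s17 (270, 271, 36, 20) 175.0
s17 (108, 257, 7, 4) 11.5
s17 (101, 253, 7, 4) 9.0
s17 (250, 243, 5, 6) 10.5
s17 (0, 240, 18, 4) 34.5
s17 (122, 236, 19, 9) 88.0
s17 (126, 226, 19, 9) 39.0
s17 (167, 186, 11, 11) 18.5
s17 (22, 166, 63, 90) 252.0
s17 (331, 141, 24, 10) 51.5
s17 (343, 137, 15, 5) 11.5
240 [194, 193, 195, 195, 192, 196, 193, 194, 195, 196, 195, 195, 194, 195] [146, 210, 234]
244 [200, 199, 200, 200, 199, 197, 197, 201, 198, 200, 200, 197, 199, 198] [147, 210, 236]
248 [200, 200, 200, 202, 203, 202, 202, 203, 202, 201, 200, 204, 203, 204] [152, 217, 238]
252 [172, 207, 203, 203, 201, 202, 203, 203, 204, 203, 204, 203, 200, 207] [152, 216, 239]
256 [39, 30, 33, 42, 103, 111, 222, 140, 157, 155, 167, 35, 34, 35] [105, 114, 116]
260 [44, 53, 49, 55, 114, 117, 218, 102, 115, 123, 105, 49, 47, 50] [112, 118, 122]
264 [31, 47, 52, 56, 107, 179, 212, 104, 107, 108, 101, 41, 41, 49] [169, 182, 188]
26
[... 488 characters left out ...]
214, 227]
292 [47, 48, 45, 36, 213, 136, 90, 107, 99, 116, 110, 40, 52, 52] [128, 138, 142]
296 [45, 47, 52, 48, 217, 113, 100, 107, 122, 123, 127, 51, 53, 47] [107, 117, 116]
300 [45, 46, 47, 116, 216, 109, 111, 100, 119, 114, 119, 46, 46, 48] [104, 111, 112]
304 [80, 81, 80, 87, 94, 87, 80, 81, 79, 84, 85, 84, 81, 84] [85, 89, 88]
[(np.float64(271.27812800484895), np.float64(229.0287272515024)), (np.float64(271.23048237981527), np.float64(259.770095270771)), (np.float64(270.98662571704284), np.float64(300.3234410440281)), (np.float64(271.0612457421986), np.float64(251.25743639409154))]
[array([236., 262.]), array([241., 256.]), array([239., 233.]), array([232., 244.]), array([266., 246.])]
```

Call:
servo_tool(moves="0 0 -0.04 0 0.06;0 0 -0.08 0 0.06;0 0 -0.12 0 0.06;0.02 0 -0.16 0 0.06;0.04 0 -0.2 0 0.06;0.06 -0.03 -0.22 0 0.06;0.06 -0.06 -0.22 0 0.06;0.06 -0.06 -0.22 0 0.06;0.06 -0.06 -0.22 0 0.06")

```text
time: 27.28
position: [0.5801, 0.2072, 0.3596]
tool_rot: [0.706, 0.708, 0.001, 0.001]
ft_force: [0.2, -0.2, -1.1]
grip_width: 0.0586
grip_force: 0.0
```

```bash
python3 - <<'E'
from h import *
go(None)
im,m=shot('wrist','w18');hsv=cv2.cvtColor(im,cv2.COLOR_BGR2HSV);k=cv2.inRange(hsv,(0,140,40),(6,255,255))|cv2.inRange(hsv,(174,140,40),(180,255,255))
for c in cv2.findContours(k,0,2)[0]:
    if cv2.contourArea(c)>30: print(cv2.boundingRect(c),cv2.contourArea(c),cv2.minAreaRect(c))
np.save('m18.npy',m,allow_pickle=True)
print([np.round(px(m,p)) for p in((.6387,.1508,.068),(.5295,.1545,.068),(.5,.128,.068),(.67,.128,.068),(.5,.128,.0),(.67,.128,0),(.5,.06,0),(.67,.06,0))])
cv2.imwrite('pics/w18c.png',cv2.resize(im[100:310,140:420],(800,600)))
E
```

```text
pos [0.5801 0.2072 0.3596] psi 90.17 t 27.2833 w 0.0586 F [ 0.2 -0.2 -1.1] q6 0.16
(296, 260, 11, 10) 57.5 ((301.0, 264.5), (9.0, 10.0), 90.0)
(544, 222, 16, 14) 97.5 ((550.9004516601562, 227.8212890625), (9.551953315734863, 17.153154373168945), 70.34617614746094)
(529, 177, 31, 28) 425.0 ((543.8610229492188, 188.60028076171875), (19.076684951782227, 35.8066291809082), 60.524105072021484)
(133, 147, 54, 55) 717.5 ((160.75001525878906, 174.75001525878906), (20.50609588623047, 67.88224792480469), 45.0)
(91, 118, 21, 25) 211.0 ((100.84615325927734, 130.7307586669922), (9.429903030395508, 25.793560028076172), 33.690067291259766)
(399, 111, 36, 41) 112.5 ((417.39849853515625, 131.8055419921875), (5.622783184051514, 53.1468620300293), 41.877872467041016)
(300, 103, 31, 30) 690.0 ((315.0, 117.5), (29.0, 30.0), 90.0)
(533, 89, 20, 17) 187.0 ((542.5518798828125, 96.69342803955078), (13.209486961364746, 16.803245544433594), 60.945396423339844)
(510, 85, 19, 18) 191.0 ((519.1000366210938, 93.20001220703125), (13.86362075805664, 16.099689483642578), 63.43495178222656)
(553, 39, 7, 16) 59.5 ((556.0, 46.5), (15.0, 6.0), 90.0)
(529, 31, 20, 20) 216.0 ((538.0999755859375, 40.19999694824219), (14.758048057556152, 17.8885440826416), 63.43495178222656)
(504, 27, 20, 20) 211.5 ((513.6307983398438, 35.85382843017578), (14.015922546386719, 18.10906982421875), 60.2551155090332)
(386, 27, 56, 64) 238.5 ((419.6275329589844, 52.372833251953125), (82.32393646240234, 19.889188766479492), 49.3160285949707)
(480, 23, 19, 20) 206.5 ((489.0384216308594, 31.80768585205078), (13.590153694152832, 18.027755737304688), 56.30992889404297)
[array([316., 210.]), array([234., 208.]), array([212., 226.]), array([338., 227.]), array([219., 212.]), array([330., 212.]), array([221., 252.]), array([328., 253.])]
```

View pics/w18c.png

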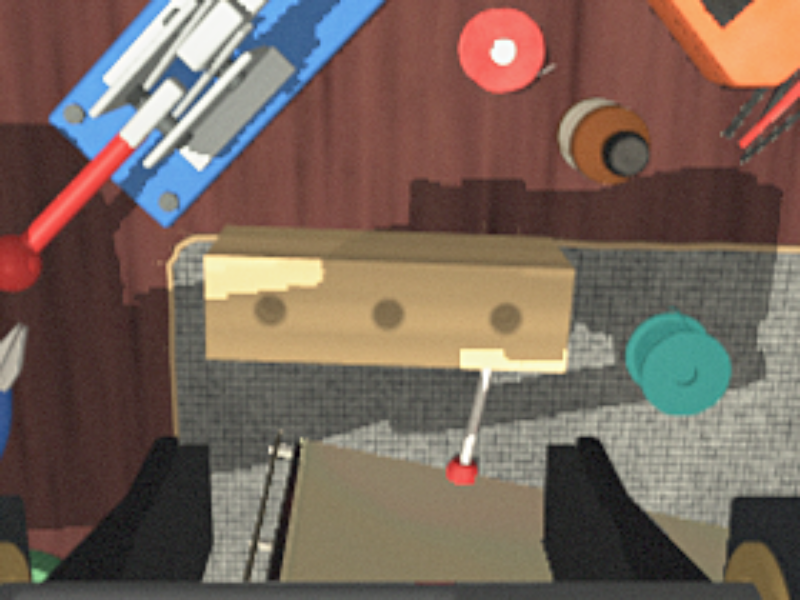

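```bash
python3 - <<'E'
from h import *
m=np.load('m18.npy',allow_pickle=True).item();print('cam',-np.array(m['R']).T@m['t'])
f=lambda c:(140+c[0]/2.857,100+c[1]/2.857)
for n,c in [('tip',(487,370)),('mid',(476,415)),('neck',(464,455)),('red end',(461,484)),('tanL',(305,440)),('tanM',(400,455)),('tanR',(540,487)),('tanRR',(725,520)),('standR',(565,372)),('standL',(208,358))]:
    print(n,[pl(m,*f(c),z)[:2].round(3).tolist() for z in(0,.011,.03,.068)])
im,ms=shot('scene','s18')
hsv=cv2.cvtColor(im,cv2.COLOR_BGR2HSV);k=cv2.inRange(hsv,(0,120,40),(8,255,255))|cv2.inRange(hsv,(172,120,40),(180,255,255))
for c in cv2.findContours(k[225:265,215:300],0,2)[0]: print(np.array(cv2.boundingRect(c))+[215,225,0,0])
c,d=ray(ms,252,246);
for y in(.12,.1,.08,.06,.04,.02,0): print(y,(c+d*(y-c[1])/d[1]).round(3))
# triangulate red between wrist(301.5,264.5) and scene (252,246)
c2,d2=ray(m,301.5,264.5);A=np.stack([d,-d2],1);s=np.linalg.lstsq(A,c2-c,rcond=None)[0];print('tri',(c+d*s[0]).round(4),(c2+d2*s[1]).round(4))
E
```

```text
cam [0.57879344 0.28873598 0.52181904]
tip [[0.641, 0.099], [0.64, 0.103], [0.637, 0.11], [0.633, 0.124]]
mid [[0.636, 0.073], [0.635, 0.077], [0.632, 0.085], [0.628, 0.101]]
neck [[0.63, 0.048], [0.629, 0.054], [0.627, 0.062], [0.623, 0.08]]
red end [[0.629, 0.031], [0.628, 0.036], [0.626, 0.045], [0.622, 0.064]]
tanL [[0.541, 0.057], [0.542, 0.062], [0.543, 0.071], [0.546, 0.088]]
tanM [[0.594, 0.048], [0.594, 0.053], [0.593, 0.062], [0.592, 0.08]]
tanR [[0.673, 0.029], [0.671, 0.034], [0.668, 0.044], [0.661, 0.063]]
tanRR [[0.78, 0.008], [0.776, 0.014], [0.769, 0.024], [0.754, 0.045]]
standR [[0.683, 0.098], [0.681, 0.102], [0.677, 0.109], [0.67, 0.123]]
standL [[0.489, 0.106], [0.491, 0.11], [0.494, 0.116], [0.501, 0.13]]
[250 243   6   6]
0.12 [0.581 0.12  0.074]
0.1 [0.594 0.1   0.057]
0.08 [0.607 0.08  0.041]
0.06 [0.62  0.06  0.024]
0.04 [0.632 0.04  0.007]
0.02 [ 0.645  0.02  -0.009]
0 [ 0.658  0.    -0.026]
tri [0.6284 0.0464 0.0126] [0.6273 0.0455 0.0129]
```

Call:
servo_tool(moves="-0.034 0.02 0 0 0.04;-0.068 0.04 0 0 0.04;-0.102 0.06 0 0 0.04;-0.102 0.06 0.04 0 0.04;-0.102 0.06 0.08 0 0.04;-0.102 0.06 0.12 0 0.04;-0.102 0.06 0.16 0 0.04;-0.102 0.06 0.2 0 0.04;-0.102 0.06 0.2 0 0.04;-0.102 0.06 0.2 0 0.04")

```text
time: 28.22
position: [0.6407, 0.1039, 0.155]
tool_rot: [0.707, 0.707, -0.002, -0.002]
ft_force: [1.4, -0.3, 1.1]
grip_width: 0.0402
grip_force: 0.0
```

```bash
python3 - <<'E'
from h import *
go((.6404,.105,.005));o=get_obs();print(o['joint_torque'].round(1))
im,m=shot('wrist','w19');s=im.astype(int)
print([np.round(px(m,p)) for p in((.6404,.105,.011),(.629,.054,.011),(.644,.122,.011),(.64,.126,.068))])
g=im.mean(2).astype(int)
for r in range(150,290,8): print(r,g[r,240:312:4].tolist())
E
```

```text
pos [0.6407 0.1039 0.155 ] psi 90.02 t 28.2167 w 0.0402 F [ 1.4 -0.3  1.1] q6 -0.01
shift [0.0011 0.0006 0.15  ]
[ -0.1 -44.5 -14.6   0.    0.1  -0. ]
[array([273., 197.]), array([261., 250.]), array([277., 178.]), array([272., 189.])]
150 [231, 231, 230, 232, 231, 231, 159, 163, 166, 165, 134, 224, 231, 229, 231, 231, 230, 230]
158 [235, 234, 234, 233, 234, 232, 152, 110, 110, 128, 126, 226, 233, 233, 232, 233, 233, 233]
166 [230, 230, 231, 231, 231, 232, 232, 225, 214, 220, 231, 231, 230, 230, 230, 231, 231, 230]
174 [230, 229, 229, 229, 230, 230, 230, 230, 229, 231, 230, 230, 229, 231, 230, 231, 231, 230]
182 [235, 234, 233, 233, 234, 233, 234, 233, 233, 234, 233, 234, 233, 234, 234, 235, 233, 235]
190 [79, 67, 53, 64, 77, 89, 101, 106, 181, 142, 136, 140, 147, 155, 216, 228, 229, 227]
198 [99, 98, 95, 96, 72, 90, 88, 129, 179, 78, 91, 83, 98, 96, 95, 95, 89, 97]
206 [75, 69, 74, 80, 83, 69, 77, 171, 148, 83, 87, 89, 102, 101, 104, 89, 84, 101]
214 [102, 110, 98, 90, 90, 97, 114, 180, 99, 101, 91, 92, 100, 97, 93, 94, 94, 89]
222 [85, 97, 86, 74, 86, 91, 149, 171, 89, 81, 85, 79, 84, 95, 78, 87, 92, 79]
230 [107, 106, 110, 104, 97, 87, 173, 130, 104, 108, 93, 79, 99, 94, 100, 98, 83, 82]
238 [84, 87, 82, 87, 84, 121, 180, 75, 94, 85, 67, 79, 73, 88, 86, 74, 77, 80]
246 [102, 103, 91, 93, 94, 167, 151, 93, 98, 100, 94, 93, 90, 91, 94, 104, 105, 91]
254 [95, 101, 100, 72, 60, 147, 78, 84, 93, 79, 91, 77, 88, 77, 73, 71, 91, 78]
262 [126, 126, 129, 82, 94, 97, 90, 129, 116, 124, 70, 69, 79, 82, 79, 74, 88, 87]
270 [130, 130, 127, 127, 128, 129, 129, 131, 127, 129, 128, 129, 126, 129, 123, 126, 124, 124]
278 [126, 127, 126, 128, 129, 127, 124, 126, 127, 130, 126, 126, 127, 129, 125, 127, 124, 127]
286 [127, 127, 133, 125, 128, 125, 126, 125, 125, 125, 124, 125, 125, 129, 129, 125, 123, 125]
```

Call:
servo_tool(moves="0.001 -0.002 0.03 0 0.04;0.001 -0.002 0.06 0 0.04;0.001 -0.002 0.09 0 0.04;0.001 -0.002 0.115 0 0.04;0.001 -0.002 0.135 0 0.04;0.001 -0.002 0.145 0 0.04;0.001 -0.002 0.149 0 0.04;0.001 -0.002 0.149 0 0.04")

```text
time: 28.93
position: [0.6415, 0.1057, 0.0105]
tool_rot: [0.707, 0.708, 0.001, 0.001]
ft_force: [0.5, -0.1, 0.8]
grip_width: 0.0399
grip_force: 0.0
```

Call:
servo_tool(moves="0 0 0 0 0.02;0 0 0 0 0;0 0 0 0 0;0 0 0 0 0;0 0 0 0 0;0 0 0 0 0;0 0 0 0 0;0 0 0 0 0", grip_force=12)

```text
time: 29.6
position: [0.64, 0.1058, 0.0092]
tool_rot: [0.707, 0.708, 0.0, 0.0]
ft_force: [0.9, 0.2, 0.5]
grip_width: 0.0049
grip_force: 12.0
```

Call:
servo_tool(moves="0 0 -0.005 0 0;0 0 -0.01 0 0;0 0 -0.015 0 0;0 0 -0.02 0 0;0 0 -0.025 0 0;0 0 -0.03 0 0;0 0 -0.03 0 0")

```text
time: 30.18
position: [0.6405, 0.1058, 0.0405]
tool_rot: [0.707, 0.708, 0.001, 0.001]
ft_force: [0.8, 0.8, -0.8]
grip_width: 0.0052
grip_force: 12.0
```

```bash
python3 - <<'E'
from h import *
go(None);o=get_obs();print(o['joint_torque'].round(1),o['moment'].round(3))
im,m=shot('wrist','w20');g=im.mean(2).astype(int)
for r in range(150,290,8): print(r,g[r,240:312:4].tolist())
hsv=cv2.cvtColor(im,cv2.COLOR_BGR2HSV);k=cv2.inRange(hsv,(0,140,40),(6,255,255))|cv2.inRange(hsv,(174,140,40),(180,255,255))
for c in cv2.findContours(k,0,2)[0]:
    if cv2.contourArea(c)>30: print(cv2.boundingRect(c))
E
```

```text
pos [0.6405 0.1058 0.0405] psi 90.09 t 30.1833 w 0.0052 F [ 0.8  0.8 -0.8] q6 -0.01
[  0.1 -49.3 -12.    0.    0.2   0. ] [ 0.029 -0.122  0.018]
150 [213, 213, 211, 213, 211, 212, 213, 212, 212, 212, 213, 213, 214, 214, 212, 213, 216, 215]
158 [215, 213, 213, 213, 213, 213, 214, 214, 214, 213, 214, 214, 213, 214, 213, 214, 212, 213]
166 [216, 217, 216, 216, 217, 217, 216, 217, 217, 216, 217, 215, 216, 216, 215, 214, 215, 214]
174 [217, 216, 217, 216, 217, 216, 216, 216, 216, 216, 215, 215, 217, 217, 218, 219, 218, 216]
182 [221, 221, 220, 222, 220, 208, 193, 183, 173, 191, 191, 222, 219, 220, 222, 219, 219, 219]
190 [225, 225, 225, 216, 162, 97, 101, 103, 103, 109, 121, 124, 208, 223, 222, 223, 221, 222]
198 [227, 226, 227, 195, 107, 107, 99, 104, 111, 124, 125, 117, 96, 209, 226, 225, 225, 224]
206 [228, 228, 228, 191, 102, 110, 106, 101, 108, 118, 138, 117, 216, 226, 228, 227, 228, 227]
214 [228, 226, 228, 226, 203, 202, 120, 105, 115, 113, 192, 208, 226, 226, 227, 225, 227, 226]
222 [222, 223, 223, 223, 223, 223, 224, 224, 225, 224, 224, 224, 223, 225, 226, 224, 225, 225]
230 [152, 148, 148, 149, 149, 145, 149, 150, 147, 152, 151, 139, 222, 224, 223, 222, 225, 224]
238 [158, 156, 153, 152, 154, 155, 155, 158, 152, 154, 156, 155, 154, 157, 156, 152, 156, 160]
246 [160, 159, 158, 156, 159, 159, 161, 159, 160, 160, 158, 160, 159, 157, 160, 160, 157, 159]
254 [161, 161, 162, 158, 162, 160, 160, 160, 156, 161, 161, 161, 158, 161, 162, 165, 160, 164]
262 [79, 80, 27, 36, 28, 33, 33, 154, 175, 169, 33, 29, 32, 29, 42, 67, 74, 67]
270 [73, 68, 28, 25, 31, 40, 39, 149, 173, 163, 41, 34, 28, 26, 8, 80, 79, 73]
278 [45, 41, 27, 33, 41, 33, 41, 151, 176, 163, 40, 35, 41, 30, 37, 41, 45, 42]
286 [46, 44, 28, 31, 26, 39, 30, 155, 171, 161, 39, 33, 35, 21, 22, 41, 47, 42]
(274, 359, 12, 11)
(256, 359, 13, 11)
(517, 0, 36, 29)
```

Call:
servo_tool(moves="0 0 -0.01 0 0;0 0 -0.02 0 0;0 0 -0.03 0 0;0 0 -0.04 0 0;0 0 -0.05 0 0;0 0 -0.06 0 0;0 0 -0.07 0 0;0 0 -0.08 0 0;0 0 -0.09 0 0;0 0 -0.1 0 0")

```text
time: 31.07
position: [0.6396, 0.1058, 0.1401]
tool_rot: [0.707, 0.708, 0.0, 0.0]
ft_force: [0.1, 0.8, -1.0]
grip_width: 0.0051
grip_force: 12.0
```

```bash
cat > redscan.py <<'E'
from h import *
def red(f):
    go(None)
    for n in('wrist','scene'):
        im,m=shot(n,f+n[0]);hsv=cv2.cvtColor(im,cv2.COLOR_BGR2HSV);k=cv2.inRange(hsv,(0,140,40),(6,255,255))|cv2.inRange(hsv,(174,140,40),(180,255,255))
        o=get_obs();p=o['position'];print(n,'tcp px',np.round(px(m,p)),[np.round(px(m,p+np.array(d))) for d in((0,-.1,0),(0,0,-.1))])
        for c in cv2.findContours(k,0,2)[0]:
            if cv2.contourArea(c)>15: print(cv2.boundingRect(c),np.round(cv2.minAreaRect(c)[1]),np.round(cv2.minAreaRect(c)[2]))
import sys;red(sys.argv[1])
E
python3 redscan.py w21
```

```text
pos [0.6396 0.1058 0.1401] psi 90.09 t 31.0667 w 0.0051 F [ 0.1  0.8 -1. ] q6 -0.01
wrist tcp px [276. 274.] [array([275., 429.]), array([274., 213.])]
(257, 359, 30, 11) [10. 29.] 90.0
(433, 0, 54, 55) [ 7. 74.] 43.0
(259, 0, 26, 4) [ 3. 25.] 90.0
(250, 0, 44, 15) [14. 43.] 90.0
scene tcp px [234. 217.] [array([253., 201.]), array([237., 248.])]
(306, 321, 18, 10) [ 6. 17.] 70.0
(195, 281, 17, 8) [ 7. 16.] 90.0
(270, 271, 36, 20) [10. 37.] 63.0
(0, 240, 18, 4) [ 3. 17.] 90.0
(122, 236, 19, 9) [18.  8.] 4.0
(126, 226, 19, 9) [ 5. 19.] 69.0
(167, 186, 11, 11) [ 4. 13.] 45.0
(22, 166, 63, 90) [106.  21.] 53.0
(337, 142, 18, 9) [18.  4.] 14.0
```

Call:
servo_tool(moves="0 0 -0.03 0 0;0 0 -0.06 0 0;0 0 -0.09 0 0;0.02 0 -0.12 0 0;0.05 0 -0.13 0 0;0.08 0 -0.13 0 0;0.11 0 -0.13 0 0;0.14 0 -0.13 0 0;0.17 0 -0.13 0 0;0.19 0 -0.13 0 0", grip_force=20)

```text
time: 32.0
position: [0.6385, 0.2986, 0.2683]
tool_rot: [0.706, 0.708, -0.0, -0.001]
ft_force: [0.2, 0.4, -0.7]
grip_width: 0.0048
grip_force: 20.0
```

Call:
servo_tool(moves="0 -0.03 0 0 0;0 -0.06 0 0 0;0 -0.09 0 0 0;0 -0.12 0 0 0;0 -0.15 0 0 0;0 -0.18 0 0 0;0 -0.21 0 7 0;0 -0.24 0 14 0;0 -0.25 0 21 0;0 -0.25 0 28 0")

```text
time: 32.83
position: [0.3852, 0.2949, 0.2686]
tool_rot: [0.858, 0.514, -0.002, -0.0]
ft_force: [-0.3, 0.8, -1.6]
grip_width: 0.0046
grip_force: 20.0
```

Call:
servo_tool(moves="0 0 0 7 0;0 0 0 14 0;0 0 0 21 0;0 0 0 28 0;0 0 0 35 0;0 0 0 42 0;0 0 0 49 0;0 0 0 56 0;0 0 0 62 0;0 0 0 62 0")

```text
time: 33.67
position: [0.3891, 0.2952, 0.2687]
tool_rot: [1.0, -0.0, -0.0, 0.0]
ft_force: [0.2, 0.1, -0.4]
grip_width: 0.0045
grip_force: 20.0
```

```bash
python3 redscan.py w22
```

```text
pos [0.3891 0.2952 0.2687] psi -0.01 t 33.6667 w 0.0045 F [ 0.2  0.1 -0.4] q6 1.99
wrist tcp px [271. 271.] [array([470., 271.]), array([271., 213.])]
(274, 359, 13, 12) [11. 11.] 22.0
(257, 359, 13, 12) [11. 11.] 73.0
(294, 201, 27, 24) [30.  9.] 39.0
(332, 104, 70, 71) [88. 27.] 45.0
(2, 1, 7, 10) [10.  4.] 63.0
(11, 0, 8, 9) [9. 6.] 67.0
scene tcp px [286. 235.] [array([306., 212.]), array([287., 275.])]
(308, 321, 16, 10) [ 5. 16.] 72.0
(195, 281, 17, 8) [ 7. 16.] 90.0
(270, 271, 36, 20) [10. 38.] 63.0
(0, 240, 18, 4) [ 3. 17.] 90.0
(310, 237, 50, 22) [50. 12.] 16.0
(122, 236, 19, 9) [18.  8.] 4.0
(126, 226, 19, 9) [ 5. 19.] 69.0
(167, 186, 11, 11) [ 4. 13.] 45.0
(22, 166, 63, 90) [106.  20.] 53.0
(337, 142, 18, 9) [18.  4.] 14.0
```

Call:
servo_tool(moves="0 0.04 0 0 0;0 0.08 0 0 0;0 0.12 0 0 0;0 0.16 0 0 0;0 0.2 0 0 0;0 0.24 0 0 0;0 0.28 0 0 0;0 0.32 0 0 0;0 0.36 0 0 0;0 0.4 0 0 0")

```text
time: 34.6
position: [0.3895, -0.1065, 0.2693]
tool_rot: [1.0, 0.002, 0.0, 0.0]
ft_force: [0.4, 0.5, -0.2]
grip_width: 0.0045
grip_force: 20.0
```

Call:
servo_tool(moves="0 0.04 0 0 0;0 0.08 0 0 0;0 0.12 0 0 0;0.02 0.16 0 0 0;0.04 0.18 0.02 -7 0;0.05 0.18 0.05 -14 0;0.05 0.18 0.08 -21 0;0.05 0.18 0.1 -28 0;0.05 0.18 0.1 -35 0;0.05 0.18 0.1 -42 0")

```text
time: 35.43
position: [0.4392, -0.2836, 0.1669]
tool_rot: [0.932, 0.363, -0.001, -0.002]
ft_force: [-0.3, -0.1, -0.2]
grip_width: 0.0046
grip_force: 20.0
```

Call:
servo_tool(moves="0 0 0.02 -7 0;0 0 0.05 -14 0;0 0 0.08 -21 0;0 0 0.08 -28 0;0 0 0.08 -36 0;0 0 0.08 -36 0;0 0 0.08 -36 0;0 0 0.08 -36 0")

```text
time: 36.1
position: [0.4405, -0.2847, 0.0893]
tool_rot: [0.777, 0.629, 0.0, 0.0]
ft_force: [-0.0, -0.4, -0.4]
grip_width: 0.0047
grip_force: 20.0
```

```bash
python3 -c "
from h import *
from redscan import *" w23; python3 -c "
from h import *
go((.44,-.283,.018));m=cams.camera_model('scene');p=get_obs()['position'];d=np.array([-np.cos(np.radians(78)),-np.sin(np.radians(78)),0])
for t in(-.05,0,.05):print([np.round(px(m,p+s*d+[0,0,s*t*10])) for s in(.053,.1,.145)])"
```

```text
pos [ 0.4405 -0.2847  0.0893] psi 77.99 t 36.1 w 0.0047 F [-0.  -0.4 -0.4] q6 -0.58
wrist tcp px [273. 272.] [array([308., 423.]), array([272., 213.])]
(256, 357, 32, 14) [31. 13.] -0.0
scene tcp px [350. 188.] [array([359., 176.]), array([348., 214.])]
(304, 321, 20, 12) [ 8. 20.] 73.0
(195, 281, 17, 8) [ 7. 16.] 90.0
(270, 271, 36, 20) [11. 37.] 62.0
(0, 240, 18, 4) [ 3. 17.] 90.0
(122, 236, 19, 9) [18.  8.] 4.0
(126, 226, 19, 9) [ 5. 19.] 69.0
(167, 186, 13, 15) [ 9. 13.] 59.0
(357, 175, 12, 9) [ 6. 12.] 51.0
(22, 166, 63, 90) [106.  20.] 53.0
(337, 142, 8, 7) [9. 3.] 27.0
pos [ 0.4405 -0.2847  0.0895] psi 78.03 t 36.2 w 0.0046 F [ 0.1  0.8 -0.6] q6 -0.58
shift [ 0.0016 -0.0009  0.0715]
[array([357., 189.]), array([364., 190.]), array([369., 191.])]
[array([358., 183.]), array([365., 178.]), array([371., 173.])]
[array([358., 175.]), array([366., 165.]), array([373., 154.])]
```

Call:
servo_tool(moves="0 0 0.03 0 0;0 0 0.05 0 0;0 0 0.06 0 0;0 0 0.067 0 0;0 0 0.071 0 0;0 0 0.071 0 0;0 0 0.071 0 0.02;0 0 0.071 0 0.04;0 0 0.071 0 0.06;0 0 0.071 0 0.06")

```text
time: 37.03
position: [0.4406, -0.2849, 0.0188]
tool_rot: [0.777, 0.63, 0.0, 0.001]
ft_force: [0.4, -0.0, 0.5]
grip_width: 0.0234
grip_force: 0.0
```

Call:
servo_tool(moves="0 0 -0.04 0 0.06;0 0 -0.08 0 0.06;-0.03 0 -0.1 0 0.06;-0.06 0 -0.1 0 0.06;-0.1 0 -0.1 0 0.06;-0.1 0 -0.1 0 0.06;-0.1 0 -0.1 0 0.06")

```text
time: 37.62
position: [0.4193, -0.3848, 0.1187]
tool_rot: [0.778, 0.629, -0.0, 0.001]
ft_force: [-0.2, 1.3, -0.5]
grip_width: 0.0586
grip_force: 0.0
```

```bash
python3 - <<'E'
from drv import *
go(None);im,m=shot('wrist','w24');drv(im,m)
E
```

```text
pos [ 0.4193 -0.3848  0.1187] psi 77.9 t 37.6167 w 0.0586 F [-0.2  1.3 -0.5] q6 -0.73
red [271. 207.] [118.  28.] ends [ 0.4088 -0.43  ] [ 0.4288 -0.3369] mid [ 0.4188 -0.3834] len 0.0953 yaw 77.87
orange [495.  90.] [ 41. 144.] ends [ 0.5819 -0.3796] [ 0.5972 -0.2863] mid [ 0.5896 -0.3329] len 0.0945 yaw 80.71
yellow [395. 149.] [ 41. 133.] ends [ 0.5099 -0.4071] [ 0.5226 -0.311 ] mid [ 0.5162 -0.359 ] len 0.0969 yaw 82.47
yellow [497.  91.] [ 31. 136.] ends [ 0.5832 -0.3777] [ 0.5973 -0.2899] mid [ 0.5903 -0.3338] len 0.0889 yaw 80.88
```

Call:
servo_tool(moves="-0.024 -0.001 0.03 0 0.06;-0.024 -0.001 0.07 0 0.06;-0.024 -0.001 0.1 0 0.06;-0.024 -0.001 0.1085 0 0.06;-0.024 -0.001 0.1085 0 0.04;-0.024 -0.001 0.1085 0 0.015;-0.024 -0.001 0.1085 0 0.015;-0.024 -0.001 0.1085 0 0.015;-0.024 -0.001 0.1085 0 0.015;-0.024 -0.001 0.1085 0 0.015", grip_force=3)

```text
time: 38.5
position: [0.414, -0.4057, 0.0102]
tool_rot: [0.777, 0.63, -0.0, 0.0]
ft_force: [0.1, 0.4, -0.1]
grip_width: 0.0281
grip_force: 0.0
```

Call:
servo_tool(moves="0 0 0 0 0.015;0 0 0 0 0.015;0 0 -0.03 0 0.015;0 0 -0.07 0 0.015;0 0 -0.11 0 0.015;0 0 -0.15 0 0.015;0 0 -0.19 0 0.015;0 0 -0.19 0 0.015;0 0 -0.15 0 0.015;0 0 -0.11 0 0.015")

```text
time: 39.33
position: [0.4156, -0.4085, 0.1224]
tool_rot: [0.777, 0.63, -0.0, 0.005]
ft_force: [0.0, -0.0, -1.5]
grip_width: 0.0218
grip_force: 3.0
```

Call:
servo_tool(moves="0 0 0 0 0.015;0 0 -0.04 0 0.015;0 0 -0.08 0 0.015;0 0 -0.12 0 0.015;0 0 -0.12 0 0.015;0 0 -0.08 0 0.015;0 0 -0.04 0 0.015;0 0 -0.04 0 0.015;0 0 -0.08 0 0.015;0 0 -0.12 0 0.015")

```text
time: 40.17
position: [0.4122, -0.4037, 0.2386]
tool_rot: [0.777, 0.63, 0.0, -0.005]
ft_force: [0.9, -1.2, 0.2]
grip_width: 0.0217
grip_force: 3.0
```

Call:
servo_tool(moves="0 0 0 0 0.015;0 0 0.04 0 0.015;0 0 0.08 0 0.015;0 0 0.08 0 0.015;0 0 0.04 0 0.015;0 0 0 0 0.015;0 0 0 0 0.015;0 0 0.04 0 0.015;0 0 0.08 0 0.015;0 0 0.08 0 0.015")

```text
time: 41.0
position: [0.4111, -0.4021, 0.1559]
tool_rot: [0.777, 0.63, 0.0, -0.006]
ft_force: [-0.9, 0.3, -1.2]
grip_width: 0.022
grip_force: 3.0
```

```bash
cat > hold.py <<'E'
from h import *
from scipy.spatial.transform import Rotation as Ro
import sys
def hold(name,g,L,back=.007):
    """tilt of the held driver from the blade seen as grey pixels near the tool plane"""
    im,m=shot('wrist',name);o=get_obs();R=Ro.from_quat(o['tool_rot']).as_matrix();p=o['position'];go(None)
    hsv=cv2.cvtColor(im,cv2.COLOR_BGR2HSV)
    def P(a,s,y=0):a=np.radians(a);return p+R@np.array([s*np.cos(a),y,-back+s*np.sin(a)])
    u,_=px(m,P(85,g+L));u=int(round(u))
    out=[]
    for r in range(20,262,3):
        h,s,v=np.median(hsv[r,u-2:u+3],0);out.append('%d:%d/%d/%d'%(r,h,s,v))
    print(u,' '.join(out))
    print('tip rows',[(a,int(px(m,P(a,g+L))[1]),int(px(m,P(a,g))[1]),P(a,g+L).round(4).tolist()) for a in(60,70,75,80,85,90,95)])
hold(sys.argv[1],float(sys.argv[2]),float(sys.argv[3]))
E
python3 hold.py w25 .07 .07
```

```text
pos [ 0.4121 -0.4035  0.1585] psi 78.09 t 41.05 w 0.0216 F [-0.6  0.  -0.5] q6 -0.76
274 20:20/14/55 23:75/15/54 26:54/19/53 29:90/14/55 32:120/14/56 35:50/13/51 38:30/9/55 41:45/9/54 44:30/14/54 47:30/11/53 50:45/10/51 53:90/10/55 56:60/10/53 59:70/14/54 62:30/14/53 65:66/14/56 68:90/15/53 71:30/10/53 74:84/11/51 77:60/20/55 80:68/19/54 83:60/13/58 86:84/14/55 89:70/10/57 92:75/9/56 95:21/15/54 98:30/10/55 101:50/13/57 104:45/9/55 107:30/9/54 110:135/5/56 113:135/9/55 116:48/20/54 119:45/20/54 122:40/14/55 125:60/13/58 128:60/10/55 131:30/10/52 134:15/10/52 137:30/9/55 140:90/7/61 143:30/10/76 146:53/13/76 149:30/16/57 152:70/9/53 155:50/10/55 158:75/10/53 161:22/23/101 164:22/28/166 167:22/27/167 170:23/26/168 173:21/25/169 176:22/26/172 179:21/28/172 182:20/26/178 185:21/27/172 188:17/28/176 191:21/29/177 194:21/28/184 197:28/22/184 200:1/163/155 203:2/163/153 206:1/150/153 209:1/152/154 212:1/151/143 215:0/154/146 218:1/158/145 221:0/158/145 224:1/159/146 227:2/157/146 230:1/152/148 233:1/156/149 236:1/152/149 239:1/147/152 242:1/152/150 245:1/149/153 248:1/148/152 251:1/147/150 254:2/147/153 257:1/150/152 260:1/152/152
tip rows [(60, 119, 183, [0.4261, -0.3343, 0.0447]), (70, 148, 198, [0.4215, -0.3559, 0.0342]), (75, 162, 206, [0.419, -0.3672, 0.0305]), (80, 175, 215, [0.4166, -0.3789, 0.0278]), (85, 189, 223, [0.4141, -0.3907, 0.0261]), (90, 203, 231, [0.4116, -0.4027, 0.0255]), (95, 217, 240, [0.409, -0.4146, 0.026])]
```

Call:
servo_tool(moves="0 0 -0.04 0 0.015;0 0 -0.08 0 0.015;0 0 -0.08 0 0.015;0.041 0 -0.08 0 0.015;0.079 0 -0.08 0 0.015;0.108 0 -0.08 0 0.015;0.128 0 -0.08 0 0.015;0.14 0 -0.08 0 0.015;0.146 0 -0.08 0 0.015;0.149 0 -0.08 0 0.015")

```text
time: 41.88
position: [0.4453, -0.2601, 0.2417]
tool_rot: [0.776, 0.63, 0.0, 0.002]
ft_force: [0.3, -0.8, -0.1]
grip_width: 0.0216
grip_force: 3.0
```

Call:
servo_tool(moves="-0.004 0 0 0 0.015;-0.012 0 0 0 0.015;-0.025 0 0 0 0.015;-0.045 0 0 0 0.015;-0.065 0 0 0 0.015;-0.085 0 0 0 0.015;-0.105 0 0 0 0.015;-0.122 0 0 0 0.015;-0.128 0 0 0 0.015;-0.13 0 0 0 0.015")

```text
time: 42.72
position: [0.4168, -0.3895, 0.2392]
tool_rot: [0.778, 0.629, -0.0, -0.0]
ft_force: [-0.9, -0.4, -0.5]
grip_width: 0.0217
grip_force: 3.0
```

Call:
servo_tool(moves="0 0 0 0 0.015;0.041 0 0 0 0.015;0.079 0 0 0 0.015;0.108 0 0 0 0.015;0.128 0 0 0 0.015;0.14 0 0 0 0.015;0.146 0 0 0 0.015;0.149 0 0 0 0.015")

```text
time: 43.38
position: [0.4486, -0.2403, 0.2398]
tool_rot: [0.776, 0.631, -0.0, 0.0]
ft_force: [-0.8, 0.4, -0.4]
grip_width: 0.0216
grip_force: 3.0
```

```bash
python3 hold.py w26 .07 .07
```

```text
pos [ 0.4486 -0.2406  0.2397] psi 78.15 t 43.4333 w 0.0219 F [-1.1  0.3 -1.3] q6 -0.51
272 20:30/18/120 23:30/19/96 26:30/18/116 29:30/16/95 32:28/19/112 35:30/16/98 38:26/23/107 41:30/20/108 44:27/17/102 47:30/19/104 50:30/15/91 53:30/20/110 56:25/16/86 59:36/18/107 62:26/16/98 65:26/17/107 68:34/17/100 71:30/18/107 74:30/16/118 77:30/15/94 80:30/19/117 83:28/14/98 86:25/20/117 89:30/22/122 92:17/18/84 95:54/9/54 98:60/16/52 101:42/20/52 104:38/19/53 107:75/10/49 110:78/16/50 113:60/9/50 116:0/14/50 119:36/16/50 122:38/15/51 125:90/10/49 128:40/15/51 131:23/16/51 134:80/11/48 137:75/25/52 140:45/20/50 143:48/25/50 146:135/16/49 149:48/21/53 152:65/16/52 155:36/12/50 158:75/18/52 161:66/16/51 164:100/16/51 167:45/15/50 170:50/20/52 173:30/10/51 176:30/11/52 179:60/14/52 182:45/9/52 185:30/5/51 188:60/20/46 191:30/15/51 194:90/14/53 197:45/10/50 200:40/14/52 203:120/20/50 206:50/14/50 209:70/14/48 212:30/13/49 215:38/14/50 218:36/25/52 221:40/10/74 224:60/7/69 227:30/17/74 230:23/27/124 233:20/29/149 236:25/27/146 239:20/26/150 242:4/104/135 245:1/154/131 248:0/152/130 251:2/157/130 254:1/157/129 257:1/151/130 260:2/150/130
tip rows [(60, 118, 181, [0.463, -0.1722, 0.1255]), (70, 146, 196, [0.4585, -0.1938, 0.1152]), (75, 160, 204, [0.4561, -0.2052, 0.1115]), (80, 173, 212, [0.4537, -0.2169, 0.1089]), (85, 187, 220, [0.4512, -0.2287, 0.1073]), (90, 201, 229, [0.4487, -0.2407, 0.1067]), (95, 215, 237, [0.4462, -0.2526, 0.1073])]
```

Call:
servo_tool(moves="-0.033 0 0 0 0.015;-0.062 0 0 0 0.015;-0.085 0 0 0 0.015;-0.101 0 0 0 0.015;-0.112 0 0 0 0.015;-0.117 0 0 0 0.015;-0.12 0 0 0 0.015")

```text
time: 44.02
position: [0.4232, -0.3592, 0.2393]
tool_rot: [0.777, 0.629, 0.0, -0.0]
ft_force: [0.2, 0.2, -1.7]
grip_width: 0.022
grip_force: 3.0
```

```bash
python3 hold.py w27 .07 .07 | cut -c1-1400 | sed 's/ /\n/g' | awk -F: '$1>150' | tr '\n' ' '
```

```text
pos [ psi t w F [-0.8 q6 272 152:24/16/71 155:35/17/71 158:45/14/56 161:60/14/54 164:54/20/55 167:17/19/53 170:0/9/55 173:45/9/52 176:50/14/56 179:68/14/55 182:70/15/55 185:15/9/57 188:40/13/56 191:54/14/55 194:110/14/59 197:90/10/54 200:24/14/56 203:45/9/56 206:68/19/55 209:22/26/140 212:22/28/160 215:20/30/159 218:21/26/158 221:21/29/165 224:21/26/161 227:22/33/164 230:1/166/143 233:1/158/142 236:2/148/142 239:1/158/142 242:1/161/142 245:1/155/142 248:1/157/142 251:2/150/143 254:1/150/145 257:1/147/142 260:2/148/144 tip rows [(60, 180, [0.4377, 195, [0.4332, 159, 203, [0.4308, 173, 211, [0.4283, 187, 220, [0.4258, 201, 228, [0.4232, 214, 237, [0.4207,
```

Call:
servo_tool(moves="0 0 0 0 0.015;0.017 -0.015 -0.02 7 0.015;0.034 -0.03 -0.04 14 0.015;0.051 -0.047 -0.06 21 0.015;0.051 -0.047 -0.06 28 0.015;0.051 -0.047 -0.06 35 0.015;0.051 -0.047 -0.06 42 0.015;0.051 -0.047 -0.06 49 0.015;0.051 -0.047 -0.06 56 0.015;0.051 -0.047 -0.06 63 0.015", grip_force=25)

```text
time: 44.9
position: [0.3882, -0.2976, 0.2997]
tool_rot: [0.992, 0.129, 0.0, -0.0]
ft_force: [-0.2, -0.8, -0.4]
grip_width: 0.0213
grip_force: 25.1
```

Call:
servo_tool(moves="0 0 0 7 0.015;0.009 -0.035 0 14 0.015;0.018 -0.07 0 15.1 0.015;0.027 -0.105 0 15.1 0.015;0.036 -0.14 0 15.1 0.015;0.044 -0.17 0 15.1 0.015;0.052 -0.193 0 15.1 0.015;0.052 -0.193 0 15.1 0.015")

```text
time: 45.57
position: [0.3863, -0.0937, 0.2994]
tool_rot: [1.0, 0.003, -0.001, -0.002]
ft_force: [-0.9, 0.6, -0.5]
grip_width: 0.0213
grip_force: 25.1
```

Call:
servo_tool(moves="0 -0.04 0 0 0.015;0 -0.08 0 0 0.015;0 -0.12 0 0 0.015;0 -0.16 0 0 0.015;0 -0.2 0 0 0.015;0 -0.24 0 0 0.015;0 -0.28 0 0 0.015;0 -0.3 0 0 0.015;0 -0.3 0 -7 0.015;0 -0.3 0 -14 0.015")

```text
time: 46.4
position: [0.3875, 0.2025, 0.2995]
tool_rot: [0.992, 0.127, 0.0, 0.0]
ft_force: [0.1, 0.0, -1.6]
grip_width: 0.0212
grip_force: 25.1
```

Call:
servo_tool(moves="0 0 0 -7 0.015;0 0 0 -14 0.015;0 0 0 -21 0.015;0 0 0 -28 0.015;0 0 0 -35 0.015;0 0 0 -42 0.015;0 0 0 -49 0.015;0 0 0 -56 0.015;0 0 0 -63 0.015;0 0 0 -70 0.015")

```text
time: 47.23
position: [0.3878, 0.2009, 0.2996]
tool_rot: [0.741, 0.672, -0.0, 0.0]
ft_force: [0.1, -0.5, -1.4]
grip_width: 0.0212
grip_force: 25.1
```

```bash
python3 -c "
from h import *
go((.639,.157,.30))"
```

```text
pos [0.3878 0.2009 0.2996] psi 84.39 t 47.2333 w 0.0212 F [ 0.1 -0.5 -1.4] q6 0.32
shift [-0.0191  0.2543 -0.0004]
```

Call:
servo_tool(moves="-0.004 0.04 0 -5.6 0.015;-0.007 0.08 0 -5.6 0.015;-0.01 0.12 0 -5.6 0.015;-0.013 0.16 0 -5.6 0.015;-0.016 0.2 0 -5.6 0.015;-0.019 0.24 0 -5.6 0.015;-0.019 0.254 0 -5.6 0.015;-0.019 0.254 0.03 -5.6 0.015;-0.019 0.254 0.06 -5.6 0.015;-0.019 0.254 0.08 -5.6 0.015")

```text
time: 48.07
position: [0.6376, 0.1552, 0.2166]
tool_rot: [0.709, 0.705, -0.001, -0.001]
ft_force: [-1.2, -0.9, -0.8]
grip_width: 0.0215
grip_force: 25.1
```

Call:
servo_tool(moves="0 0 0 0 0.015;0 0 0 0 0.015")

```text
time: 48.23
position: [0.6379, 0.1554, 0.2184]
tool_rot: [0.709, 0.705, -0.001, -0.001]
ft_force: [0.3, -0.4, -0.5]
grip_width: 0.0214
grip_force: 25.1
```

```bash
cat > ins.py <<'E'
from h import *
from scipy.spatial.transform import Rotation as Ro
import sys
def ins(name,g,L,hole,back=.007):
    im,m=shot('wrist',name);o=get_obs();R=Ro.from_quat(o['tool_rot']).as_matrix();p=o['position'];go(None)
    g_=cv2.cvtColor(im,cv2.COLOR_BGR2HSV)
    u,v=px(m,(*hole,.068));print('hole px',round(u,1),round(v,1))
    k=((g_[:,:,1]<60)&(g_[:,:,2]>75)).astype(np.uint8)
    s=k[150:262,int(u)-25:int(u)+25]
    for r in range(0,112,4):
        x=np.nonzero(s[r])[0]; 
        print(150+r,(x.min()+int(u)-25,x.max()+int(u)-25,len(x)) if len(x) else None,end='; ')
    print();h=((g_[:,:,2]<170)&(g_[:,:,1]>70)).astype(np.uint8)[int(v)-16:int(v)+17,int(u)-14:int(u)+15]
    print('\n'.join(''.join('#' if h[i,j] else ('b' if k[int(v)-16+i,int(u)-14+j] else '.') for j in range(29)) for i in range(0,33,1)))
    def P(a,s,y=0):a=np.radians(a);return p+R@np.array([s*np.cos(a),y,-back+s*np.sin(a)])
    print('tip',[(a,np.round(px(m,P(a,g+L))).tolist(),P(a,g+L).round(4).tolist()) for a in(80,85,90,95,100)])
ins(sys.argv[1],float(sys.argv[2]),float(sys.argv[3]),eval(sys.argv[4]))
E
python3 ins.py w28 .07 .07 "(.6387,.1508)"
```

```text
pos [0.6392 0.1556 0.2202] psi 89.62 t 48.2833 w 0.0215 F [ 0.4 -0.  -0.2] q6 0.08
hole px 273.9 201.0
150 None; 154 None; 158 None; 162 None; 166 None; 170 None; 174 None; 178 (np.int64(252), np.int64(284), 14); 182 (np.int64(267), np.int64(284), 6); 186 None; 190 None; 194 None; 198 None; 202 None; 206 None; 210 (np.int64(269), np.int64(274), 6); 214 (np.int64(269), np.int64(274), 6); 218 (np.int64(269), np.int64(274), 6); 222 (np.int64(269), np.int64(274), 6); 226 (np.int64(269), np.int64(274), 6); 230 (np.int64(248), np.int64(297), 33); 234 (np.int64(248), np.int64(297), 26); 238 (np.int64(248), np.int64(297), 24); 242 (np.int64(248), np.int64(297), 24); 246 (np.int64(248), np.int64(297), 24); 250 (np.int64(248), np.int64(297), 20); 254 (np.int64(248), np.int64(297), 16); 258 (np.int64(251), np.int64(293), 5); 
.............................
.............................
.............................
.............................
.............................
.............................
.............................
.............................
.............................
...
[... 262 characters left out ...]
....
..........##############.....
..........##############.....
..........##############.....
...........############......
............##########.......
............########.........
...........bbbb#.............
..........bbbbbb.............
..........bbbbbb.............
..........bbbbbb.............
..........bbbbbb.............
..........bbbbbb.............
..........bbbbbb.............
..........bbbbbb.............
..........bbbbbb.............
tip [(80, [275.0, 174.0], [0.6395, 0.1799, 0.0893]), (85, [275.0, 188.0], [0.6394, 0.1678, 0.0877]), (90, [275.0, 202.0], [0.6393, 0.1556, 0.0872]), (95, [275.0, 215.0], [0.6392, 0.1434, 0.0877]), (100, [275.0, 229.0], [0.6391, 0.1313, 0.0893])]
```

Call:
servo_tool(moves="0.002 0.004 0 0 0.015;0.002 0.004 0 0 0.015;0.002 0.004 0.008 0 0.015;0.002 0.004 0.014 0 0.015;0.002 0.004 0.019 0 0.015;0.002 0.004 0.024 0 0.015;0.002 0.004 0.028 0 0.015;0.002 0.004 0.028 0 0.015")

```text
time: 48.95
position: [0.6416, 0.1571, 0.1898]
tool_rot: [0.71, 0.705, -0.001, -0.001]
ft_force: [-0.7, 0.4, -1.2]
grip_width: 0.0214
grip_force: 25.1
```

```bash
python3 ins.py w29 .07 .07 "(.6387,.1508)"
```

```text
pos [0.642  0.1571 0.1904] psi 89.58 t 49.0 w 0.0213 F [-0.3 -1.2 -1.4] q6 0.08
hole px 269.5 212.0
150 None; 154 None; 158 None; 162 None; 166 None; 170 None; 174 None; 178 None; 182 None; 186 (np.int64(258), np.int64(278), 21); 190 None; 194 None; 198 None; 202 None; 206 None; 210 (np.int64(269), np.int64(274), 6); 214 (np.int64(269), np.int64(274), 6); 218 (np.int64(269), np.int64(274), 6); 222 (np.int64(269), np.int64(274), 6); 226 (np.int64(269), np.int64(274), 6); 230 None; 234 None; 238 None; 242 (np.int64(244), np.int64(293), 24); 246 (np.int64(244), np.int64(293), 24); 250 (np.int64(244), np.int64(293), 20); 254 (np.int64(244), np.int64(293), 16); 258 (np.int64(251), np.int64(293), 5); 
.............................
.............................
.............................
.............................
.............................
.............................
.............................
.............................
.............................
............########.........
...........##########........
..........############.......
.........#######.######......
........#######bbbb#####.....
........######bbbbbb####.....
........######bbbbbb####.....
........######bbbbbb####.....
........######bbbbbb####.....
........######bbbbbb####.....
.........#####bbbbbb####.....
.........#####bbbbbb###......
..........####bbbbbb##.......
...........###bbbbbb#........
............##bbbbbb.........
.............#bbbbbb#........
.............#bbbbbb.........
..............bbbbbb.........
..............bbbbbb.........
..............bbbbbb.........
..............bbbbbb.........
..............bbbbbb.........
..............bbbbbb.........
.............#bbb####........
tip [(80, [273.0, 174.0], [0.6419, 0.1814, 0.0595]), (85, [273.0, 188.0], [0.6418, 0.1693, 0.0579]), (90, [273.0, 201.0], [0.6417, 0.1571, 0.0574]), (95, [273.0, 215.0], [0.6416, 0.1449, 0.0579]), (100, [273.0, 229.0], [0.6415, 0.1328, 0.0595])]
```

Call:
servo_tool(moves="0 -0.001 0.008 0 0.015;0 -0.001 0.016 0 0.015;0 -0.001 0.024 0 0.015;0 -0.001 0.031 0 0.015;0 -0.001 0.037 0 0.015;0 -0.001 0.041 0 0.015;0 -0.001 0.044 0 0.015;0 -0.001 0.044 0 0.015")

```text
time: 49.67
position: [0.6429, 0.1575, 0.15]
tool_rot: [0.71, 0.705, 0.001, 0.001]
ft_force: [-2.0, 0.1, 10.1]
grip_width: 0.0209
grip_force: 25.2
```

```bash
python3 ins.py w30 .07 .07 "(.6387,.1508)"
```

```text
pos [0.6428 0.1575 0.15  ] psi 89.59 t 49.7167 w 0.0213 F [-1.7  0.6 10.9] q6 0.08
hole px 266.6 228.8
150 None; 154 None; 158 None; 162 None; 166 None; 170 None; 174 None; 178 None; 182 None; 186 None; 190 None; 194 None; 198 None; 202 None; 206 None; 210 None; 214 None; 218 None; 222 (np.int64(266), np.int64(272), 7); 226 (np.int64(266), np.int64(272), 7); 230 None; 234 None; 238 None; 242 None; 246 None; 250 None; 254 None; 258 None; 
.............................
.............................
.............................
.............................
.............................
.............................
.............................
.............................
.................b...........
............##bbbbbb.........
...........###bbbbbbb#.......
.........#####bbbbbbb##......
........######bbbbbbb###.....
........######bbbbbbb####....
.......#######bbbbbbb####....
.......#######bbbbbbb.####...
.......#######bbbb...#####...
.......#########.#########...
.......###################...
.......####################..
........###################..
........###################..
.......######################
.......######################
.......######################
.......######################
......#######################
......#######################
......#######################
......#######################
......#######################
......#######################
......#######################
tip [(80, [272.0, 174.0], [0.6433, 0.1818, 0.0192]), (85, [272.0, 188.0], [0.6432, 0.1697, 0.0176]), (90, [272.0, 201.0], [0.6431, 0.1575, 0.017]), (95, [272.0, 215.0], [0.643, 0.1453, 0.0176]), (100, [272.0, 229.0], [0.6429, 0.1332, 0.0191])]
```

Call:
servo_tool(moves="0 0 -0.002 0 0.015;0 0 -0.002 0 0.015;0 0 -0.002 0 0.03;0 0 -0.002 0 0.036;0 0 -0.002 0 0.036;0 0 -0.002 0 0.036;0 0 -0.01 0 0.036;0 0 -0.03 0 0.04;0 0 -0.06 0 0.04;0 0 -0.1 0 0.04")

```text
time: 50.55
position: [0.6397, 0.1571, 0.2457]
tool_rot: [0.71, 0.705, -0.003, -0.002]
ft_force: [0.7, 0.2, -0.7]
grip_width: 0.0398
grip_force: 0.0
```

Call:
servo_tool(moves="0.02 -0.03 -0.04 0 0.06;0.04 -0.06 -0.06 0 0.06;0.04 -0.1 -0.06 0 0.06;0.04 -0.1 -0.06 0 0.06;0.04 -0.1 -0.06 0 0.06")

```text
time: 50.97
position: [0.5393, 0.1988, 0.3091]
tool_rot: [0.709, 0.705, 0.0, 0.0]
ft_force: [-0.2, 0.2, 0.5]
grip_width: 0.0584
grip_force: 0.0
```

```bash
cat > stood.py <<'E'
from drv import *
def stood(name):
    im,m=shot('wrist',name);go(None)
    print('holes',[np.round(px(m,(*h,.068)),1).tolist() for h in((.6395,.1508),(.5845,.1531),(.5298,.1545))])
    print('butt if upright r,o,y at A,B,C',[np.round(px(m,(*h,z)),1).tolist() for h,z in(((.6395,.1508),.172),((.5845,.1531),.192),((.5298,.1545),.212))])
    print('neck',[np.round(px(m,(*h,z)),1).tolist() for h,z in(((.6395,.1508),.08),((.5845,.1531),.1),((.5298,.1545),.12))])
    hsv=cv2.cvtColor(im,cv2.COLOR_BGR2HSV)
    for n,(lo,hi,r) in C.items():
        k=cv2.inRange(hsv,lo,hi)
        if n=='red':k|=cv2.inRange(hsv,(174,150,50),(180,255,255))
        for c in cv2.findContours(k,0,2)[0]:
            if cv2.contourArea(c)>150: b=cv2.minAreaRect(c);print(n,cv2.boundingRect(c),np.round(b[0]),np.round(b[1]),round(b[2]))
    return im,m
if __name__=='__main__':
    import sys;stood(sys.argv[1])
E
python3 stood.py w31
```

```text
pos [0.5416 0.1983 0.3086] psi 89.65 t 51.0167 w 0.0589 F [0.6 0.6 0.1] q6 0.16
holes [[356.6, 215.5], [310.4, 213.9], [264.3, 213.0]]
butt if upright r,o,y at A,B,C [[382.7, 250.3], [325.5, 257.4], [260.9, 266.6]]
neck [[359.0, 218.7], [313.4, 222.6], [263.4, 227.8]]
red (357, 210, 44, 34) [378. 226.] [48. 23.] 30
red (152, 146, 60, 62) [183. 177.] [23. 76.] 45
red (104, 115, 23, 27) [115. 128.] [10. 29.] 34
red (442, 13, 54, 62) [474.  38.] [79. 20.] 51
red (544, 2, 16, 23) [554.  12.] [15. 20.] 56
orange (383, 133, 31, 30) [397. 147.] [26. 31.] 23
orange (373, 0, 93, 126) [415.  71.] [136.  52.] 67
```

Call:
servo_tool(moves="0 -0.04 0 0 0.06;0 -0.08 0 7 0.06;0 -0.12 0 14 0.06;0 -0.153 0 21 0.06;0 -0.153 0 28 0.06;0 -0.153 0 35 0.06;0 -0.153 0 42 0.06;0 -0.153 0 49 0.06;0 -0.153 0 56 0.06;0 -0.153 0 63 0.06")

```text
time: 51.85
position: [0.3912, 0.1988, 0.3073]
tool_rot: [0.974, 0.226, 0.0, 0.0]
ft_force: [0.3, -0.3, -0.8]
grip_width: 0.0601
grip_force: 0.0
```

Call:
servo_tool(moves="0 0 0 7 0.06;0.018 -0.036 0 14 0.06;0 0 0 21 0.06;0 0 0 26.65 0.06;0 0 0 26.65 0.06")

```text
time: 52.27
position: [0.3905, 0.1994, 0.3071]
tool_rot: [1.0, -0.001, 0.0, 0.0]
ft_force: [0.0, -0.4, 0.0]
grip_width: 0.0597
grip_force: 0.0
```

Call:
servo_tool(moves="0 0.04 0 0 0.06;0 0.08 0 0 0.06;0 0.12 0 0 0.06;0 0.16 0 0 0.06;0 0.2 0 0 0.06;0 0.24 0 0 0.06;0 0.28 0 0 0.06;0 0.32 0 0 0.06;0 0.36 0 0 0.06;0 0.4 0 0 0.06")

```text
time: 53.1
position: [0.3888, -0.2048, 0.3076]
tool_rot: [1.0, -0.0, 0.001, 0.0]
ft_force: [0.3, -0.1, -0.1]
grip_width: 0.0598
grip_force: 0.0
```

Call:
servo_tool(moves="0 0.04 0 0 0.06;0 0.08 0 -7 0.06;0.02 0.12 0 -14 0.06;0.05 0.14 0 -21 0.06;0.09 0.16 0 -28 0.06;0.13 0.16 0 -35 0.06;0.17 0.16 0 -42 0.06;0.19 0.16 0 -49 0.06;0.2 0.16 0 -56 0.06;0.2 0.16 0 -63 0.06")

```text
time: 53.93
position: [0.5913, -0.3628, 0.3056]
tool_rot: [0.851, 0.526, 0.001, 0.0]
ft_force: [-0.3, -0.2, 0.7]
grip_width: 0.06
grip_force: 0.0
```

Call:
servo_tool(moves="0 0 0.04 -7 0.06;0 0 0.08 -14 0.06;0 0 0.12 -17.7 0.06;0 0 0.15 -17.7 0.06;0 0 0.15 -17.7 0.06;0 0 0.15 -17.7 0.06")

```text
time: 54.43
position: [0.5876, -0.3618, 0.1551]
tool_rot: [0.762, 0.647, -0.0, -0.002]
ft_force: [1.4, -1.4, 0.4]
grip_width: 0.0601
grip_force: 0.0
```

```bash
python3 - <<'E'
from drv import *
im,m=shot('wrist','w32');drv(im,m);go((.5856,-.3573,.011))
E
```

```text
orange [271. 167.] [ 31. 112.] ends [ 0.5813 -0.3818] [ 0.5996 -0.2882] mid [ 0.5904 -0.335 ] len 0.0953 yaw 78.93
yellow [195. 206.] [101.  26.] ends [ 0.5166 -0.4028] [ 0.523 -0.312] mid [ 0.5198 -0.3574] len 0.0909 yaw 85.93
pos [ 0.5891 -0.3629  0.1578] psi 80.62 t 54.4833 w 0.0598 F [0.7 0.9 0.5] q6 -0.55
shift [ 0.005  -0.0045  0.1468]
```

Call:
servo_tool(moves="0.003 -0.004 0.04 0 0.06;0.003 -0.004 0.08 0 0.06;0.003 -0.004 0.12 0 0.06;0.003 -0.004 0.14 0 0.06;0.003 -0.004 0.147 0 0.06;0.003 -0.004 0.147 0 0.06;0.003 -0.004 0.147 0 0.03;0.003 -0.004 0.147 0 0.018;0.003 -0.004 0.147 0 0.018;0.003 -0.004 0.147 0 0.018", grip_force=3)

```text
time: 55.32
position: [0.5862, -0.3585, 0.0129]
tool_rot: [0.762, 0.647, 0.0, 0.002]
ft_force: [-0.2, -0.6, -0.4]
grip_width: 0.0406
grip_force: 0.0
```

Call:
servo_tool(moves="0 0 0 0 0.018;0 0 0 0 0.018;0 0 -0.03 0 0.018;0 0 -0.07 0 0.018;0 0 -0.11 0 0.018;0 0 -0.15 0 0.018;0 0 -0.19 0 0.018;0 0 -0.19 0 0.018;0 0 -0.15 0 0.018;0 0 -0.11 0 0.018")

```text
time: 56.15
position: [0.5879, -0.3599, 0.1248]
tool_rot: [0.762, 0.647, 0.001, 0.006]
ft_force: [-0.1, -0.6, -1.4]
grip_width: 0.026
grip_force: 3.0
```

Call:
servo_tool(moves="0 0 0 0 0.018;0 0 -0.04 0 0.018;0 0 -0.08 0 0.018;0 0 -0.12 0 0.018;0 0 -0.12 0 0.018;0 0 -0.08 0 0.018;0 0 -0.04 0 0.018;0 0 -0.04 0 0.018;0 0 -0.08 0 0.018;0 0 -0.12 0 0.018")

```text
time: 56.98
position: [0.5831, -0.3559, 0.2387]
tool_rot: [0.762, 0.647, -0.001, -0.005]
ft_force: [2.3, -0.8, 0.5]
grip_width: 0.0254
grip_force: 3.0
```

Call:
servo_tool(moves="0 0 0 0 0.018;0 0 0.04 0 0.018;0 0 0.08 0 0.018;0 0 0.08 0 0.018;0 0 0.04 0 0.018;0 0 0 0 0.018;0 0 0 0 0.018;0 0 0 0 0.018")

```text
time: 57.65
position: [0.5873, -0.3593, 0.2476]
tool_rot: [0.762, 0.647, 0.001, 0.005]
ft_force: [-0.2, -0.3, -1.4]
grip_width: 0.0257
grip_force: 3.0
```

```bash
python3 hold.py w33 .07 .09
```

```text
pos [ 0.5859 -0.3582  0.2448] psi 80.65 t 57.7 w 0.0262 F [ 0.5 -0.6 -1.6] q6 -0.55
270 20:30/14/79 23:20/10/74 26:30/10/76 29:48/13/77 32:30/10/75 35:30/10/76 38:23/13/78 41:23/13/76 44:30/13/75 47:30/5/53 50:20/14/51 53:45/14/54 56:38/18/54 59:60/14/51 62:60/15/53 65:45/17/52 68:23/19/54 71:30/11/53 74:12/15/52 77:45/13/57 80:150/14/54 83:72/18/55 86:35/20/52 89:50/21/50 92:98/14/56 95:30/18/53 98:30/10/52 101:30/13/56 104:60/9/54 107:38/18/56 110:35/14/54 113:75/14/55 116:18/20/52 119:60/9/54 122:120/9/55 125:90/10/54 128:120/15/52 131:70/14/54 134:90/14/52 137:30/11/53 140:60/17/56 143:48/11/50 146:20/27/166 149:23/27/163 152:21/28/163 155:22/27/168 158:22/29/167 161:21/27/165 164:23/27/169 167:19/29/169 170:21/28/170 173:21/28/171 176:21/28/173 179:21/28/174 182:22/28/177 185:19/30/178 188:23/28/176 191:23/26/178 194:9/169/182 197:10/160/184 200:10/167/186 203:10/165/190 206:10/167/181 209:10/163/180 212:9/167/180 215:10/165/182 218:10/164/179 221:10/160/180 224:10/162/180 227:10/161/182 230:10/162/183 233:10/159/180 236:10/162/179 239:9/163/182 242:10/162/182 245:10/161/182 248:10/160/183 251:10/163/182 254:9/159/181 257:9/158/182 260:9/159/181
tip rows [(60, 102, 178, [0.5994, -0.2797, 0.113]), (70, 133, 193, [0.5954, -0.3047, 0.1013]), (75, 148, 201, [0.5932, -0.3178, 0.0971]), (80, 163, 209, [0.591, -0.3313, 0.0942]), (85, 178, 217, [0.5888, -0.345, 0.0924]), (90, 193, 225, [0.5865, -0.3587, 0.0918]), (95, 207, 234, [0.5843, -0.3725, 0.0924])]
```

Call:
servo_tool(moves="-0.004 0 0 0 0.018;-0.012 0 0 0 0.018;-0.025 0 0 0 0.018;-0.04 0 0 0 0.018;-0.055 0 0 0 0.018;-0.07 0 0 0 0.018;-0.082 0 0 0 0.018;-0.088 0 0 0 0.018;-0.09 0 0 0 0.018;-0.09 0 0 0 0.018")

```text
time: 58.53
position: [0.57, -0.447, 0.2403]
tool_rot: [0.763, 0.647, 0.0, -0.0]
ft_force: [0.1, 0.1, -1.2]
grip_width: 0.026
grip_force: 3.0
```

Call:
servo_tool(moves="0.041 0 0 0 0.018;0.079 0 0 0 0.018;0.108 0 0 0 0.018;0.128 0 0 0 0.018;0.14 0 0 0 0.018;0.146 0 0 0 0.018;0.149 0 0 0 0.018")

```text
time: 59.12
position: [0.595, -0.2984, 0.2409]
tool_rot: [0.762, 0.648, -0.0, 0.0]
ft_force: [0.4, -0.1, -0.1]
grip_width: 0.0259
grip_force: 3.0
```

```bash
cat > alpha.py <<'E'
from h import *
from scipy.spatial.transform import Rotation as Ro
import sys
name,g,L=sys.argv[1],float(sys.argv[2]),float(sys.argv[3])
im,m=shot('wrist',name);o=get_obs();R=Ro.from_quat(o['tool_rot']).as_matrix();p=o['position'];go(None)
hsv=cv2.cvtColor(im,cv2.COLOR_BGR2HSV)
def P(a,s):a=np.radians(a);return p+R@np.array([s*np.cos(a),0,-.007+s*np.sin(a)])
u=int(round(px(m,P(88,g+L))[0]));s=np.array([np.median(hsv[r,u-2:u+3],0) for r in range(262)])
j=next(r for r in range(261,0,-1) if s[r,1]<60);t=j
while t>0 and s[t,2]>105 and s[t,1]<60:t-=1
A=np.arange(30,130);rows=[px(m,P(a,g+L))[1] for a in A];a=np.interp(t+1,rows,A);print('neck row',j,'tip row',t+1,'alpha',a.round(1),'tip',P(a,g+L).round(4))
E
python3 alpha.py w34 .07 .09
```

```text
pos [ 0.5949 -0.2987  0.2408] psi 80.69 t 59.1667 w 0.0258 F [0.3 0.3 0.5] q6 -0.47
neck row 216 tip row 187 alpha 87.1 tip [ 0.5963 -0.2908  0.088 ]
```

Call:
servo_tool(moves="0 0 0 0 0.018;0 0 0 0 0.018;-0.01 -0.035 -0.02 7 0.018;-0.02 -0.07 -0.04 14 0.018;-0.03 -0.105 -0.07 21 0.018;-0.04 -0.14 -0.07 28 0.018;-0.048 -0.175 -0.07 35 0.018;-0.053 -0.201 -0.07 42 0.018;-0.053 -0.201 -0.07 49 0.018;-0.053 -0.201 -0.07 56 0.018", grip_force=25)

```text
time: 60.0
position: [0.3856, -0.3201, 0.3111]
tool_rot: [0.978, 0.208, -0.0, 0.0]
ft_force: [1.0, -0.8, 0.6]
grip_width: 0.0251
grip_force: 25.0
```

Call:
servo_tool(moves="0 0 0 7 0.018;0 0 0 14 0.018;0 0 0 21 0.018;0 0 0 24.7 0.018;0 0 0 24.7 0.018")

```text
time: 60.42
position: [0.3872, -0.3201, 0.3107]
tool_rot: [1.0, -0.002, 0.0, 0.0]
ft_force: [0.3, -0.3, -0.1]
grip_width: 0.0254
grip_force: 25.0
```

```bash
python3 alpha.py w35 .07 .09
```

```text
pos [ 0.3873 -0.3199  0.3106] psi -0.06 t 60.4667 w 0.0256 F [-0.1  0.2 -0.9] q6 0.66
neck row 216 tip row 187 alpha 87.1 tip [ 0.3953 -0.32    0.1578]
```

Call:
servo_tool(moves="0 -0.04 0 0 0.018;0 -0.08 0 0 0.018;0 -0.12 0 0 0.018;0 -0.16 0 0 0.018;0 -0.2 0 0 0.018;0 -0.24 0 0 0.018;0 -0.28 0 0 0.018;0 -0.32 0 0 0.018;0 -0.36 0 0 0.018;0 -0.4 0 0 0.018")

```text
time: 61.3
position: [0.388, 0.0825, 0.311]
tool_rot: [1.0, -0.0, 0.001, 0.0]
ft_force: [0.4, 0.0, -0.3]
grip_width: 0.0252
grip_force: 25.0
```

Call:
servo_tool(moves="0 -0.04 0 0 0.018;0 -0.08 0 0 0.018;0 -0.12 0 -7 0.018;0 -0.12 0 -14 0.018;0 -0.12 0 -21 0.018;0 -0.12 0 -28 0.018;0 -0.12 0 -35 0.018;0 -0.12 0 -42 0.018;0 -0.12 0 -49 0.018;0 -0.12 0 -56 0.018")

```text
time: 62.13
position: [0.3887, 0.2008, 0.3107]
tool_rot: [0.881, 0.472, 0.0, 0.0]
ft_force: [0.7, -0.1, -0.9]
grip_width: 0.0253
grip_force: 25.0
```

Call:
servo_tool(moves="0 0 0 -7 0.018;0 0 0 -14 0.018;0 0 0 -21 0.018;0 0 0 -28 0.018;0 0 0 -34 0.018;0 0 0 -34 0.018")

```text
time: 62.63
position: [0.3886, 0.2008, 0.3106]
tool_rot: [0.707, 0.708, 0.0, 0.0]
ft_force: [0.1, 0.3, -0.4]
grip_width: 0.0251
grip_force: 25.0
```

```bash
python3 -c "
from h import *
go((.585,.145,.245))"
```

```text
pos [0.3886 0.2008 0.3106] psi 90.09 t 62.6333 w 0.0251 F [ 0.1  0.3 -0.4] q6 0.22
shift [-0.0561  0.1963  0.0657]
```

Call:
servo_tool(moves="-0.01 0.04 0 0 0.018;-0.02 0.08 0 0 0.018;-0.03 0.12 0 0 0.018;-0.045 0.16 0 0 0.018;-0.056 0.19 0 0 0.018;-0.056 0.196 0 0 0.018;-0.056 0.196 0.03 0 0.018;-0.056 0.196 0.06 0 0.018;-0.056 0.196 0.067 0 0.018;-0.056 0.196 0.067 0 0.018")

```text
time: 63.47
position: [0.5818, 0.1447, 0.2408]
tool_rot: [0.708, 0.706, -0.003, -0.002]
ft_force: [-0.7, 0.2, -0.4]
grip_width: 0.0257
grip_force: 25.0
```

Call:
servo_tool(moves="0 0 0 0 0.018;0 0 0 0 0.018;0 0 0 0 0.018")

```text
time: 63.72
position: [0.5853, 0.1452, 0.2457]
tool_rot: [0.707, 0.707, 0.002, 0.001]
ft_force: [-0.8, -0.2, -0.5]
grip_width: 0.0253
grip_force: 25.0
```

```bash
python3 ins.py w36 .07 .09 "(.585,.1531)"
```

```text
pos [0.5852 0.1451 0.2455] psi 89.94 t 63.7667 w 0.0255 F [-0.8 -0.4 -0.9] q6 0.06
hole px 271.3 181.1
150 None; 154 None; 158 (np.int64(249), np.int64(290), 36); 162 (np.int64(246), np.int64(288), 29); 166 (np.int64(246), np.int64(295), 50); 170 (np.int64(246), np.int64(295), 50); 174 (np.int64(246), np.int64(287), 33); 178 (np.int64(279), np.int64(287), 9); 182 None; 186 None; 190 (np.int64(269), np.int64(274), 6); 194 (np.int64(269), np.int64(274), 6); 198 (np.int64(269), np.int64(274), 6); 202 (np.int64(269), np.int64(274), 6); 206 (np.int64(269), np.int64(274), 6); 210 (np.int64(246), np.int64(295), 48); 214 (np.int64(246), np.int64(295), 48); 218 (np.int64(246), np.int64(295), 34); 222 (np.int64(246), np.int64(295), 27); 226 (np.int64(246), np.int64(295), 21); 230 (np.int64(246), np.int64(295), 19); 234 (np.int64(246), np.int64(295), 19); 238 (np.int64(246), np.int64(295), 19); 242 (np.int64(246), np.int64(295), 14); 246 (np.int64(246), np.int64(295), 11); 250 (np.int64(294), np.int64(295), 2); 254 (np.int64(249), np.int64(295), 2); 258 (np.int64(248), np.int64(248), 1); 
bbbbb
[... 528 characters left out ...]
......
.......##############........
........#############........
........#############........
........############.........
.........####.bbb##..........
...........##bbbbb...........
............bbbbbb...........
............bbbbbb...........
............bbbbbb...........
............bbbbbb...........
............bbbbbb...........
............bbbbbb...........
............bbbbbb...........
............bbbbbb...........
............bbbbbb...........
tip [(80, [272.0, 166.0], [0.5858, 0.1729, 0.095]), (85, [272.0, 181.0], [0.5857, 0.1591, 0.0931]), (90, [272.0, 195.0], [0.5857, 0.1451, 0.0925]), (95, [272.0, 210.0], [0.5857, 0.1312, 0.0931]), (100, [272.0, 225.0], [0.5857, 0.1174, 0.095])]
```

Call:
servo_tool(moves="0 0 0.01 0 0.018;0 0 0.02 0 0.018;0 0 0.028 0 0.018;0 0 0.034 0 0.018;0 0 0.04 0 0.018;0 0 0.04 0 0.018")

```text
time: 64.27
position: [0.5833, 0.1449, 0.2017]
tool_rot: [0.708, 0.707, -0.001, -0.001]
ft_force: [-0.4, 0.3, -0.5]
grip_width: 0.0254
grip_force: 25.0
```

```bash
python3 ins.py w37 .07 .09 "(.585,.1531)"
```

```text
pos [0.5837 0.1449 0.2024] psi 89.93 t 64.3167 w 0.0252 F [ 0.7 -0.4 -0.4] q6 0.06
hole px 274.9 191.8
150 None; 154 None; 158 None; 162 None; 166 (np.int64(249), np.int64(298), 34); 170 (np.int64(249), np.int64(296), 30); 174 (np.int64(249), np.int64(298), 50); 178 (np.int64(249), np.int64(298), 50); 182 (np.int64(249), np.int64(278), 30); 186 (np.int64(271), np.int64(273), 3); 190 (np.int64(269), np.int64(274), 6); 194 (np.int64(269), np.int64(274), 6); 198 (np.int64(269), np.int64(274), 6); 202 (np.int64(269), np.int64(274), 6); 206 (np.int64(269), np.int64(275), 7); 210 (np.int64(269), np.int64(275), 7); 214 (np.int64(269), np.int64(275), 7); 218 None; 222 (np.int64(249), np.int64(297), 24); 226 (np.int64(249), np.int64(298), 20); 230 (np.int64(249), np.int64(298), 19); 234 (np.int64(249), np.int64(298), 19); 238 (np.int64(249), np.int64(298), 19); 242 (np.int64(249), np.int64(298), 15); 246 (np.int64(249), np.int64(298), 11); 250 (np.int64(249), np.int64(298), 7); 254 (np.int64(249), np.int64(298), 5); 258 (np.int64(295), np.int64(297), 3); 
bbbbbbbbbbbbbbbbbbb.bbbbbbbbb
bbbbbbb
[... 492 characters left out ...]
####......
.......##bbbbbb########......
.......##bbbbbb########......
.......##bbbbbb########......
........#bbbbbb#######.......
........#bbbbbb#######.......
.........bbbbbb######........
.........bbbbbb####..........
.........bbbbbb.##...........
.........bbbbbb#.............
.........bbbbbb..............
.........bbbbbb..............
.........bbbbbb..............
.........bbbbbbb.............
.........bbbbbbb.............
.........bbbbbbb.............
tip [(80, [273.0, 166.0], [0.5834, 0.1727, 0.0518]), (85, [273.0, 181.0], [0.5834, 0.1589, 0.05]), (90, [273.0, 196.0], [0.5833, 0.145, 0.0494]), (95, [273.0, 210.0], [0.5833, 0.131, 0.05]), (100, [273.0, 225.0], [0.5833, 0.1172, 0.0518])]
```

Call:
servo_tool(moves="0 0.002 0 0 0.018;0 0.002 0.008 0 0.018;0 0.002 0.016 0 0.018;0 0.002 0.023 0 0.018;0 0.002 0.029 0 0.018;0 0.002 0.033 0 0.018;0 0.002 0.036 0 0.018;0 0.002 0.036 0 0.018")

```text
time: 64.98
position: [0.5872, 0.145, 0.1692]
tool_rot: [0.707, 0.707, 0.001, 0.001]
ft_force: [-0.7, 1.1, 8.2]
grip_width: 0.0255
grip_force: 25.0
```

```bash
python3 ins.py w38 .07 .09 "(.585,.1531)" | head -2
```

```text
pos [0.5871 0.145  0.1692] psi 89.95 t 65.0333 w 0.0248 F [-1.9  0.5  8. ] q6 0.06
hole px 269.4 202.1
```

Call:
servo_tool(moves="0 0 -0.001 0 0.018;0 0 -0.001 0 0.018;0 0 -0.001 0 0.034;0 0 -0.001 0 0.04;0 0 -0.001 0 0.04;0 0 -0.001 0 0.04;0 0 -0.01 0 0.04;0 0 -0.03 0 0.04;0 0 -0.06 0 0.04;0 0 -0.1 0 0.04")

```text
time: 65.87
position: [0.5842, 0.1446, 0.2662]
tool_rot: [0.708, 0.707, -0.003, -0.002]
ft_force: [0.9, 0.9, 0.0]
grip_width: 0.0397
grip_force: 0.0
```

Call:
servo_tool(moves="0.02 -0.03 -0.04 0 0.06;0.05 -0.06 -0.06 0 0.06;0.055 -0.06 -0.06 0 0.06;0.055 -0.06 -0.06 0 0.06;0.055 -0.06 -0.06 0 0.06")

```text
time: 66.28
position: [0.5261, 0.2005, 0.3288]
tool_rot: [0.707, 0.707, 0.001, 0.001]
ft_force: [-0.2, 0.1, 0.0]
grip_width: 0.0582
grip_force: 0.0
```

```bash
python3 stood.py w39
```

```text
pos [0.5263 0.1997 0.3277] psi 89.98 t 66.3333 w 0.0591 F [-0.5  0.1 -0.3] q6 0.17
holes [[362.8, 212.3], [318.7, 210.5], [274.6, 209.4]]
butt if upright r,o,y at A,B,C [[389.3, 244.2], [336.2, 250.3], [276.4, 258.1]]
neck [[365.2, 215.2], [322.2, 218.6], [275.1, 223.1]]
red (363, 207, 43, 31) [384. 222.] [46. 21.] 27
red (168, 144, 57, 60) [197. 174.] [21. 74.] 45
red (120, 114, 22, 27) [130. 127.] [10. 28.] 35
red (457, 27, 40, 53) [482.  48.] [63. 17.] 55
red (542, 10, 18, 21) [553.  19.] [14. 21.] 56
orange (315, 220, 31, 54) [330. 245.] [53. 26.] 74
orange (388, 134, 29, 29) [400. 147.] [25. 30.] 25
orange (378, 0, 119, 127) [436.  68.] [125.  73.] 51
```

Call:
servo_tool(moves="0 -0.04 0 0 0.06;0 -0.08 0 7 0.06;0 -0.12 0 14 0.06;0 -0.137 0 21 0.06;0 -0.137 0 28 0.06;0 -0.137 0 35 0.06;0 -0.137 0 42 0.06;0 -0.137 0 49 0.06;0 -0.137 0 56 0.06;0 -0.137 0 63 0.06")

```text
time: 67.17
position: [0.3897, 0.199, 0.3264]
tool_rot: [0.973, 0.229, -0.001, 0.0]
ft_force: [-0.6, 0.7, -0.8]
grip_width: 0.0604
grip_force: 0.0
```

Call:
servo_tool(moves="0 0 0 7 0.06;0 0 0 14 0.06;0 0 0 21 0.06;0 0 0 27 0.06;0 0 0 27 0.06")

```text
time: 67.58
position: [0.3897, 0.1991, 0.3264]
tool_rot: [1.0, -0.002, -0.001, 0.001]
ft_force: [-0.3, 0.2, 0.2]
grip_width: 0.0602
grip_force: 0.0
```

Call:
servo_tool(moves="0 0.04 0 0 0.06;0 0.08 0 0 0.06;0 0.12 0 0 0.06;0 0.16 0 0 0.06;0 0.2 0 0 0.06;0 0.24 0 0 0.06;0 0.28 0 0 0.06;0 0.32 0 0 0.06;0 0.36 0 0 0.06;0 0.4 0 0 0.06")

```text
time: 68.42
position: [0.3879, -0.2027, 0.3269]
tool_rot: [1.0, 0.0, -0.0, -0.0]
ft_force: [0.4, -0.1, 0.3]
grip_width: 0.06
grip_force: 0.0
```

Call:
servo_tool(moves="0 0.04 0 0 0.06;0 0.08 0 -7 0.06;0.02 0.12 0 -14 0.06;0.05 0.15 0.02 -21 0.06;0.09 0.18 0.05 -28 0.06;0.124 0.18 0.08 -35 0.06;0.124 0.18 0.1 -42 0.06;0.124 0.18 0.12 -49 0.06;0.124 0.18 0.15 -56 0.06;0.124 0.18 0.18 -63 0.06")

```text
time: 69.25
position: [0.5124, -0.381, 0.1449]
tool_rot: [0.851, 0.526, -0.0, -0.0]
ft_force: [0.2, 0.5, -0.4]
grip_width: 0.0598
grip_force: 0.0
```

Call:
servo_tool(moves="0 0 0 -7 0.06;0 0 0 -14 0.06;0 0 0 -18.5 0.06;0 0 0 -18.5 0.06;0 0 0 -18.5 0.06")

```text
time: 69.67
position: [0.512, -0.3806, 0.1465]
tool_rot: [0.758, 0.652, -0.0, -0.001]
ft_force: [-0.2, -0.2, -0.3]
grip_width: 0.0599
grip_force: 0.0
```

```bash
python3 - <<'E'
from drv import *
im,m=shot('wrist','w40');drv(im,m);go((.513,-.385,.012))
E
```

```text
yellow [274. 176.] [115.  34.] ends [ 0.5091 -0.408 ] [ 0.5234 -0.3128] mid [ 0.5163 -0.3604] len 0.0963 yaw 81.47
pos [ 0.5122 -0.3805  0.1468] psi 81.36 t 69.7167 w 0.06 F [0.4 0.5 0.2] q6 -0.66
shift [-0.0044  0.0016  0.1348]
```

Call:
servo_tool(moves="-0.004 0.001 0.04 0 0.06;-0.004 0.001 0.08 0 0.06;-0.004 0.001 0.115 0 0.06;-0.004 0.001 0.13 0 0.06;-0.004 0.001 0.135 0 0.06;-0.004 0.001 0.135 0 0.06;-0.004 0.001 0.135 0 0.03;-0.004 0.001 0.135 0 0.02;-0.004 0.001 0.135 0 0.02;-0.004 0.001 0.135 0 0.02", grip_force=3)

```text
time: 70.55
position: [0.5138, -0.3849, 0.0143]
tool_rot: [0.758, 0.652, 0.0, 0.002]
ft_force: [0.4, -0.6, 0.7]
grip_width: 0.0409
grip_force: 0.0
```

Call:
servo_tool(moves="0 0 0 0 0.02;0 0 0 0 0.02;0 0 -0.03 0 0.02;0 0 -0.07 0 0.02;0 0 -0.11 0 0.02;0 0 -0.15 0 0.02;0 0 -0.19 0 0.02;0 0 -0.23 0 0.02;0 0 -0.27 0 0.02;0 0 -0.27 0 0.02")

```text
time: 71.38
position: [0.5164, -0.3875, 0.2928]
tool_rot: [0.758, 0.652, 0.0, 0.009]
ft_force: [0.6, -1.0, 1.0]
grip_width: 0.0283
grip_force: 3.0
```

Call:
servo_tool(moves="0 0 0.04 0 0.02;0 0 0.08 0 0.02;0 0 0.08 0 0.02;0 0 0.04 0 0.02;0 0 0 0 0.02;0 0 0 0 0.02;0 0 0.04 0 0.02;0 0 0.08 0 0.02;0 0 0.08 0 0.02;0 0 0.04 0 0.02")

```text
time: 72.22
position: [0.5079, -0.379, 0.2333]
tool_rot: [0.758, 0.652, -0.001, -0.012]
ft_force: [-0.4, -0.5, -1.6]
grip_width: 0.0278
grip_force: 3.0
```

Call:
servo_tool(moves="0 0 -0.04 0 0.02;0 0 -0.04 0 0.02;0 0 0 0 0.02;0 0 0.04 0 0.02;0 0 0.04 0 0.02;0 0 0 0 0.02;0 0 -0.04 0 0.02;0 0 -0.04 0 0.02;0 0 -0.04 0 0.02")

```text
time: 72.97
position: [0.515, -0.3861, 0.2894]
tool_rot: [0.758, 0.652, 0.0, 0.005]
ft_force: [-0.4, 0.1, -0.8]
grip_width: 0.0277
grip_force: 3.0
```

```bash
python3 alpha.py w41 .07 .11
```

```text
pos [ 0.5138 -0.3849  0.2867] psi 81.45 t 73.0167 w 0.0283 F [-0.3  0.1 -1.9] q6 -0.67
neck row 203 tip row 161 alpha 81.5 tip [ 0.5184 -0.3594  0.1156]
```

Call:
servo_tool(moves="0 0 0 0 0.02;0.033 0 0 0 0.02;0.062 0 0 0 0.02;0.085 0 0 0 0.02;0.101 0 0 0 0.02;0.112 0 0 0 0.02;0.117 0 0 0 0.02;0.12 0 0 0 0.02")

```text
time: 73.68
position: [0.5309, -0.2652, 0.2824]
tool_rot: [0.758, 0.653, -0.0, -0.0]
ft_force: [1.1, -0.6, -0.8]
grip_width: 0.0277
grip_force: 3.0
```

```bash
python3 alpha.py w42 .07 .11
```

```text
pos [ 0.531  -0.2652  0.2825] psi 81.46 t 73.7333 w 0.028 F [-1.2  0.3 -1. ] q6 -0.5
neck row 218 tip row 189 alpha 89.7 tip [ 0.5311 -0.2641  0.1095]
```

Call:
servo_tool(moves="0 0 0 0 0.02;0 0 0 0 0.02;-0.014 -0.03 -0.02 7 0.02;-0.028 -0.06 -0.04 14 0.02;-0.042 -0.09 -0.05 21 0.02;-0.056 -0.12 -0.05 28 0.02;-0.066 -0.135 -0.05 35 0.02;-0.066 -0.135 -0.05 42 0.02;-0.066 -0.135 -0.05 49 0.02;-0.066 -0.135 -0.05 56 0.02", grip_force=25)

```text
time: 74.57
position: [0.3867, -0.3119, 0.3328]
tool_rot: [0.976, 0.216, 0.0, 0.0]
ft_force: [0.9, -0.3, -0.4]
grip_width: 0.0273
grip_force: 25.0
```

Call:
servo_tool(moves="0 0 0 7 0.02;0 0 0 14 0.02;0 0 0 21 0.02;0 0 0 25.5 0.02;0 0 0 25.5 0.02")

```text
time: 74.98
position: [0.3872, -0.3116, 0.3326]
tool_rot: [1.0, -0.002, 0.0, 0.0]
ft_force: [-0.3, -0.1, -1.8]
grip_width: 0.0271
grip_force: 25.0
```

Call:
servo_tool(moves="0 -0.04 0 0 0.02;0 -0.08 0 0 0.02;0 -0.12 0 0 0.02;0 -0.16 0 0 0.02;0 -0.2 0 0 0.02;0 -0.24 0 0 0.02;0 -0.28 0 0 0.02;0 -0.32 0 0 0.02;0 -0.36 0 0 0.02;0 -0.4 0 0 0.02")

```text
time: 75.82
position: [0.3879, 0.0907, 0.333]
tool_rot: [1.0, 0.0, 0.001, 0.0]
ft_force: [1.6, 0.5, -1.2]
grip_width: 0.0273
grip_force: 25.0
```

Call:
servo_tool(moves="0 -0.04 0 0 0.02;0 -0.08 0 0 0.02;0 -0.11 0 -7 0.02;0 -0.11 0 -14 0.02;0 -0.11 0 -21 0.02;0 -0.11 0 -28 0.02;0 -0.11 0 -35 0.02;0 -0.11 0 -42 0.02;0 -0.11 0 -49 0.02;0 -0.11 0 -56 0.02")

```text
time: 76.65
position: [0.3885, 0.199, 0.3327]
tool_rot: [0.881, 0.472, 0.0, 0.0]
ft_force: [0.1, -0.7, -0.8]
grip_width: 0.027
grip_force: 25.0
```

Call:
servo_tool(moves="0 0 0 -7 0.02;0 0 0 -14 0.02;0 0 0 -21 0.02;0 0 0 -28 0.02;0 0 0 -34 0.02;0 0 0 -34 0.02")

```text
time: 77.15
position: [0.3885, 0.199, 0.3327]
tool_rot: [0.706, 0.708, 0.0, 0.0]
ft_force: [-1.5, 0.5, -0.5]
grip_width: 0.0274
grip_force: 25.0
```

```bash
python3 -c "
from h import *
go((.5305,.154,.26))"
```

```text
pos [0.3885 0.199  0.3327] psi 90.11 t 77.15 w 0.0274 F [-1.5  0.5 -0.5] q6 0.21
shift [-0.0452  0.1419  0.0727]
```

Call:
servo_tool(moves="-0.012 0.036 0 0 0.02;-0.024 0.072 0 0 0.02;-0.036 0.108 0 0 0.02;-0.045 0.135 0 0 0.02;-0.045 0.142 0 0 0.02;-0.045 0.142 0.03 0 0.02;-0.045 0.142 0.06 0 0.02;-0.045 0.142 0.066 0 0.02;-0.045 0.142 0.066 0 0.02;-0.045 0.142 0.066 0 0.02")

```text
time: 77.98
position: [0.5302, 0.1543, 0.2672]
tool_rot: [0.708, 0.707, 0.0, 0.0]
ft_force: [0.3, 0.1, -0.4]
grip_width: 0.0271
grip_force: 25.0
```

Call:
servo_tool(moves="0 0 0 0 0.02;0 0 0 0 0.02;0 0 0 0 0.02")

```text
time: 78.23
position: [0.5308, 0.1544, 0.2682]
tool_rot: [0.707, 0.707, 0.001, 0.001]
ft_force: [0.9, -0.2, -0.8]
grip_width: 0.0276
grip_force: 25.0
```

```bash
python3 ins.py w43 .07 .11 "(.5305,.1545)"
```

```text
pos [0.5306 0.1544 0.2679] psi 89.94 t 78.2833 w 0.0272 F [ 0.9  0.9 -0.2] q6 0.08
hole px 271.4 184.0
150 None; 154 None; 158 None; 162 (np.int64(246), np.int64(293), 45); 166 (np.int64(246), np.int64(295), 50); 170 (np.int64(246), np.int64(295), 50); 174 (np.int64(246), np.int64(290), 35); 178 (np.int64(246), np.int64(249), 4); 182 (np.int64(246), np.int64(249), 4); 186 (np.int64(246), np.int64(249), 4); 190 (np.int64(270), np.int64(274), 5); 194 (np.int64(270), np.int64(274), 5); 198 (np.int64(270), np.int64(274), 5); 202 (np.int64(269), np.int64(274), 6); 206 (np.int64(269), np.int64(274), 6); 210 (np.int64(246), np.int64(295), 50); 214 (np.int64(246), np.int64(295), 50); 218 (np.int64(246), np.int64(295), 47); 222 (np.int64(246), np.int64(295), 27); 226 (np.int64(246), np.int64(295), 24); 230 (np.int64(246), np.int64(295), 18); 234 (np.int64(246), np.int64(295), 18); 238 (np.int64(246), np.int64(295), 18); 242 (np.int64(246), np.int64(295), 13); 246 (np.int64(246), np.int64(295), 8); 250 (np.int64(246), np.int64(248), 3); 254 (np.int64(246), np.int64(247), 2); 258 (np.int64(246)
[... 557 characters left out ...]
....
.......##############........
.......##############........
........############.........
........#######.####.........
.........####bbbb#...........
...........##bbbbb...........
............#bbbbb...........
.............bbbbb...........
.............bbbbb...........
............#bbbbb...........
............bbbbbb...........
.............bbbbb...........
............bbbbbb...........
.............bbbbb...........
.............bbbbb...........
tip [(80, [272.0, 158.0], [0.5311, 0.1857, 0.0976]), (85, [272.0, 174.0], [0.5311, 0.1701, 0.0956]), (90, [272.0, 190.0], [0.5311, 0.1544, 0.0949]), (95, [272.0, 206.0], [0.5311, 0.1387, 0.0956]), (100, [272.0, 222.0], [0.5311, 0.1232, 0.0976])]
```

Call:
servo_tool(moves="0 0 0.01 0 0.02;0 0 0.02 0 0.02;0 0 0.03 0 0.02;0 0 0.038 0 0.02;0 0 0.042 0 0.02;0 0 0.042 0 0.02")

```text
time: 78.78
position: [0.529, 0.1541, 0.2227]
tool_rot: [0.708, 0.707, -0.001, -0.001]
ft_force: [-0.7, 0.8, -0.4]
grip_width: 0.0272
grip_force: 25.0
```

```bash
python3 ins.py w44 .07 .11 "(.5305,.1545)"|grep -v ';'
```

```text
pos [0.5296 0.1541 0.2235] psi 89.93 t 78.8333 w 0.0271 F [-0.7  0.   0.2] q6 0.08
hole px 274.7 194.4
bbbbbbbbbbbbbbbbbbbbbbb......
bbbbbbbbbbbbbbbbbbbbbbb......
......bbbbbbbbbbbbbbbbb......
.......bbbbbbbbbbbbbbbb......
..........bbbbbbbbbbbbb......
..........bbbbbbbbbbbbb......
.............................
.............................
.............................
.............................
..........###..###...........
.........#bbbb.#####.........
........##bbbbb#####.........
........#bbbbbb######........
.......##bbbbbb######........
.......##.bbbbb#######.......
.......##bbbbbb#######.......
.......##bbbbbb#######.......
.......##bbbbbb#######.......
.......##bbbbbb######........
........#bbbbbb######........
........#bbbbbb#####.........
.........bbbbbb####..........
.........bbbbbb###...........
.........bbbbbb#.............
.........bbbbbb..............
.........bbbbbb..............
.........bbbbbb..............
.........bbbbbb..............
.........bbbbbb..............
.........bbbbbb..............
.........bbbbbb..............
.........bbbbbb..............
tip [(80, [273.0, 158.0], [0.5293, 0.1854, 0.0533]), (85, [273.0, 174.0], [0.5292, 0.1698, 0.0512]), (90, [273.0, 190.0], [0.5292, 0.1541, 0.0505]), (95, [273.0, 206.0], [0.5292, 0.1384, 0.0512]), (100, [273.0, 222.0], [0.5292, 0.1229, 0.0533])]
```

In the hole, 2 mm off centre; finish the insertion.

Call:
servo_tool(moves="0 0.002 0 0 0.02;0 0.002 0.008 0 0.02;0 0.002 0.016 0 0.02;0 0.002 0.023 0 0.02;0 0.002 0.029 0 0.02;0 0.002 0.033 0 0.02;0 0.002 0.037 0 0.02;0 0.002 0.037 0 0.02")

```text
time: 79.5
position: [0.5353, 0.1543, 0.191]
tool_rot: [0.707, 0.707, 0.003, 0.003]
ft_force: [-0.9, 0.1, 16.8]
grip_width: 0.0273
grip_force: 25.2
```

```bash
python3 -c "
from h import *
go(None)"
```

```text
pos [0.5353 0.1543 0.191 ] psi 89.95 t 79.5 w 0.0273 F [-0.9  0.1 16.8] q6 0.08
```

Call:
servo_tool(moves="0 0 -0.003 0 0.02;0 0 -0.003 0 0.02;0 0 -0.003 0 0.034;0 0 -0.003 0 0.042;0 0 -0.003 0 0.042;0 0 -0.003 0 0.042;0 0 -0.01 0 0.042;0 0 -0.03 0 0.042;0 0 -0.06 0 0.042;0 0 -0.1 0 0.042")

```text
time: 80.33
position: [0.53, 0.154, 0.2862]
tool_rot: [0.708, 0.707, -0.003, -0.002]
ft_force: [0.6, 0.2, -0.3]
grip_width: 0.0417
grip_force: 0.0
```

Call:
servo_tool(moves="0.03 -0.02 -0.03 0 0.06;0.06 -0.02 -0.03 0 0.06;0.065 -0.02 -0.03 0 0.06;0.065 -0.02 -0.03 0 0.06;0.065 -0.02 -0.03 0 0.06")

```text
time: 80.75
position: [0.5116, 0.2191, 0.3171]
tool_rot: [0.707, 0.707, -0.001, -0.0]
ft_force: [0.0, -0.6, -0.1]
grip_width: 0.0591
grip_force: 0.0
```

```bash
python3 stood.py w45; python3 - <<'E'
from h import *
im,m=shot('scene','s45');hsv=cv2.cvtColor(im,cv2.COLOR_BGR2HSV)
for nm,lo,hi in(('red',(0,140,60),(5,255,255)),('or',(6,150,90),(16,255,255)),('yel',(22,120,90),(34,255,255))):
    for c in cv2.findContours(cv2.inRange(hsv,lo,hi),0,2)[0]:
        if cv2.contourArea(c)>25:
            b=cv2.boundingRect(c)
            if 180<b[0]<330: print(nm,b,np.round(cv2.minAreaRect(c)[1]))
for n,h,L in(('r',(.6395,.1508),.162),('o',(.585,.1531),.182),('y',(.5305,.1545),.202)): print(n,np.round(px(m,(*h,.01+L))),np.round(px(m,(*h,.01+L-.092))))
E
```

```text
pos [0.5116 0.2185 0.3167] psi 89.94 t 80.8 w 0.0597 F [ 0.2  0.  -0.4] q6 0.2
holes [[376.6, 229.5], [331.9, 227.7], [287.3, 226.6]]
butt if upright r,o,y at A,B,C [[407.4, 267.1], [354.2, 274.7], [294.3, 284.2]]
neck [[379.5, 232.9], [336.4, 237.2], [289.3, 242.7]]
red (377, 225, 48, 35) [401. 241.] [52. 21.] 34
red (179, 161, 58, 61) [209. 191.] [21. 74.] 45
red (130, 129, 23, 27) [140. 142.] [ 9. 29.] 36
red (462, 35, 51, 59) [492.  58.] [75. 19.] 51
orange (329, 239, 35, 38) [345. 259.] [47. 18.] 59
orange (403, 150, 30, 29) [415. 163.] [26. 30.] 30
orange (392, 15, 94, 128) [435.  86.] [133.  66.] 73
yellow (283, 242, 35, 62) [299. 272.] [64. 32.] 81
red (306, 321, 18, 12) [ 7. 17.]
red (195, 281, 17, 8) [ 7. 16.]
red (270, 271, 36, 20) [11. 37.]
red (215, 217, 13, 30) [30.  7.]
or (190, 260, 13, 12) [10. 12.]
or (239, 210, 11, 34) [33. 10.]
yel (254, 208, 12, 36) [35. 11.]
r [224. 216.] [227. 245.]
o [241. 214.] [244. 244.]
y [259. 212.] [261. 243.]
```

Call:
servo_tool(moves="-0.012 -0.03 0 7 0.06;-0.024 -0.06 0 14 0.06;-0.036 -0.09 0 21 0.06;-0.0435 -0.099 0 28 0.06;-0.0435 -0.099 0.03 35 0.06;-0.0435 -0.099 0.06 42 0.06;-0.0435 -0.099 0.1 44.7 0.06;-0.0435 -0.099 0.12 44.7 0.06;-0.0435 -0.099 0.12 44.7 0.06;-0.0435 -0.099 0.12 44.7 0.06")

```text
time: 81.68
position: [0.4125, 0.1749, 0.1966]
tool_rot: [0.923, 0.384, -0.002, -0.0]
ft_force: [0.1, -0.4, -0.4]
grip_width: 0.0596
grip_force: 0.0
```

```bash
python3 - <<'E'
from h import *
im,m=shot('wrist','w46');go((.413,.1753,.058))
hsv=cv2.cvtColor(im,cv2.COLOR_BGR2HSV);k=cv2.inRange(hsv,(0,140,50),(6,255,255))|cv2.inRange(hsv,(174,140,50),(180,255,255))
print('knob pred',px(m,(.413,.1753,.069)))
for c in cv2.findContours(k,0,2)[0]:
    if cv2.contourArea(c)>300:
        b=cv2.boundingRect(c);print(b)
        K=np.zeros_like(k);cv2.drawContours(K,[c],-1,255,-1);d=cv2.distanceTransform(K,cv2.DIST_L2,5);r=np.unravel_index(d.argmax(),d.shape);print('disc',r[::-1],d.max(),pl(m,r[1],r[0],.069).round(4))
E
```

```text
pos [0.4138 0.1753 0.1978] psi 45.18 t 81.7333 w 0.06 F [0.5 0.7 0.8] q6 0.93
shift [-0.0005 -0.0006  0.1398]
knob pred (np.float64(272.09068686680325), np.float64(201.5167207608889))
(160, 165, 17, 39)
disc (np.int64(166), np.int64(172)) 6.1969 [0.3688 0.2547 0.069 ]
(256, 106, 31, 111)
disc (np.int64(271), np.int64(201)) 15.181398 [0.4127 0.1763 0.069 ]
```

Call:
servo_tool(moves="0 0 0.04 0 0.06;0 0 0.08 0 0.06;0 0 0.115 0 0.06;0 0 0.132 0 0.06;0 0 0.139 0 0.06;0 0 0.139 0 0.06;0 0 0.139 0 0.03;0 0 0.139 0 0.02;0 0 0.139 0 0.02;0 0 0.139 0 0.02", grip_force=25)

```text
time: 82.57
position: [0.4141, 0.176, 0.0599]
tool_rot: [0.923, 0.385, 0.002, 0.0]
ft_force: [0.8, -0.4, -0.2]
grip_width: 0.0409
grip_force: 0.0
```

Call:
servo_tool(moves="0 0 0 0 0.02;0 0 0 0 0.02;0.0015 0 -0.008 0 0.02;0.0038 0 -0.0159 0 0.02;0.0104 0 -0.0311 0 0.02;0.0196 0 -0.0449 0 0.02;0.031 0 -0.057 0 0.02;0.0443 0 -0.0668 0 0.02;0.0591 0 -0.0742 0 0.02;0.0749 0 -0.0789 0 0.02")

```text
time: 83.4
position: [0.4624, 0.2271, 0.1389]
tool_rot: [0.923, 0.385, -0.004, 0.001]
ft_force: [-5.1, -5.6, 7.9]
grip_width: 0.0246
grip_force: 25.0
```

Call:
servo_tool(moves="0.002 0 0 0 0.02;0.002 0 0 0 0.02;0.002 0 0 0 0.02")

```text
time: 83.65
position: [0.4663, 0.2309, 0.1399]
tool_rot: [0.923, 0.385, -0.0, -0.0]
ft_force: [-4.4, -0.1, 15.4]
grip_width: 0.0249
grip_force: 25.0
```

```bash
python3 -c "
from h import *
go((.4657,.2286,.137))"
```

```text
pos [0.4663 0.2309 0.1399] psi 45.27 t 83.65 w 0.0249 F [-4.4 -0.1 15.4] q6 1.02
shift [-0.0021  0.0012  0.0029]
```

Call:
servo_tool(moves="0 0 0 0 0.035;0 0 0 0 0.06;0 0 0 0 0.06;0 0 0 0 0.06;0 0 -0.03 0 0.06;0 0 -0.06 0 0.06;0 0 -0.09 0 0.06;0 0 -0.12 0 0.06;0 0 -0.12 0 0.06;0 0 -0.12 0 0.06")

```text
time: 84.48
position: [0.4683, 0.2306, 0.259]
tool_rot: [0.923, 0.385, 0.002, 0.0]
ft_force: [-0.1, 0.2, 0.3]
grip_width: 0.06
grip_force: 0.0
```

```bash
python3 - <<'E'
from h import *
im,m=shot('wrist','w47');go((.586,.349,.18))
hsv=cv2.cvtColor(im,cv2.COLOR_BGR2HSV);k=cv2.inRange(hsv,(0,140,50),(6,255,255))|cv2.inRange(hsv,(174,140,50),(180,255,255))
n=np.array([.5845,.3488,0]);j=np.array([.703,.711,0])
for t in (0,.1,.2,.3):
    a=.2+t;q=n-(.150+.095*np.sin(a))*j;q[2]=.055+.095*np.cos(a);print(t,np.round(px(m,q),1))
for c in cv2.findContours(k,0,2)[0]:
    if cv2.contourArea(c)>300:
        K=np.zeros_like(k);cv2.drawContours(K,[c],-1,255,-1);d=cv2.distanceTransform(K,cv2.DIST_L2,5);r=np.unravel_index(d.argmax(),d.shape);print(cv2.boundingRect(c),'disc',r[::-1],d.max())
E
```

```text
pos [0.467  0.2303 0.2574] psi 45.24 t 84.5333 w 0.0598 F [ 0.6 -0.3 -0.2] q6 1.02
shift [0.1681 0.0009 0.0774]
0 [270.8 212.5]
0.1 [270.8 222.4]
0.2 [270.9 231.3]
0.3 [270.9 239.1]
(253, 174, 33, 61) disc (np.int64(269), np.int64(219)) 15.378298
(455, 91, 82, 35) disc (np.int64(515), np.int64(107)) 15.378298
(340, 13, 45, 46) disc (np.int64(363), np.int64(35)) 18.996897
```

Call:
servo_tool(moves="-0.025 0 0 0 0.02;-0.047 0 0 0 0;-0.047 0 0.03 0 0;-0.047 0 0.06 0 0;-0.047 0 0.09 0 0;-0.047 0 0.117 0 0;-0.047 0 0.117 0 0;-0.035 0 0.117 0 0;-0.028 0 0.117 0 0;-0.024 0 0.117 0 0")

```text
time: 85.37
position: [0.4496, 0.2136, 0.1405]
tool_rot: [0.923, 0.385, -0.002, -0.0]
ft_force: [-2.3, -2.3, 2.0]
grip_width: 0.0037
grip_force: 1.9
```

Call:
servo_tool(moves="0.002 0 0 0 0;0.002 0 0 0 0;-0.02 0 0 0 0;-0.02 0 -0.04 0 0;-0.02 0 -0.08 0 0.02;-0.02 0 -0.117 0 0.05;0.02 0 -0.117 0 0.06;0.024 0 -0.117 0 0.06;0.024 0 -0.117 0 0.06;0.024 0 -0.117 0 0.06")

```text
time: 86.2
position: [0.4668, 0.2303, 0.2572]
tool_rot: [0.923, 0.385, -0.0, 0.0]
ft_force: [-0.8, 0.1, 0.2]
grip_width: 0.0327
grip_force: 0.0
```

```bash
python3 - <<'E'
from h import *
im,m=shot('wrist','w48');go((.586,.349,.18))
hsv=cv2.cvtColor(im,cv2.COLOR_BGR2HSV);k=cv2.inRange(hsv,(0,140,50),(6,255,255))|cv2.inRange(hsv,(174,140,50),(180,255,255))
n=np.array([.5845,.3488,0]);j=np.array([.703,.711,0])
for t in (-.05,0,.1,.2):
    a=.2+t;q=n-(.150+.095*np.sin(a))*j;q[2]=.055+.095*np.cos(a);print(t,np.round(px(m,q),1))
for c in cv2.findContours(k,0,2)[0]:
    if cv2.contourArea(c)>300:
        K=np.zeros_like(k);cv2.drawContours(K,[c],-1,255,-1);d=cv2.distanceTransform(K,cv2.DIST_L2,5);r=np.unravel_index(d.argmax(),d.shape);print(cv2.boundingRect(c),'disc',r[::-1],d.max())
g=cv2.inRange(hsv,(50,60,20),(90,255,255))
for c in cv2.findContours(g,0,2)[0]:
    if cv2.contourArea(c)>200: print('green',cv2.boundingRect(c))
print('reel pred',px(m,(.5855,.349,.062)))
E
```

```text
pos [0.4661 0.2299 0.2567] psi 45.25 t 86.25 w 0.0366 F [ 1.2 -0.9 -0.2] q6 1.02
shift [0.1691 0.0014 0.0764]
-0.05 [272.2 205.7]
0 [272.2 211. ]
0.1 [272.2 221.1]
0.2 [272.2 230. ]
(255, 172, 32, 56) disc (np.int64(271), np.int64(211)) 15.399998
(458, 88, 85, 36) disc (np.int64(521), np.int64(104)) 15.378298
(343, 9, 44, 47) disc (np.int64(365), np.int64(33)) 19.384497
green (502, 53, 58, 48)
green (248, 0, 51, 37)
reel pred (np.float64(272.5366757631905), np.float64(-0.6720345760974453))
```

Call:
servo_tool(moves="0.04 0.001 0 0 0.058;0.08 0.001 0 0 0.058;0.12 0.001 0 0 0.058;0.155 0.001 0 0 0.058;0.168 0.001 0 0 0.058;0.168 0.001 0 0 0.058;0.168 0.001 0 0 0.058")

```text
time: 86.83
position: [0.5851, 0.3483, 0.2555]
tool_rot: [0.923, 0.385, -0.002, 0.0]
ft_force: [0.2, -0.8, 0.2]
grip_width: 0.058
grip_force: 0.0
```

```bash
python3 reel.py w49; python3 -c "
from reel import *
im,m=shot('wrist','w49b');hsv=cv2.cvtColor(im,cv2.COLOR_BGR2HSV);k=cv2.inRange(hsv,(50,60,20),(90,255,255))
for c in cv2.findContours(k,0,2)[0]:
    if cv2.contourArea(c)>500: e=cv2.fitEllipse(c);print(pl(m,*e[0],.062).round(4),cv2.boundingRect(c))
go((.586,.349,.035))"
```

```text
[0.5847 0.3478 0.2559] 86.8833
box (477, 206, 57, 46) ell [504.9 228.3] [41.1 57.5] [array([0.7328, 0.1234]), array([0.7409, 0.0979])]
box (251, 159, 44, 48) ell [272.1 183.4] [42.2 45.5] [array([0.5825, 0.3453]), array([0.5771, 0.3398])]
[0.7277 0.1406 0.062 ] (477, 205, 57, 46)
[0.5871 0.3496 0.062 ] (251, 158, 44, 48)
pos [0.5847 0.3477 0.2565] psi 45.21 t 86.9333 w 0.0579 F [0.2 0.8 0.2] q6 1.15
shift [0.0026 0.0003 0.2215]
```

Call:
servo_tool(moves="0.002 0 0.04 0 0.058;0.002 0 0.08 0 0.058;0.002 0 0.12 0 0.058;0.002 0 0.16 0 0.058;0.002 0 0.19 0 0.058;0.002 0 0.21 0 0.058;0.002 0 0.22 0 0.058;0.002 0 0.22 0 0.058;0.002 0 0.22 0 0.04;0.002 0 0.22 0 0.04", grip_force=20)

```text
time: 87.77
position: [0.589, 0.3507, 0.0397]
tool_rot: [0.923, 0.384, 0.002, 0.0]
ft_force: [-0.6, 0.5, 0.5]
grip_width: 0.0508
grip_force: 0.0
```

Call:
servo_tool(moves="0 0 0 0 0.04;0 0 0 0 0.04;0 0 0 0 0.04;0 0 0 0 0.04")

```text
time: 88.1
position: [0.5891, 0.351, 0.0399]
tool_rot: [0.923, 0.385, 0.002, 0.0]
ft_force: [-0.6, -0.2, 5.9]
grip_width: 0.0456
grip_force: 20.0
```

```bash
python3 -c "
from h import *
go((.388,.347,.23))"
```

```text
pos [0.5891 0.351  0.0399] psi 45.24 t 88.1 w 0.0456 F [-0.6 -0.2  5.9] q6 1.16
shift [-0.1437 -0.1397 -0.1908]
```

Call:
servo_tool(moves="0 0 -0.03 0 0.04;0 0 -0.07 0 0.04;0 0 -0.11 0 0.04;0 0 -0.15 0 0.04;0 0 -0.19 0 0.04;-0.025 -0.025 -0.2 7 0.04;-0.05 -0.05 -0.2 14 0.04;-0.075 -0.074 -0.2 21 0.04;-0.1 -0.098 -0.2 28 0.04;-0.122 -0.119 -0.2 35 0.04")

```text
time: 88.93
position: [0.4144, 0.3471, 0.2377]
tool_rot: [0.996, 0.086, -0.0, 0.0]
ft_force: [-0.4, 0.5, -1.5]
grip_width: 0.0453
grip_force: 20.0
```

```bash
python3 -c "
from h import *
go((.389,.347,.23));m=cams.camera_model('wrist')
im,m=shot('wrist','w50');hsv=cv2.cvtColor(im,cv2.COLOR_BGR2HSV);k=cv2.inRange(hsv,(12,50,110),(28,190,255))
for c in cv2.findContours(k,0,2)[0]:
    if cv2.contourArea(c)>800: e=cv2.minEnclosingCircle(c);print(e,pl(m,*e[0],.005).round(3))
print(px(m,(.388,.347,.005)))"
```

```text
pos [0.4144 0.3471 0.2377] psi 9.91 t 88.9333 w 0.0453 F [-0.4  0.5 -1.5] q6 1.89
shift [-0.025  -0.0043  0.0077]
((338.0, 386.0), 192.00271606445312) [0.145 0.207 0.005]
((264.9309997558594, 202.3116912841797), 48.66268539428711) [0.385 0.349 0.005]
((516.5901489257812, 95.0), 104.03661346435547) [0.546 0.107 0.005]
(np.float64(267.2312250307627), np.float64(199.88552851740934))
```

Call:
servo_tool(moves="-0.012 -0.002 0 5 0.04;-0.024 -0.004 0 9.9 0.04;-0.024 -0.004 0.04 9.9 0.04;-0.024 -0.004 0.08 9.9 0.04;-0.024 -0.004 0.12 9.9 0.04;-0.024 -0.004 0.16 9.9 0.04;-0.024 -0.004 0.19 9.9 0.04;-0.024 -0.004 0.208 9.9 0.04;-0.024 -0.004 0.216 9.9 0.04;-0.024 -0.004 0.216 9.9 0.04")

```text
time: 89.82
position: [0.3921, 0.3468, 0.0199]
tool_rot: [1.0, 0.003, -0.001, 0.001]
ft_force: [0.0, -0.7, -0.5]
grip_width: 0.0456
grip_force: 20.0
```

```bash
python3 -c "
from h import *
go(None);cams.camera('top');go(None);cams.camera('top');go(None)"
```

```text
pos [0.3921 0.3468 0.0199] psi 0.36 t 89.8167 w 0.0456 F [ 0.  -0.7 -0.5] q6 2.07
pos [0.393  0.3473 0.0212] psi 0.36 t 89.8667 w 0.0454 F [-0.2  0.3 -0.8] q6 2.08
pos [0.3936 0.3477 0.0221] psi 0.36 t 89.9167 w 0.0455 F [ 0.  -0.9 -2. ] q6 2.08
```

Call:
servo_tool(moves="0 0 0.002 0 0.04;0 0 0.004 0 0.04;0 0 0.005 0 0.04;0 0 0.005 0 0.04;0 0 0.005 0 0.04")

```text
time: 90.33
position: [0.3931, 0.3474, 0.017]
tool_rot: [1.0, 0.003, 0.0, -0.0]
ft_force: [0.4, -0.6, -1.1]
grip_width: 0.0457
grip_force: 20.0
```

```bash
python3 -c "
from h import *
go(None);cams.camera('top');go(None)"
```

```text
pos [0.3931 0.3474 0.017 ] psi 0.34 t 90.3333 w 0.0457 F [ 0.4 -0.6 -1.1] q6 2.08
pos [0.3931 0.3474 0.0169] psi 0.34 t 90.3833 w 0.0455 F [-0.2 -0.8  1.7] q6 2.08
```

Call:
servo_tool(moves="0 0 0.001 0 0.04;0 0 0.001 0 0.046;0 0 0.001 0 0.052;0 0 0.001 0 0.06;0 0 0.001 0 0.07;0 0 0.001 0 0.07;0 0 -0.02 0 0.07;0 0 -0.06 0 0.07;0 0 -0.1 0 0.07;0 0 -0.14 0 0.07")

```text
time: 91.22
position: [0.3922, 0.3468, 0.1573]
tool_rot: [1.0, 0.003, -0.001, 0.001]
ft_force: [0.7, -0.2, 0.6]
grip_width: 0.0699
grip_force: 0.0
```

Call:
servo_tool(moves="0 0 -0.04 0 0.07;0 0 -0.1 0 0.07;0 0 -0.1 0 0.07;0 0 -0.1 0 0.07;0 0 -0.1 0 0.07")

```text
time: 91.63
position: [0.3932, 0.3475, 0.2575]
tool_rot: [1.0, 0.003, 0.001, -0.001]
ft_force: [0.1, -0.4, -0.1]
grip_width: 0.0698
grip_force: 0.0
```

```bash
python3 reel.py w51; python3 - <<'E'
from h import *
im,m=shot('wrist','w52');hsv=cv2.cvtColor(im,cv2.COLOR_BGR2HSV)
k=cv2.inRange(hsv,(0,140,50),(6,255,255));n=np.array([.5845,.3488,0]);j=np.array([.703,.711,0])
for t in (0,.1,.2):
    a=.2+t;q=n-(.150+.095*np.sin(a))*j;q[2]=.055+.095*np.cos(a);print(t,np.round(px(m,q),1))
for c in cv2.findContours(k,0,2)[0]:
    if cv2.contourArea(c)>300:
        K=np.zeros_like(k);cv2.drawContours(K,[c],-1,255,-1);d=cv2.distanceTransform(K,cv2.DIST_L2,5);r=np.unravel_index(d.argmax(),d.shape);print('disc',r[::-1],d.max())
im,m=shot('scene','s52');hsv=cv2.cvtColor(im,cv2.COLOR_BGR2HSV)
for nm,lo,hi in(('red',(0,140,60),(5,255,255)),('or',(6,150,90),(16,255,255)),('yel',(22,120,90),(34,255,255))):
    for c in cv2.findContours(cv2.inRange(hsv,lo,hi),0,2)[0]:
        b=cv2.boundingRect(c)
        if cv2.contourArea(c)>25 and 200<b[0]<280: print(nm,b)
E
```

```text
[0.3922 0.3469 0.2559] 91.6833
box (253, 163, 40, 42) ell [272.4 183.9] [40.1 41.6] [array([0.39  , 0.3461]), array([0.3825, 0.346 ])]
0 [432.9 114.1]
0.1 [439.1 123.1]
0.2 [444.3 131.5]
disc (np.int64(432), np.int64(115)) 17.381397
red (264, 252, 11, 31)
red (215, 217, 13, 30)
```

Call:
servo_tool(moves="0 0 -0.04 0 0.07;0 0 -0.08 0 0.07;0 0.04 -0.08 0 0.07;0 0.08 -0.08 0 0.07;0 0.12 -0.08 0 0.07;0 0.16 -0.08 0 0.07;0 0.2 -0.08 0 0.07;0 0.24 -0.08 0 0.07;0 0.24 -0.08 0 0.07;0 0.24 -0.08 0 0.07")

```text
time: 92.62
position: [0.3939, 0.1053, 0.335]
tool_rot: [1.0, 0.0, -0.002, -0.0]
ft_force: [-0.4, 1.3, -0.1]
grip_width: 0.0697
grip_force: 0.0
```

```bash
python3 stood.py w53; python3 - <<'E'
from h import *
im,m=shot('scene','s53');hsv=cv2.cvtColor(im,cv2.COLOR_BGR2HSV)
for nm,lo,hi in(('red',(0,140,60),(5,255,255)),('or',(6,150,90),(16,255,255)),('yel',(22,120,90),(34,255,255))):
    for c in cv2.findContours(cv2.inRange(hsv,lo,hi),0,2)[0]:
        b=cv2.boundingRect(c)
        if cv2.contourArea(c)>15 and 200<b[0]<280: print(nm,b)
E
```

```text
pos [0.3939 0.1067 0.3352] psi 0.17 t 92.6667 w 0.0697 F [-0.1 -0.1 -0.4] q6 1.56
holes [[226.0, -68.9], [225.8, -6.9], [226.4, 49.5]]
butt if upright r,o,y at A,B,C [[208.8, -133.6], [205.0, -56.5], [202.4, 21.8]]
neck [[224.5, -74.5], [221.8, -16.5], [220.0, 42.1]]
red (157, 191, 26, 22) [170. 202.] [27.  8.] 38
red (124, 98, 34, 29) [140. 112.] [28. 33.] 90
yellow (197, 0, 40, 51) [216.  25.] [50. 39.] 90
red (263, 252, 12, 31)
red (215, 217, 13, 30)
or (239, 212, 11, 32)
yel (254, 208, 12, 35)
```

All three screwdrivers are standing in the stand, the clamp is open, and the reel is upright on the cork mat, so I'm handing in.

```bash
python3 -c "
from rig import job
print(job.hand_in())"
```

```text
the job is handed in; nothing more can be done
None
```

The job is handed in. My last measurements showed the reel upright on the cork mat, the clamp fully open and all three screwdrivers in the stand. The red screwdriver fell beside the stand on the first try, so I had to pick it up and insert it again.

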